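# Load the watch carriers into the inclined rack and drop its dust cover

### The arm

A 7-joint arm with a two-finger parallel gripper is mounted at the origin on a cart in front of the work surface, level with it; the furniture and walls round the work are solid. World frame = base frame: x ahead of the robot, y to its left, z up, the work surface at z = 0. Lengths are in m, angles in degrees, forces in N, time in s.
With the tool pointing down it reaches from about 0.425 to 0.925 m from the base axis. Payload 6.8 kg.
Tool frame: the origin (TCP) lies midway between the tips of the shut fingers; the grasp point (between the pads) lies 19 mm behind it; z points along the fingers, x is the direction in which the jaws open and shut, and the axes are right-handed (so a half turn about z gives the same grasp; the last joint's range is limited). The gripper opens to 88 mm and grips with 3 to 60 N. Pads are 20 mm wide; open, the fingers measure 115 mm over their backs; the gripper's body (75 mm by 178 mm) begins 61 mm behind the grasp point.
Start: joints at [59.41, 27.33, 1.283, 89.118, -0.659, 63.558, -4.761], TCP at [0.279, -0.615, 0.223] pointing down, gripper open.
Joint ranges: [-169.35, 169.35], [-19.33, 120.38], [-80.79, 83.38], [13.8, 139.57], [-78.32, 258.32], [9.67, 109.79], [-169.56, 169.56]. Speed limits (degrees/s): [136.94, 136.94, 180, 180, 180, 180, 180].

### API

Orientations are given as a 3x3 rotation matrix whose columns are the frame's x, y, z axes.
In Python, from plant import telemetry, vision, env gives the robot as it stands.
- The arm moves only by the tool send_rows, never from a script. Its argument "moves" is one flat list of numbers, 6 for each row, row after row: the shift along the tool's x, y, z in mm, then the turn, a rotation vector about the tool's x, y, z in degrees. A call has exactly 10 rows; each row shifts and turns the commanded pose from where the row before left it, along the tool's axes as they then stand; what a row does not reach is not made up. A row lasts 1/10 s, in which the tool goes at most 50 mm and 8.59 degrees, less where a joint would pass 70% of its speed; a pose out of reach is approached as far as the arm can. A call with a gripper value outside its range is refused whole. "fingers" is the opening, from -1 (shut) to 1 (fully open), set as the call begins (left out, the last holds). The fingers move at their own pace and stop on an object; the grip force is fixed at half the most. Time passes only in rows, so rows that do not move let the fingers close, or fill a call up. It gives the time, the measured TCP pose, the force and the opening at its end, in the units of the state.
- telemetry.get_obs(): the state, without advancing time (a new reading comes with each control period).
- vision.snapshot(name): name is "scene" or "top"; returns (picture, depth): 384x512x3 uint8, red, green, blue; 384x512 float32, m along the optical axis (not along the pixel's ray), 0 where there is no reading.
- vision.get_calibration(name): a dict with "intrinsics" (3x3 intrinsics, pixels), "dist" ([k1, k2, p1, p2, k3] as OpenCV has them; the pictures are not rectified), "T" (4x4, takes a point from camera to world coordinates). Camera axes: x right, y down, z forward; pixel columns grow to the right and rows downward; lengths in m; the calibration is good to about 2 mm. A picture is of the moment at which its call begins. get_calibration takes no time and is no camera call.
- env.finish_job(): hands the job in, once; it reports no verdict.
The state is a dict: "time": time; "joints": joint angles; "joint_velocities": joint speeds; "joint_efforts": joint torques, N m; "tcp_pos": TCP position; "ee_rot": TCP orientation; "wrist_force": force on the tool from outside, world axes, zero at the start; "torque": the same for the moment, N m; "gripper_width": opening from 0.0 (shut) to 1.0 (fully open).
Only numpy, scipy, OpenCV 4.12 (cv2) and the standard library are available. Lean on these libraries where they do the work, as an engineer would, in place of code of your own. Each camera call takes 0.05 s, during which the arm holds its last target.

### The job

Reload the inclined rack: take out the empty carrier left in it and lay it flat on the mat, and load every carrier that holds a watch, one to a lane in any order, watch end first: lay it on the open lower part of a lane and push it up the slope, under the clear roof, until its nose rests right against the top stop. When that is done, slide the thumb latch sideways, outward to the right, so that the sprung dust cover snaps fully shut; leave the carriers against the stop and do not disturb the loupe and the tin beside the rack.

Things in the scene. Friction and masses are not known exactly. Their poses are not given: they have to be found in the camera images.
- ramp: Aluminium deck of the fixed rack, 270 x 217 mm, rising 9 degrees away from the robot. Origin on the deck at the foot of the top stop, mid-width; x up the slope (stop face x = 0, low end x = -270 mm, about 11 mm above the bench), y left, z square to the deck. Rails 10 mm high, 7 mm wide part it into three lanes 63 mm wide, centres y = +70, 0, -70 mm. Stop: wall 52 mm high
- roof_edge (a point): Middle of the front lower edge of the rack's fixed clear roof (ramp x = -72 mm), 52 mm above the deck. The roof covers the deck from here up to the stop, with closed side walls; below it the deck is open from above. Axes as the ramp
- cover_hinge (a point): Middle of the cover's hinge axis (along ramp y), at ramp x = -78 mm, z = 54.5 mm. Cover: grey plate 206 mm wide, 42 mm from hinge to free edge; released, it swings forward and down through a half circle of 42 mm radius. Shut, its edge is 12.5 mm above the deck: a carrier's 8 mm base passes below it, the watch does not. Fixed point, axes as the ramp
- cover (a joint): Angle of the spring-loaded dust cover, rad: 0 = shut, hanging square to the deck at the roof's front edge; about 3.4 = held open by the latch, standing up and leaning slightly back over the roof. It starts open; a light spring (about 0.1 N m) shuts it once the latch lets go
- latch (a joint): Thumb latch of the cover, slide in m: 0 = holding the cover open (a steel pin reaches in front of the cover's right end), 0.016 = slid fully outward to the right (ramp -y). The cover is let go after about 9 mm. It slides with about 3 N and stays where it is left
- latch_thumb (a point): Point in the latch's black upright thumb post, 14 mm along ramp x by 16 mm along ramp y; the post is free from 14 mm above this point to 25 mm below it, but for an 8 mm steel pin running inward (ramp +y) 10 mm below it. It stands on a bracket right of the rack at roof height, 31 mm beyond the cover's end. Axes as the ramp; moves along ramp -y
- mat: Thin black rubber bench mat, 250 x 270 x 2 mm, fixed, on which the watch carriers lie at the start and the empty one is to be laid; origin at its underside centre, x along the 250 mm side, away from the robot
- loupe_mid (a point): Black eye loupe standing on the bench left of the rack, 35 mm across, 34 mm high; point at half height. A bystander
- tin_mid (a point): White round parts tin on the bench left of the rack, 50 mm across, 21 mm high; point at half height. A bystander
- lane_1_stop (a point): Point on the deck at the foot of the stop, mid-width of the left lane; axes as the ramp
- lane_2_stop (a point): Point on the deck at the foot of the stop, mid-width of the middle lane; axes as the ramp
- lane_3_stop (a point): Point on the deck at the foot of the stop, mid-width of the right lane; axes as the ramp
- carrier_1_handle (a point): Watch carrier 1 (may be absent): grey base 170 x 56 x 8 mm, a watch fixed on its front half (top 26 mm up), at its rear end a black block handle 40 mm long, 22 mm wide, top 38 mm above the underside; about 0.24 kg. Point: middle of the handle, 19 mm above the underside, 20 mm ahead of the flush rear end, 150 mm behind the nose. x to the nose, y left, z up
- carrier_1_nose (a point): Middle of the front (watch) end of carrier 1, on its underside; axes as its handle point
- empty_1_handle (a point): Empty carrier 1 (only one of the three is present): the same as the watch carriers, base and handle, but with nothing on its front half; about 0.18 kg. It starts in a lane with its nose against the stop. Point: middle of its handle, as for the watch carriers; same axes
- empty_1_nose (a point): Middle of the front end of empty carrier 1, on its underside; axes as its handle point
- carrier_2_handle (a point): Watch carrier 2 (may be absent): grey base 170 x 56 x 8 mm, a watch fixed on its front half (top 26 mm up), at its rear end a black block handle 40 mm long, 22 mm wide, top 38 mm above the underside; about 0.24 kg. Point: middle of the handle, 19 mm above the underside, 20 mm ahead of the flush rear end, 150 mm behind the nose. x to the nose, y left, z up
- carrier_2_nose (a point): Middle of the front (watch) end of carrier 2, on its underside; axes as its handle point
- empty_2_handle (a point): Empty carrier 2 (only one of the three is present): the same as the watch carriers, base and handle, but with nothing on its front half; about 0.18 kg. It starts in a lane with its nose against the stop. Point: middle of its handle, as for the watch carriers; same axes
- empty_2_nose (a point): Middle of the front end of empty carrier 2, on its underside; axes as its handle point
- carrier_3_handle (a point): Watch carrier 3 (may be absent): grey base 170 x 56 x 8 mm, a watch fixed on its front half (top 26 mm up), at its rear end a black block handle 40 mm long, 22 mm wide, top 38 mm above the underside; about 0.24 kg. Point: middle of the handle, 19 mm above the underside, 20 mm ahead of the flush rear end, 150 mm behind the nose. x to the nose, y left, z up
- carrier_3_nose (a point): Middle of the front (watch) end of carrier 3, on its underside; axes as its handle point
- empty_3_handle (a point): Empty carrier 3 (only one of the three is present): the same as the watch carriers, base and handle, but with nothing on its front half; about 0.18 kg. It starts in a lane with its nose against the stop. Point: middle of its handle, as for the watch carriers; same axes
- empty_3_nose (a point): Middle of the front end of empty carrier 3, on its underside; axes as its handle point

How it is judged (in metres and radians):
On the way, in this order (a step that is already met when the one before it is completed fails the run):
1. every watch carrier present lies in a lane with its nose against the top stop and the empty carrier lies flat on the mat (x of carrier_1_nose in the frame of ramp between -0.005 and 0.005 m and y of carrier_1_nose in the frame of ramp between -0.08 and 0.08 m and z of carrier_1_nose in the frame of ramp between -0.004 and 0.004 m and z of carrier_1_handle in the frame of ramp between 0.014 and 0.024 m and angle between the x axis of each of carrier_1_handle, carrier_2_handle, carrier_3_handle and the x axis of ramp, either way round below 0.1 rad and x of carrier_2_nose in the frame of ramp between -0.005 and 0.005 m and y of carrier_2_nose in the frame of ramp between -0.08 and 0.08 m and z of carrier_2_nose in the frame of ramp between -0.004 and 0.004 m and z of carrier_2_handle in the frame of ramp between 0.014 and 0.024 m and x of carrier_3_nose in the frame of ramp between -0.005 and 0.005 m and y of carrier_3_nose in the frame of ramp between -0.08 and 0.08 m and z of carrier_3_nose in the frame of ramp between -0.004 and 0.004 m and z of carrier_3_handle in the frame of ramp between 0.014 and 0.024 m and x of empty_1_handle in the frame of mat between -0.125 and 0.125 m and y of empty_1_handle in the frame of mat between -0.135 and 0.135 m and z of empty_1_handle in the frame of mat between 0.016 and 0.026 m and x of empty_1_nose in the frame of mat between -0.125 and 0.125 m and y of empty_1_nose in the frame of mat between -0.135 and 0.135 m and z of empty_1_nose in the frame of mat between -0.003 and 0.007 m and x of empty_2_handle in the frame of mat between -0.125 and 0.125 m and y of empty_2_handle in the frame of mat between -0.135 and 0.135 m and z of empty_2_handle in the frame of mat between 0.016 and 0.026 m and x of empty_2_nose in the frame of mat between -0.125 and 0.125 m and y of empty_2_nose in the frame of mat between -0.135 and 0.135 m and z of empty_2_nose in the frame of mat between -0.003 and 0.007 m and x of empty_3_handle in the frame of mat between -0.125 and 0.125 m and y of empty_3_handle in the frame of mat between -0.135 and 0.135 m and z of empty_3_handle in the frame of mat between 0.016 and 0.026 m and x of empty_3_nose in the frame of mat between -0.125 and 0.125 m and y of empty_3_nose in the frame of mat between -0.135 and 0.135 m and z of empty_3_nose in the frame of mat between -0.003 and 0.007 m), for 0.3 s.
2. the cover has been released and is shut (value of joint cover below 0.1 rad), for 0.2 s.
At the end, for the whole second after the job is handed in: Every watch carrier lies flat in a lane (within 4 mm and 0.1 rad), watch end up the slope, nose within 5 mm of the stop face; the empty carrier lies flat on the mat (both its points over the mat, heights within 5 mm); the cover is shut to within 0.1 rad (all of step 1 and value of joint cover below 0.1 rad); the robot touches nothing.
It fails at once if the loupe is disturbed (moved more than 30 mm) (distance of loupe_mid from where it was at the start of the episode above 0.03 m).
It fails at once if the tin is disturbed (moved more than 30 mm) (distance of tin_mid from where it was at the start of the episode above 0.03 m).
Of carrier_1, carrier_2, carrier_3 only 2 to 3 are there at a start; the rules pass over those that are not, and their reading is None.
Of empty_1, empty_2, empty_3 only 1 to 1 are there at a start; the rules pass over those that are not, and their reading is None.
At some moment in a run one of carrier_1, carrier_2, carrier_3 may be knocked a few centimetres aside while the robot is not near it.
Once in a run the grip may slacken for a moment while it holds something.
It also fails if it takes over 210 s, if anything falls off the work surface, if the arm or the gripper's body presses on something with over 40 N, if the wrist force passes 120 N, or if a joint passes its speed limit or range.

## Working session

There is one attempt and no reset: what is moved stays moved. The work goes in short steps, Python scripts to look and compute and a tool call to move; the robot and the scene stay as the last step left them, time stands still between calls to the robot, and variables do not carry over. Pictures are saved under pics/ and viewed, and the job is handed in when it is done.

Besides the shell and the picture viewer there is one more tool, called after "Emit:" in YAML: its name, and indented under it one key for each argument. send_rows: Moves the arm, as the interface text tells. Its arguments: {"type":"object","properties":{"moves":{"type":"array"},"fingers":{"type":"number"}},"required":["moves"]}

```bash
ls; mkdir -p pics
python3 - <<'E'
from plant import telemetry, vision, env
import cv2,numpy as np
print(telemetry.get_obs())
for n in ("scene","top"):
    c=vision.get_calibration(n); print(n,c)
    p,d=vision.snapshot(n); np.savez(f"{n}0.npz",p=p,d=d)
    cv2.imwrite(f"pics/{n}0.png",p[:,:,::-1])
E
```

```text
pics
{'time': 0.0, 'joints': array([59.41002863, 27.37339895,  1.28017255, 89.177096  , -0.65723975,
       63.55730325, -4.76099255]), 'joint_velocities': array([ 0.08613589, -0.01118156, -0.020487  , -0.09434927,  0.0900024 ,
       -0.09562438,  0.03094235]), 'joint_efforts': array([ 1.84961700e-04, -5.82844520e+01,  1.53481118e+00, -2.72613412e+01,
       -5.42647939e-02,  1.68788427e-02,  1.56603828e-04]), 'tcp_pos': array([ 0.27853886, -0.61420247,  0.2217188 ]), 'ee_rot': array([[ 4.13078180e-01, -9.10695159e-01, -8.63444911e-04],
       [-9.10693894e-01, -4.13079052e-01,  1.52582322e-03],
       [-1.74623082e-03,  1.56049730e-04, -9.99998463e-01]]), 'wrist_force': array([-0.3511799 , -0.33283069, -0.67174952]), 'torque': array([-0.00425186,  0.01788771,  0.00709087]), 'gripper_width': 0.9985586897390171}
scene {'intrinsics': array([[370.36129196,   0.        , 254.37599485],
       [  0.        , 370.36129196, 192.23129318],
       [  0.        ,   0.        ,   1.        ]]), 'dist': array([-0.03887464,  0.        ,  0.        ,  0.        ,  0.        ]), 'T': array([[-0.64797481, -0.36032628,  0.6710392 , -0.14899971],
       [-0.76138961,  0.32998351, -0.55802934,  0.57529992],
       [-0.02035924, -0.87251123, -0.48816969,  0.63856234],
       [ 0.        ,  0.        ,  0.        ,  1.        ]])}
top {'intrinsics': array([[389.19613484,   0.        , 257.70059868],
       [  0.        , 389.19613484, 195.91015293],
       [  0.        ,   0.        ,   1.        ]]), 'dist': array([-0.00270865,  0.        ,  0.        ,  0.        ,  0.        ]), 'T': array([[ 0.02532823, -0.98659076,  0.16123632,  0.38844371],
       [-0.99911723, -0.03038984, -0.02900384, -0.00883795],
       [ 0.03351487, -0.16035937, -0.98648955,  1.21322931],
       [ 0.        ,  0.        ,  0.        ,  1.        ]])}
```

View pics/scene0.png

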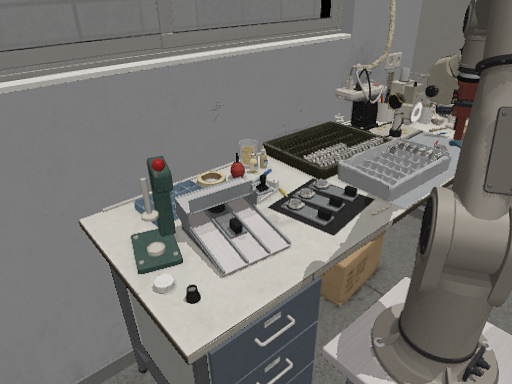

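View pics/top0.png

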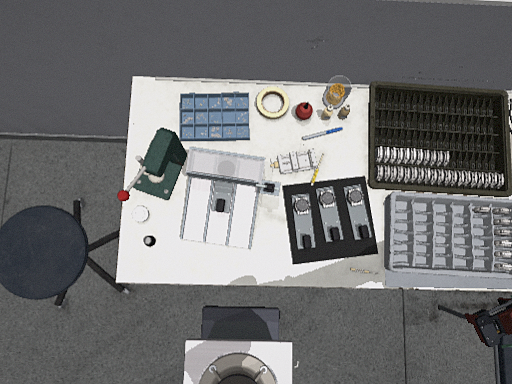

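Three watch carriers are on the mat (noses at about (303,203), (329,195), (355,190), handles at the bottom). The empty one is in the middle lane, with its handle at (220,205). The latch is near (268,188). Next I'll zoom in and measure.

```bash
cat > h.py <<'E'
import numpy as np, cv2
from plant import telemetry, vision, env
def cal(n):
    c=vision.get_calibration(n); return c["intrinsics"],c["dist"],c["T"]
def ray(n,uv):
    K,D,T=cal(n); q=cv2.undistortPoints(np.array(uv,float).reshape(-1,1,2),K,D).reshape(-1,2)
    r=np.c_[q,np.ones(len(q))]@T[:3,:3].T
    return T[:3,3],r
def onz(n,uv,z):
    o,r=ray(n,uv); return o+r*((z-o[2])/r[:,2])[:,None]
def withdepth(n,uv,d):
    o,r=ray(n,uv); return o+r*np.array([d[int(round(v)),int(round(u))] for u,v in uv])[:,None]
def cloud(n,d):
    h,w=d.shape; u,v=np.meshgrid(np.arange(w),np.arange(h))
    o,r=ray(n,np.c_[u.ravel(),v.ravel()])
    P=(o+r*d.ravel()[:,None]).reshape(h,w,3); P[d==0]=np.nan; return P
def proj(n,P):
    K,D,T=cal(n); Ti=np.linalg.inv(T)
    rv,_=cv2.Rodrigues(Ti[:3,:3]); return cv2.projectPoints(np.array(P,float).reshape(-1,3),rv,Ti[:3,3],K,D)[0].reshape(-1,2)
def snap(n,tag,crop=None,s=1):
    p,d=vision.snapshot(n); np.savez(f"{n}{tag}.npz",p=p,d=d)
    q=p
    if crop: x0,y0,x1,y1=crop; q=p[y0:y1,x0:x1]
    cv2.imwrite(f"pics/{n}{tag}.png",cv2.resize(q,None,fx=s,fy=s,interpolation=cv2.INTER_CUBIC)[:,:,::-1]); return p,d
E
python3 - <<'E'
from h import *
d=np.load("top0.npz");p=d['p'];D=d['d']
c=p[130:280,120:320];cv2.imwrite("pics/t0a.png",cv2.resize(c,None,fx=4,fy=4,interpolation=cv2.INTER_CUBIC)[:,:,::-1])
c=p[165:275,270:390];cv2.imwrite("pics/t0b.png",cv2.resize(c,None,fx=5,fy=5,interpolation=cv2.INTER_CUBIC)[:,:,::-1])
s=np.load("scene0.npz")['p'][140:290,140:380];cv2.imwrite("pics/s0a.png",cv2.resize(s,None,fx=3.3,fy=3.3,interpolation=cv2.INTER_CUBIC)[:,:,::-1])
E
```

```text
(no output)
```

View pics/t0a.png

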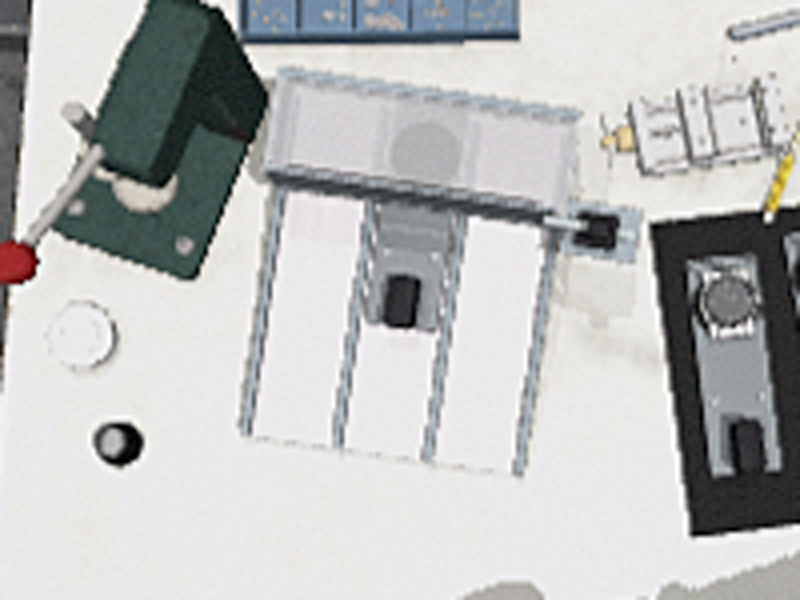

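View pics/t0b.png

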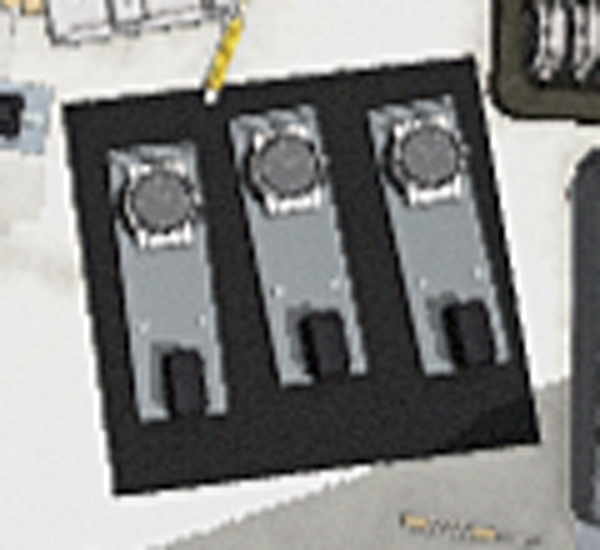

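View pics/s0a.png

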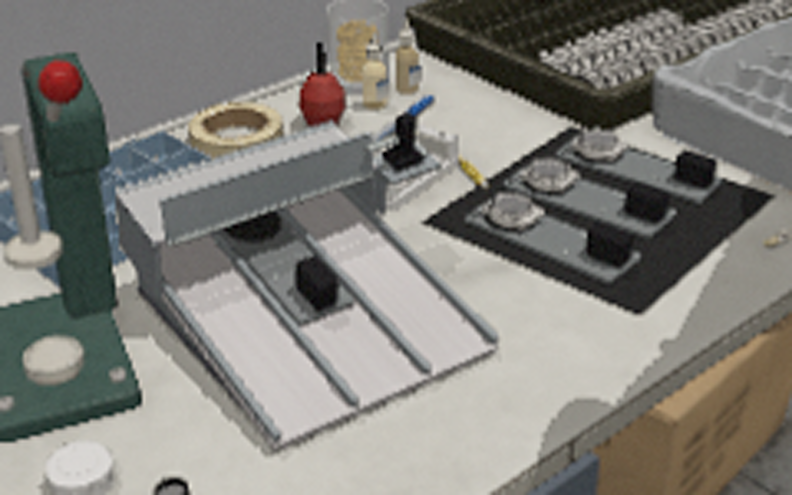

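Run:
```python
from h import *
d=np.load("top0.npz");p=d['p'];D=d['d']
a=lambda u,v:((u+.5)/4-.5+120,(v+.5)/4-.5+130)
P=cloud("top",D)
L=onz("top",[a(240,437)],.011)[0];R=onz("top",[a(523,477)],.011)[0]
print("low corners",L,R,np.linalg.norm(L-R), np.degrees(np.arctan2(*(L-R)[:2])))
# depth samples on deck & bench, roof
for n,uv in dict(dl=(310,330),dl2=(320,260),dl3=(300,420),dm=(385,430),dr=(500,300),dr2=(480,440),bench=(150,520),roof=(330,120),roof2=(500,150),latch=(600,228),cover=(420,185),tin=(82,335),loupe=(118,440),base=(380,225),hand=(402,300)).items():
    u,v=a(*uv); print(n,withdepth("top",[(u,v)],D)[0].round(4))
```

```text
low corners [0.44460644 0.19107342 0.011     ] [ 0.42000811 -0.02591675  0.011     ] 0.21837997471416928 6.46752612115578
dl [0.5261 0.1395 0.0306]
dl2 [0.58   0.1344 0.0321]
dl3 [0.4584 0.1452 0.0183]
dm [0.4528 0.0806 0.0144]
dr [ 0.5531 -0.0042  0.0332]
dr2 [0.4473 0.0079 0.0112]
bench [0.3803 0.2575 0.0004]
roof [0.6718 0.1234 0.1049]
roof2 [ 0.6531 -0.0011  0.1067]
latch [ 0.5909 -0.0731  0.1422]
cover [0.6193 0.0544 0.1339]
tin [0.5179 0.3127 0.0245]
loupe [0.4391 0.2794 0.0272]
base [0.6065 0.0888 0.044 ]
hand [0.5459 0.0681 0.0694]
```

```bash
cat >> h.py <<'E'
def ramp(low=(0.4323,0.0826,0.011),yaw=-6.47,tilt=9):
    from scipy.spatial.transform import Rotation as R
    Rm=R.from_euler('ZY',[yaw,-tilt],degrees=True).as_matrix()
    return Rm,np.array(low)+Rm@[.27,0,0]
def carriers(p,x0,y0,x1,y1):
    """carriers on mat: not-black regions inside mat; returns list"""
    out=[]
    g=p[y0:y1,x0:x1].astype(int)
    m=((g.min(2)>75)).astype(np.uint8)
    return m
E
python3 - <<'E'
from h import *
Rm,o=ramp();print(o,Rm)
W=lambda q:np.array(q)@Rm.T+o
for n in("top","scene"):
    p=np.load(n+"0.npz")['p'].copy(); s=4
    x0,y0,x1,y1=(150,130,290,260) if n=="top" else (165,170,300,280)
    q=cv2.resize(p[y0:y1,x0:x1],None,fx=s,fy=s,interpolation=cv2.INTER_CUBIC)
    def line(A,B,c):
        e=(proj(n,W([A,B]))-[x0,y0]+.5)*s
        cv2.line(q,*[tuple(int(t) for t in k) for k in e],c,1)
    for y in(-.1085,-.1015,-.0385,-.0315,.0315,.0385,.1015,.1085): line((-.27,y,.01),(-.078,y,.01),(255,0,0))
    line((-.27,-.1085,0),(-.27,.1085,0),(0,0,255))
    line((-.17,-.028,.008),(-.17,.028,.008),(0,255,0))
    line((-.072,-.1085,.052),(-.072,.1085,.052),(255,255,0))
    line((0,-.1085,.052),(0,.1085,.052),(255,255,0))
    cv2.imwrite(f"pics/ov_{n}.png",q[:,:,::-1])
p=np.load("top0.npz")['p']
m=((p.min(2)>75)&1).astype(np.uint8)
# mat: dark hull
k=np.zeros_like(m);k[165:275,270:390]=1
dark=((p.max(2)<60)*k).astype(np.uint8)
cs,_=cv2.findContours(dark,cv2.RETR_EXTERNAL,cv2.CHAIN_APPROX_NONE)
c=max(cs,key=cv2.contourArea);print("mat area",cv2.contourArea(c))
h=cv2.convexHull(c);mr=cv2.boxPoints(cv2.minAreaRect(h));M=onz("top",mr,.002);print("mat",M.round(4),M.mean(0),[np.linalg.norm(M[i]-M[i-1]).round(4) for i in range(4)])
ins=np.zeros_like(m);cv2.fillPoly(ins,[h],1);ins=cv2.erode(ins,np.ones((3,3)))
base=(p.min(2)>70)&(ins>0)
base=cv2.morphologyEx(base.astype(np.uint8),cv2.MORPH_OPEN,np.ones((2,2)))
cs,_=cv2.findContours(base,cv2.RETR_EXTERNAL,cv2.CHAIN_APPROX_NONE)
for c in cs:
    if cv2.contourArea(c)<300: continue
    r=cv2.boxPoints(cv2.minAreaRect(c)).astype(float); 
    B=onz("top",r,.010); print("base",B[:,:2].round(4).tolist(),B.mean(0).round(4),[np.linalg.norm(B[i]-B[i-1]).round(4) for i in range(4)])
E
```

```text
[0.69727739 0.05255017 0.05323731] [[ 9.81397746e-01  1.12682965e-01 -1.55438133e-01]
 [-1.11295651e-01  9.93630993e-01  1.76274994e-02]
 [ 1.56434465e-01  1.73472348e-18  9.87688341e-01]]
mat area 6379.0
mat [[ 0.6214 -0.1227  0.002 ]
 [ 0.6648 -0.3958  0.002 ]
 [ 0.4175 -0.4214  0.002 ]
 [ 0.3784 -0.1564  0.002 ]] [ 0.52051348 -0.27405232  0.002     ] [np.float64(0.2453), np.float64(0.2765), np.float64(0.2485), np.float64(0.2678)]
base [[0.5893, -0.1515], [0.5981, -0.209], [0.4286, -0.2299], [0.4205, -0.1735]] [ 0.5091 -0.191   0.01  ] [np.float64(0.1703), np.float64(0.0582), np.float64(0.1707), np.float64(0.0569)]
base [[0.611, -0.2282], [0.6242, -0.2846], [0.4559, -0.317], [0.4435, -0.2618]] [ 0.5337 -0.2729  0.01  ] [np.float64(0.1709), np.float64(0.0579), np.float64(0.1714), np.float64(0.0566)]
base [[0.6192, -0.3167], [0.6335, -0.3736], [0.4651, -0.4071], [0.4516, -0.3513]] [ 0.5424 -0.3622  0.01  ] [np.float64(0.1711), np.float64(0.0587), np.float64(0.1717), np.float64(0.0574)]
```

View pics/ov_top.png

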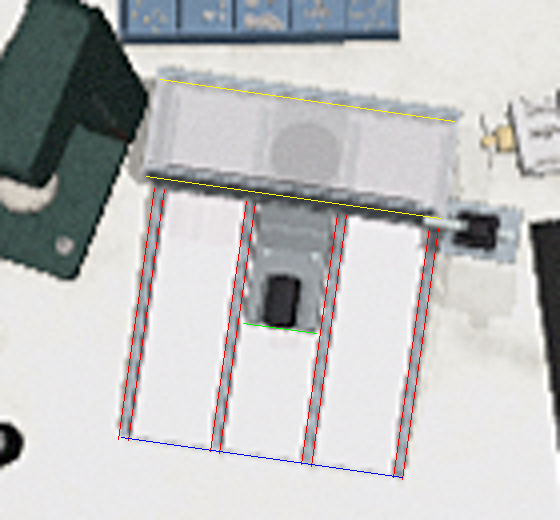

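View pics/ov_scene.png

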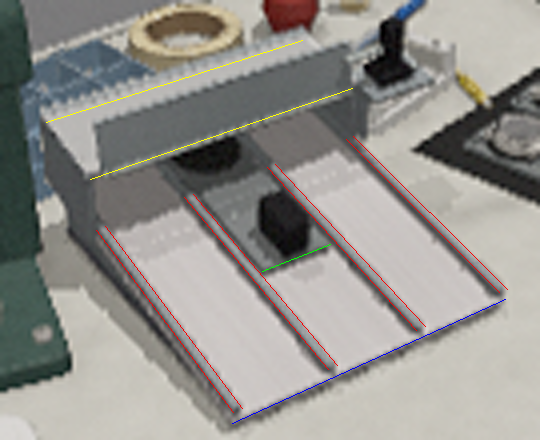

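The ramp overlay fits within about 2 mm, and all the carriers are located. Next come a move helper and a height check of the press near the left lane.

```bash
cat >> h.py <<'E'
from scipy.spatial.transform import Rotation as Rot
def Rtool(yaw,tilt=0):
    Rm=Rot.from_euler('ZY',[yaw,-tilt],degrees=True).as_matrix()
    return np.c_[-Rm[:,1],-Rm[:,0],-Rm[:,2]]
def todo(pos,R):
    s=telemetry.get_obs(); R0=s["ee_rot"]; p0=s["tcp_pos"]
    w=np.degrees(Rot.from_matrix(R0.T@R).as_rotvec())
    print("t",round(s["time"],2),"pos",p0.round(4),"F",s["wrist_force"].round(1),"g",round(s["gripper_width"],3))
    print("turn(now)",w.round(2),"| shift in now-frame",(R0.T@(np.array(pos)-p0)*1e3).round(1),"| shift after turn",(R.T@(np.array(pos)-p0)*1e3).round(1))
def rt(x,y,z):
    Rm,o=ramp(); return Rm@[x,y,z]+o
RR=Rtool(-6.47,9)
E
python3 - <<'E'
from h import *
D=np.load("top0.npz")['d'];P=cloud("top",D)
Rm,o=ramp()
q=P[120:215,110:190].reshape(-1,3);q=q[(q[:,2]>.09)]
r=(q-o)@Rm
k=q[(r[:,0]<-.05)]
print(len(k),np.nanmin(k,0),np.nanmax(k,0)); 
for x in np.arange(.45,.75,.03):
    a=q[abs(q[:,0]-x)<.015]; a=a[a[:,1]>.19]
    if len(a): print(round(x,2),a[:,1].min().round(3),a[:,2].max().round(3))
todo((0.4446,-0.1992,0.12),Rtool(7.2))
E
```

```text
694 [0.51518228 0.15458836 0.09543029] [0.65167213 0.29463015 0.3294212 ]
0.51 0.264 0.329
0.54 0.263 0.329
0.57 0.254 0.299
0.6 0.212 0.277
0.63 0.201 0.26
0.66 0.192 0.259
0.69 0.19 0.259
0.72 0.191 0.258
t 0.1 pos [ 0.2786 -0.6143  0.2218] F [ 0.2 -0.4  0.5] g 1.005
turn(now) [ 0.02  0.09 17.2 ] | shift in now-frame [-309.2 -322.7  102.3] | shift after turn [-391.  -216.7  101.8]
```

Emit:
send_rows:
  moves: [0,0,5,0,0,1.72,0,0,5,0,0,1.72,0,0,5,0,0,1.72,0,0,5,0,0,1.72,0,0,5,0,0,1.72,0,0,5,0,0,1.72,0,0,5,0,0,1.72,0,0,5,0,0,1.72,0,0,5,0,0,1.72,0,0,5,0,0,1.72]
  fingers: 0.2

```text
time: 1.1
tcp_pos: [0.2788, -0.6147, 0.1722]
ee_rot: [[0.123, -0.992, 0.0], [-0.992, -0.123, -0.0], [0.0, -0.0, -1.0]]
wrist_force: [-0.6, 0.1, 0.7]
gripper_width: 0.601
```

Emit:
send_rows:
  moves: [-39,-21.7,5,0,0,0,-39,-21.7,5,0,0,0,-39,-21.7,5,0,0,0,-39,-21.7,5,0,0,0,-39,-21.7,5,0,0,0,-39,-21.7,5,0,0,0,-39,-21.7,5,0,0,0,-39,-21.7,5,0,0,0,-39,-21.7,5,0,0,0,-39,-21.7,5,0,0,0]

```text
time: 2.1
tcp_pos: [0.4459, -0.199, 0.1227]
ee_rot: [[0.124, -0.992, 0.001], [-0.992, -0.124, -0.0], [0.0, -0.001, -1.0]]
wrist_force: [1.3, -0.4, 0.0]
gripper_width: 0.601
```

Run:
```python
from h import *
D=np.load("top0.npz")['d'];P=cloud("top",D)
q=P[120:215,110:190].reshape(-1,3);q=q[(q[:,2]>.12)&(q[:,1]>.17)]
for x in np.arange(.5,.66,.01):
    a=q[abs(q[:,0]-x)<.005]
    if len(a): i=a[:,1].argmin(); print(round(x,2),a[i].round(3))
snap("scene","1",(140,140,380,290),3); snap("top","1",(120,130,400,290),2.8)
todo((0.4446,-0.1992,0.014),Rtool(7.2))
```

```text
0.52 [0.523 0.264 0.317]
0.53 [0.531 0.263 0.313]
0.54 [0.535 0.266 0.315]
0.55 [0.554 0.264 0.293]
0.56 [0.562 0.262 0.287]
0.57 [0.574 0.258 0.278]
0.58 [0.584 0.254 0.275]
0.59 [0.594 0.251 0.265]
0.6 [0.604 0.215 0.239]
0.61 [0.614 0.212 0.221]
0.62 [0.625 0.208 0.23 ]
0.63 [0.634 0.206 0.246]
0.64 [0.644 0.201 0.219]
0.65 [0.655 0.199 0.21 ]
0.66 [0.665 0.195 0.232]
t 2.2 pos [ 0.4476 -0.1943  0.1223] F [-0.  -0.8  0.9] g 0.598
turn(now) [-0.07  0.14  0.48] | shift in now-frame [  4.7   3.8 108.3] | shift after turn [  4.5   3.6 108.3]
```

View pics/scene1.png

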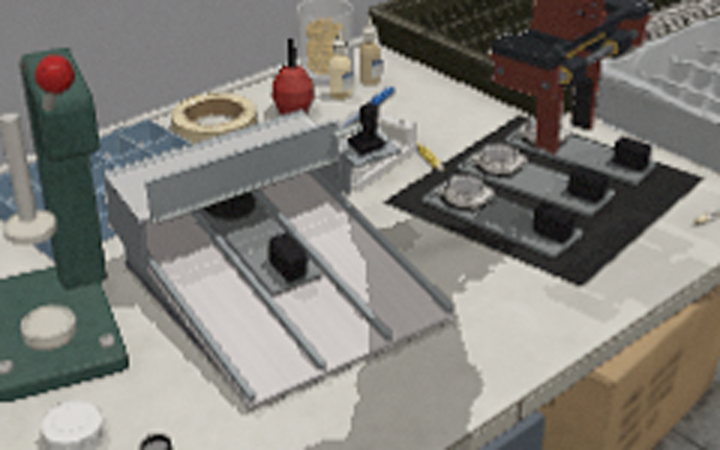

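View pics/top1.png

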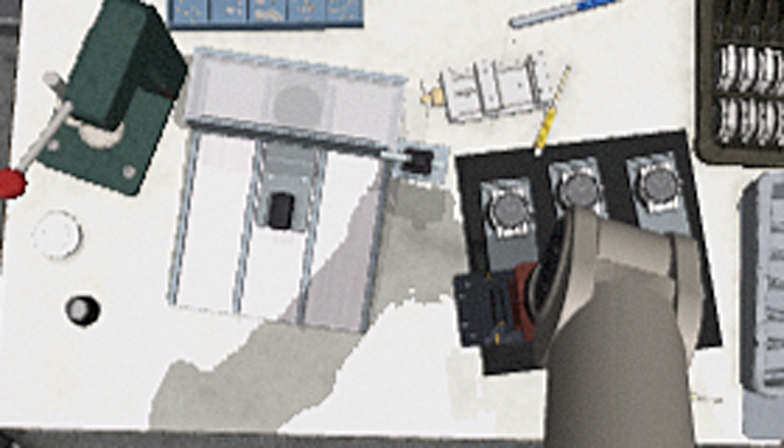

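Emit:
send_rows:
  moves: [0.5,0.5,10,0,0,0.1,0.5,0.5,10,0,0,0.1,0.5,0.5,10,0,0,0.1,0.5,0.5,10,0,0,0.1,0.5,0.5,10,0,0,0,0.5,0.5,10,0,0,0,0.5,0.5,10,0,0,0,0.5,0,10,0,0,0,0,0,0,0,0,0,0,0,0,0,0,0]

```text
time: 3.2
tcp_pos: [0.4422, -0.2049, 0.0424]
ee_rot: [[0.118, -0.993, -0.0], [-0.993, -0.118, 0.0], [-0.0, 0.0, -1.0]]
wrist_force: [0.4, 0.7, 0.8]
gripper_width: 0.597
```

Run:
```python
from h import *
snap("scene","2",(240,100,400,270),3.5)
todo((0.4446,-0.1992,0.014),Rtool(7.2))
```

```text
t 3.25 pos [ 0.4425 -0.2051  0.0428] F [0.  0.9 0.2] g 0.6
turn(now) [-0.02 -0.01 -0.4 ] | shift in now-frame [-5.6 -2.7 28.8] | shift after turn [-5.6 -2.8 28.8]
```

View pics/scene2.png

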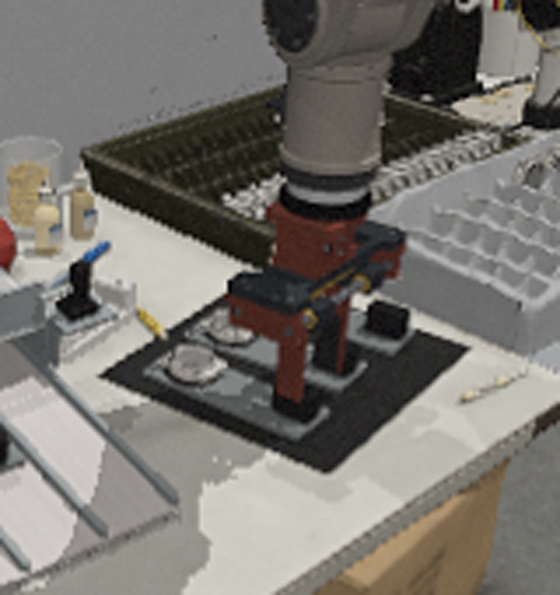

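Emit:
send_rows:
  moves: [-1.4,-0.7,3,0,0,-0.1,-1.4,-0.7,3,0,0,-0.1,-1.4,-0.7,4,0,0,-0.1,-1.4,-0.7,4,0,0,-0.1,0,0,4,0,0,0,0,0,4,0,0,0,0,0,4,0,0,0,0,0,2.6,0,0,0,0,0,0,0,0,0,0,0,0,0,0,0]

```text
time: 4.25
tcp_pos: [0.4444, -0.1992, 0.014]
ee_rot: [[0.125, -0.992, -0.0], [-0.992, -0.125, -0.0], [0.0, 0.0, -1.0]]
wrist_force: [-0.0, 1.4, 0.9]
gripper_width: 0.603
```

Emit:
send_rows:
  moves: [0,0,0,0,0,0,0,0,0,0,0,0,0,0,0,0,0,0,0,0,0,0,0,0,0,0,0,0,0,0,0,0,0,0,0,0,0,0,0,0,0,0,0,0,0,0,0,0,0,0,0,0,0,0,0,0,0,0,0,0]
  fingers: -1

```text
time: 5.25
tcp_pos: [0.4444, -0.199, 0.0141]
ee_rot: [[0.125, -0.992, 0.0], [-0.992, -0.125, 0.0], [-0.0, -0.0, -1.0]]
wrist_force: [-0.2, 1.0, 3.1]
gripper_width: 0.246
```

Emit:
send_rows:
  moves: [0,0,-5,0,0,0,0,0,-15,0,0,0,0,0,-20,0,0,0,0,0,-25,0,0,0,0,0,-25,0,0,0,0,0,-25,0,0,0,0,0,-20,0,0,0,0,0,-15,0,0,0,0,0,-5,0,0,0,0,0,0,0,0,0]

```text
time: 6.25
tcp_pos: [0.4443, -0.1994, 0.1693]
ee_rot: [[0.125, -0.992, 0.001], [-0.992, -0.125, -0.0], [0.001, -0.001, -1.0]]
wrist_force: [0.0, 0.3, -3.1]
gripper_width: 0.245
```

Run:
```python
from h import *
snap("scene","3",(200,60,400,270),3)
todo(rt(-.250,-.07,.10),RR)
```

```text
t 6.3 pos [ 0.4439 -0.1991  0.1686] F [ 0.6 -0.  -2.7] g 0.248
turn(now) [ 8.99  1.07 13.63] | shift in now-frame [-212.   -11.2   55.7] | shift after turn [-208.6   47.4   48.9]
```

View pics/scene3.png

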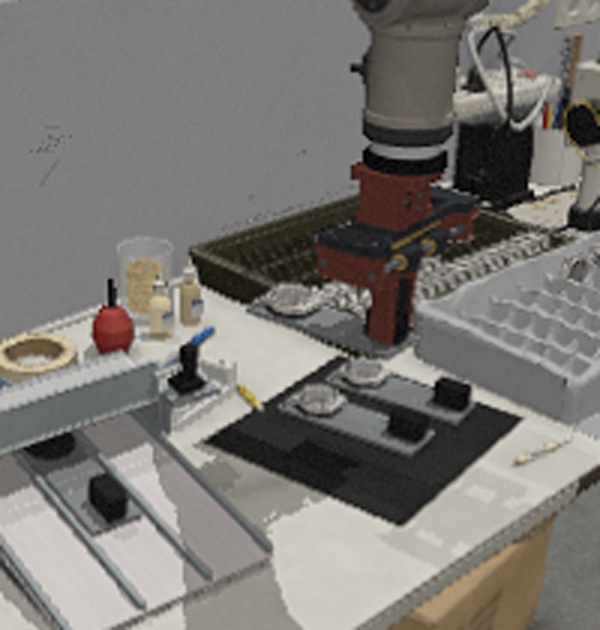

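Emit:
send_rows:
  moves: [0,4.7,0,0.9,0.11,1.36,0,4.7,0,0.9,0.11,1.36,0,4.7,0,0.9,0.11,1.36,0,4.7,0,0.9,0.11,1.36,0,4.7,0,0.9,0.11,1.36,0,4.7,0,0.9,0.11,1.36,0,4.7,0,0.9,0.11,1.36,0,4.7,0,0.9,0.11,1.36,0,4.7,0,0.9,0.11,1.36,0,4.7,0,0.9,0.11,1.36]

```text
time: 7.3
tcp_pos: [0.3973, -0.2, 0.1657]
ee_rot: [[-0.114, -0.981, 0.158], [-0.993, 0.113, -0.018], [0.0, -0.159, -0.987]]
wrist_force: [0.9, 0.1, -2.0]
gripper_width: 0.248
```

Emit:
send_rows:
  moves: [-12,0,0,0,0,0,-24,0,0,0,0,0,-28,0,0,0,0,0,-28,0,0,0,0,0,-28,0,0,0,0,0,-28,0,0,0,0,0,-28,0,0,0,0,0,-22,0,0,0,0,0,-10,0,0,0,0,0,0,0,0,0,0,0]

```text
time: 8.3
tcp_pos: [0.4207, 0.0071, 0.1656]
ee_rot: [[-0.111, -0.981, 0.156], [-0.994, 0.109, -0.018], [0.001, -0.157, -0.988]]
wrist_force: [-1.2, -2.2, 0.7]
gripper_width: 0.289
```

Run:
```python
from h import *
todo(rt(-.250,-.07,.012),RR)
```

```text
t 8.3 pos [0.4207 0.0071 0.1656] F [-1.2 -2.2  0.7] g 0.289
turn(now) [-0.05 -0.03  0.12] | shift in now-frame [ -6.4   1.3 141.2] | shift after turn [ -6.3   1.2 141.2]
```

Run:
```python
from h import *
snap("scene","4",(160,60,360,280),3);snap("top","4",(120,130,400,290),2.8)
todo(rt(-.250,-.07,.012),RR)
```

```text
t 8.4 pos [0.4209 0.0062 0.1658] F [-0.7 -2.5 -0.1] g 0.287
turn(now) [-0.08 -0.02  0.  ] | shift in now-frame [ -7.2   1.8 141.3] | shift after turn [ -7.2   1.6 141.3]
```

View pics/scene4.png

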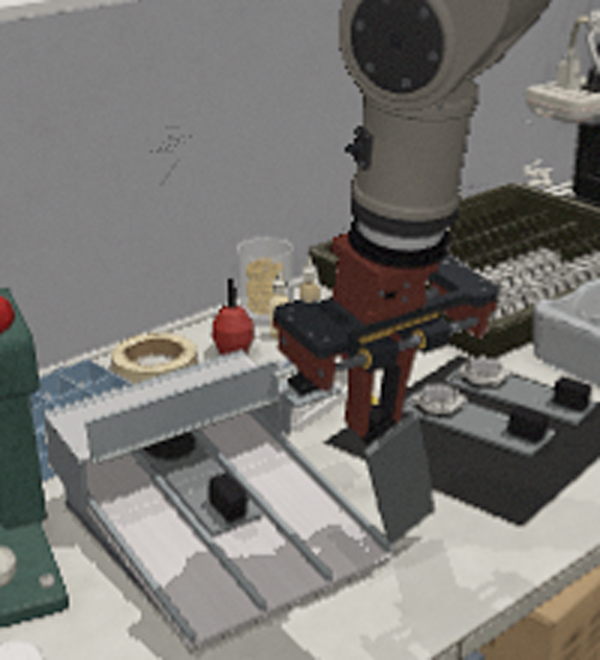

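View pics/top4.png

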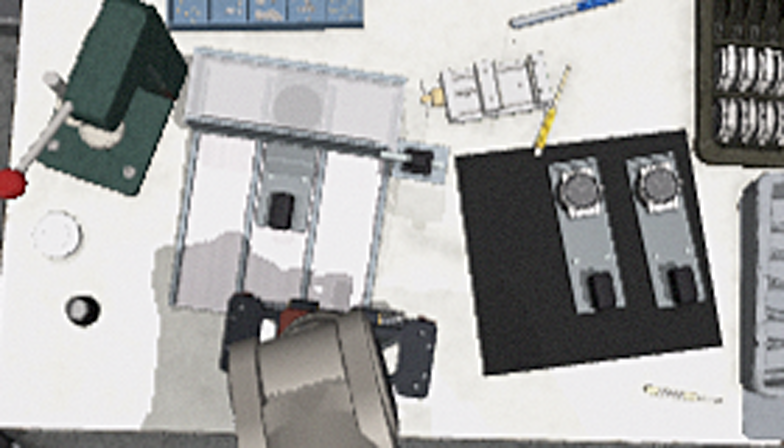

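The grip slackened and the carrier has swung nose-down while still held by its handle. I'll carry it back over the free left part of the mat, lay it down there and regrip it.

Emit:
send_rows:
  moves: [0,-1,-5,0,0,0,0,-1,-6,0,0,0,0,-1,-6,0,0,0,0,-1,-6,0,0,0,0,-1,-6,0,0,0,0,-1,-6,0,0,0,0,-1,-6,0,0,0,0,-1,-4,0,0,0,0,0,0,0,0,0,0,0,0,0,0,0]

```text
time: 9.4
tcp_pos: [0.4217, 0.0066, 0.2113]
ee_rot: [[-0.112, -0.981, 0.156], [-0.994, 0.111, -0.018], [0.0, -0.157, -0.988]]
wrist_force: [-0.5, 0.3, -1.9]
gripper_width: 0.257
```

Run:
```python
from h import *
snap("scene","5",(160,60,360,280),3)
todo((0.5,-0.20,.19),Rtool(7))
```

```text
t 9.45 pos [0.4216 0.0066 0.2111] F [-0.3  1.  -3.2] g 0.26
turn(now) [ -8.97  -1.09 -13.41] | shift in now-frame [196.5 -96.5  36.8] | shift after turn [214.6 -52.7  21.1]
```

View pics/scene5.png

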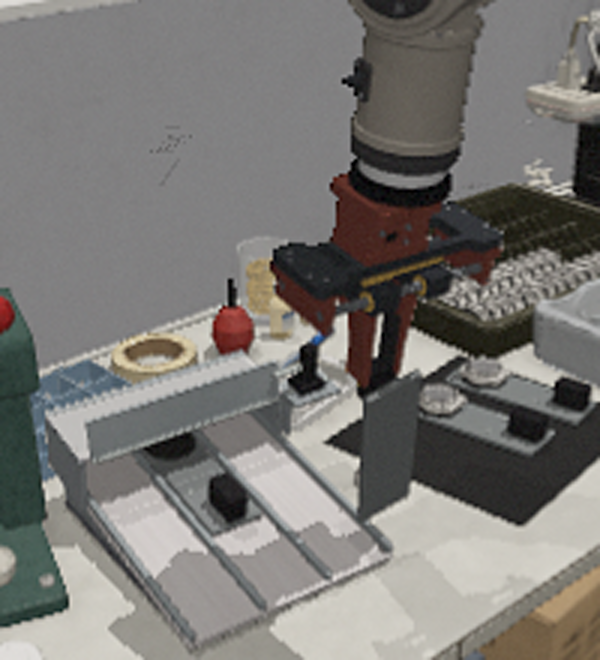

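Emit:
send_rows:
  moves: [2,0,0,-0.9,-0.11,-1.34,6,0,0,-0.9,-0.11,-1.34,10,0,0,-0.9,-0.11,-1.34,10,0,0,-0.9,-0.11,-1.34,10,0,0,-0.9,-0.11,-1.34,10,0,0,-0.9,-0.11,-1.34,10,0,0,-0.9,-0.11,-1.34,10,0,0,-0.9,-0.11,-1.34,10,0,0,-0.9,-0.11,-1.34,10,0,0,-0.9,-0.11,-1.34]

```text
time: 10.45
tcp_pos: [0.4222, -0.0817, 0.2113]
ee_rot: [[0.123, -0.992, -0.001], [-0.992, -0.123, 0.0], [-0.0, 0.001, -1.0]]
wrist_force: [0.4, -0.5, -2.1]
gripper_width: 0.261
```

Run:
```python
from h import *
todo((0.55,-0.20,.19),Rtool(7))
```

```text
t 10.45 pos [ 0.4222 -0.0817  0.2113] F [ 0.4 -0.5 -2.1] g 0.261
turn(now) [0.06 0.03 0.05] | shift in now-frame [ 133.1 -112.3   21.1] | shift after turn [ 133.  -112.4   21.3]
```

Emit:
send_rows:
  moves: [10,-3,0,0,0,0,18,-8,0,0,0,0,20,-12,0,0,0,0,20,-16,0,0,0,0,18,-18,0,0,0,0,16,-18,0,0,0,0,14,-16,0,0,0,0,11,-12,0,0,0,0,6,-9,0,0,0,0,0,0,0,0,0,0]

```text
time: 11.45
tcp_pos: [0.5506, -0.2001, 0.2111]
ee_rot: [[0.121, -0.993, 0.0], [-0.993, -0.121, 0.0], [-0.0, -0.0, -1.0]]
wrist_force: [0.3, -0.1, -3.4]
gripper_width: 0.26
```

Run:
```python
from h import *
snap("scene","6",(200,60,400,280),2.7);p,d=snap("top","6",(220,130,400,290),4)
todo((0.55,-0.20,.19),Rtool(7))
```

```text
t 11.55 pos [ 0.5492 -0.1991  0.2112] F [ 0.7  0.2 -2.5] g 0.256
turn(now) [0.05 0.05 0.  ] | shift in now-frame [ 1.  -0.7 21.2] | shift after turn [ 1.  -0.7 21.2]
```

View pics/scene6.png

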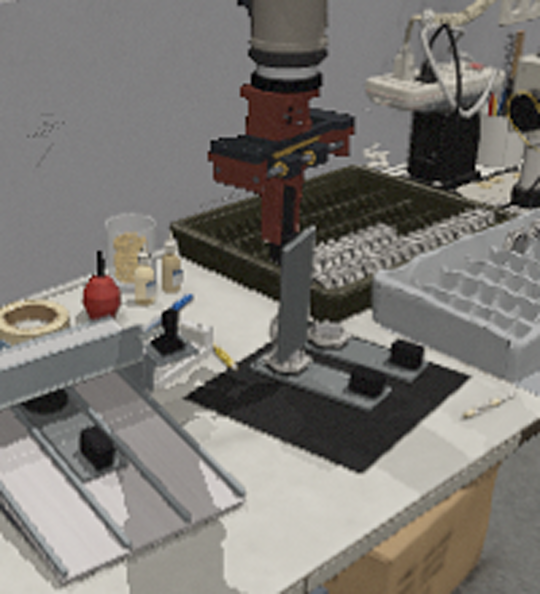

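View pics/top6.png

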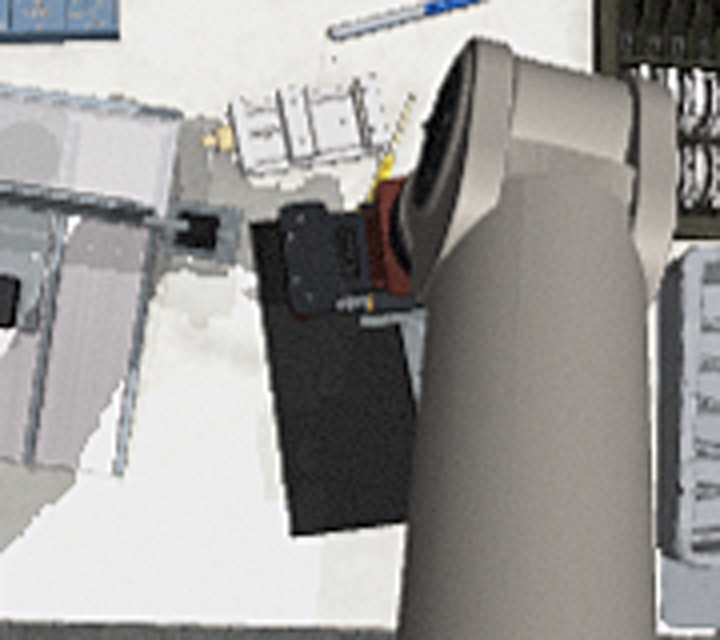

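Emit:
send_rows:
  moves: [-1,0,4,0,0,0,-1,0,5,0,0,0,-1,0,5,0,0,0,-1,0,5,0,0,0,-1,0,5,0,0,0,-1,0,5,0,0,0,-1,0,4,0,0,0,-1,0,3,0,0,0,0,0,2,0,0,0,0,0,0,0,0,0]

```text
time: 12.55
tcp_pos: [0.5486, -0.1916, 0.1734]
ee_rot: [[0.122, -0.993, -0.0], [-0.993, -0.122, 0.0], [-0.0, 0.0, -1.0]]
wrist_force: [-0.3, 0.6, -3.2]
gripper_width: 0.259
```

Run:
```python
from h import *
p,d=snap("scene","7",(200,60,400,280),2.7)
todo((0.55,-0.20,.19),Rtool(7))
```

```text
t 12.6 pos [ 0.5488 -0.1917  0.1736] F [-0.5 -1.1 -2.3] g 0.257
turn(now) [-0.    0.01 -0.01] | shift in now-frame [  8.4  -0.2 -16.4] | shift after turn [  8.4  -0.2 -16.4]
```

View pics/scene7.png

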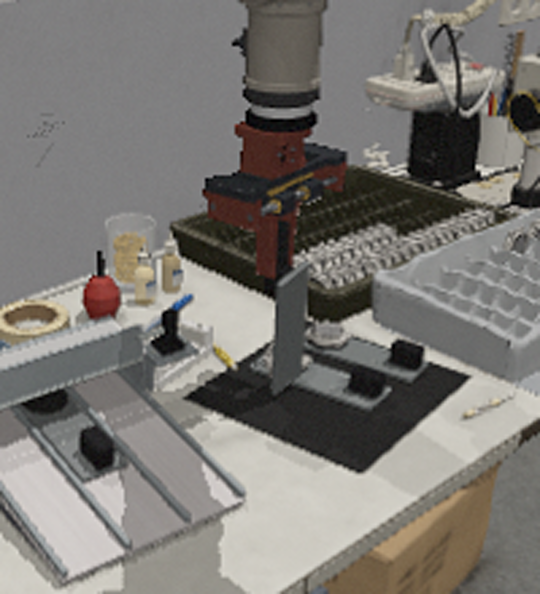

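Emit:
send_rows:
  moves: [0,-4,0,0,0,0,0,-8,2,0,0,0,0,-8,3,0,0,0,0,-8,3,0,0,0,0,-8,3,0,0,0,0,-5,3,0,0,0,0,0,3,0,0,0,0,0,2,0,0,0,0,0,0,0,0,0,0,0,0,0,0,0]

```text
time: 13.6
tcp_pos: [0.5981, -0.1857, 0.1615]
ee_rot: [[0.124, -0.992, 0.018], [-0.992, -0.124, -0.001], [0.003, -0.017, -1.0]]
wrist_force: [3.7, 4.5, 24.7]
gripper_width: 0.252
```

Emit:
send_rows:
  moves: [0,0,1,0,0,0,0,0,2,0,0,0,0,2,1,0,0,0,0,3,1,0,0,0,0,3,1,0,0,0,0,3,1,0,0,0,0,3,1,0,0,0,0,0,0,0,0,0,0,0,0,0,0,0,0,0,0,0,0,0]

```text
time: 14.6
tcp_pos: [0.5926, -0.1863, 0.1606]
ee_rot: [[0.126, -0.991, 0.036], [-0.992, -0.126, -0.002], [0.007, -0.035, -0.999]]
wrist_force: [7.5, 9.1, 51.0]
gripper_width: 0.263
```

Run:
```python
from h import *
p,d=snap("scene","8",(200,60,400,280),2.7)
todo((0.55,-0.20,.19),Rtool(7))
```

```text
t 14.65 pos [ 0.5927 -0.1863  0.1606] F [ 8.2  9.7 51.1] g 0.259
turn(now) [-2.02 -0.38  0.24] | shift in now-frame [  8.4  43.  -30.9] | shift after turn [  8.4  44.  -29.4]
```

View pics/scene8.png

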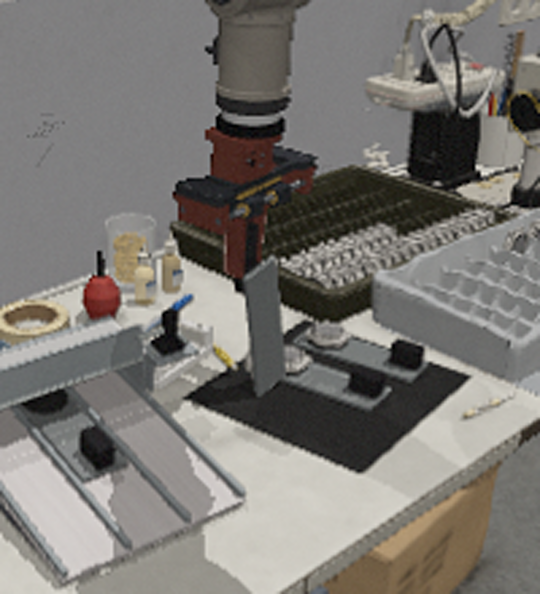

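Emit:
send_rows:
  moves: [0,0,-4,0,0,0,0,0,-6,0,0,0,0,0,-6,0,0,0,0,0,-6,3,0,0,0,0,-4,4,0,0,0,0,0,5,0,0,0,0,0,6,0,0,0,0,0,6,0,0,0,0,0,4,0,0,0,0,0,2,0,0]

```text
time: 15.65
tcp_pos: [0.5729, -0.1887, 0.1707]
ee_rot: [[0.12, -0.861, 0.495], [-0.993, -0.104, 0.061], [-0.002, -0.499, -0.867]]
wrist_force: [-1.1, -0.7, -1.9]
gripper_width: 0.257
```

Run:
```python
from h import *
p,d=snap("scene","9",(200,60,400,280),2.7)
todo((0.55,-0.18,.16),Rtool(7,30))
```

```text
t 15.7 pos [ 0.5723 -0.1889  0.1702] F [-1.3 -0.2 -3. ] g 0.259
turn(now) [ 0.1   0.06 -0.16] | shift in now-frame [-11.5  23.4  -1.7] | shift after turn [-11.6  23.4  -1.7]
```

View pics/scene9.png

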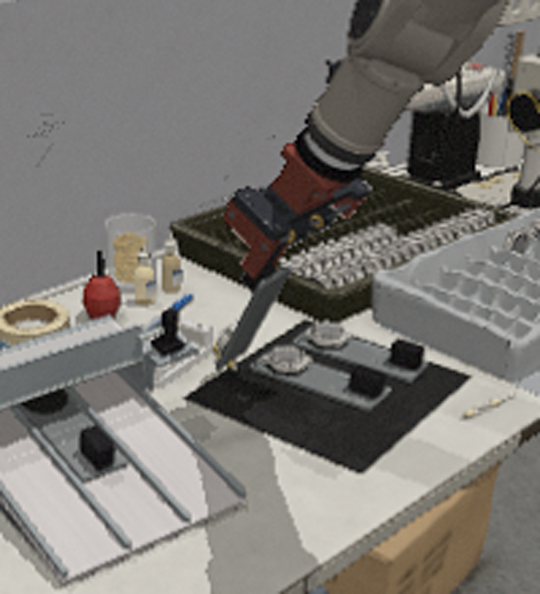

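Emit:
send_rows:
  moves: [-0.5,4,-2.3,0,0,0,-0.5,8,-4.6,0,0,0,0,10,-5.8,0,0,0,0,10,-5.8,0,0,0,0,10,-5.8,0,0,0,0,10,-5.8,0,0,0,0,10,-5.8,0,0,0,0,8,-4.6,0,0,0,0,6,-3.5,0,0,0,0,0,0,0,0,0]

```text
time: 16.7
tcp_pos: [0.4873, -0.1982, 0.1727]
ee_rot: [[0.121, -0.86, 0.496], [-0.993, -0.105, 0.061], [-0.0, -0.499, -0.866]]
wrist_force: [-0.7, 0.4, -2.7]
gripper_width: 0.259
```

Emit:
send_rows:
  moves: [0,2,3.5,0,0,0,0,2,3.5,0,0,0,0,2,3.5,0,0,0,0,2,3.5,0,0,0,0,2,3.5,0,0,0,0,2,3.5,0,0,0,0,1,1.7,0,0,0,0,0,0,0,0,0,0,0,0,0,0,0,0,0,0,0,0,0]

```text
time: 17.7
tcp_pos: [0.4942, -0.205, 0.1529]
ee_rot: [[0.114, -0.853, 0.509], [-0.993, -0.104, 0.047], [0.013, -0.511, -0.86]]
wrist_force: [-11.1, -7.0, 33.5]
gripper_width: 0.251
```

Run:
```python
from h import *
p,d=snap("scene","10",(200,60,400,280),2.7)
todo((0.48,-0.20,.14),Rtool(7,30))
```

```text
t 17.75 pos [ 0.4942 -0.205   0.1529] F [-10.6  -5.9  32.5] g 0.249
turn(now) [-0.71 -0.86 -0.02] | shift in now-frame [-6.8 18.1  4.1] | shift after turn [-6.7 18.1  4.4]
```

View pics/scene10.png

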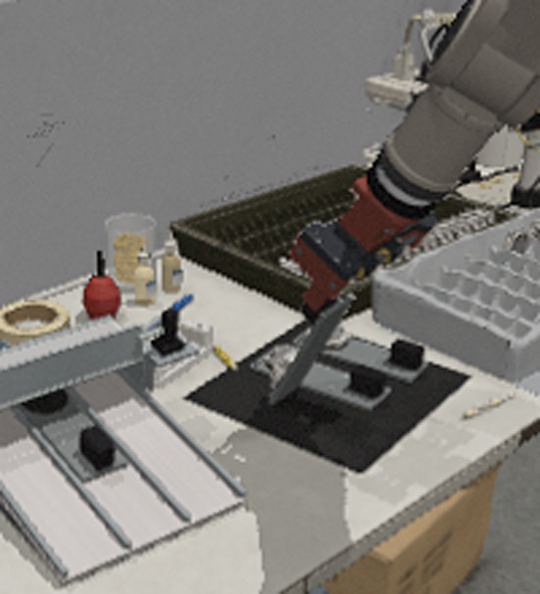

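Emit:
send_rows:
  moves: [-1,-1.5,-2.6,0,0,0,-1,-1.5,-2.6,0,0,0,-1,3.5,-2,0,0,0,-1,3.5,-2,0,0,0,-1,4.5,-0.3,0,0,0,-1,4.5,-0.3,0,0,0,-1,4.5,-0.3,0,0,0,-1,4.5,-0.3,0,0,0,0,4.5,-0.3,0,0,0,0,0,0,0,0,0]

```text
time: 18.75
tcp_pos: [0.4591, -0.196, 0.1432]
ee_rot: [[0.118, -0.859, 0.498], [-0.993, -0.103, 0.057], [0.003, -0.501, -0.865]]
wrist_force: [-2.9, -3.4, 9.4]
gripper_width: 0.247
```

Run:
```python
from h import *
p,d=snap("scene","11",(200,60,400,280),2.7)
todo((0.48,-0.20,.14),Rtool(7,30))
```

```text
t 18.8 pos [ 0.4594 -0.196   0.1433] F [-3.5 -3.1  8.7] g 0.25
turn(now) [-0.11 -0.25 -0.11] | shift in now-frame [  6.4 -15.6  12.9] | shift after turn [  6.5 -15.6  12.9]
```

View pics/scene11.png

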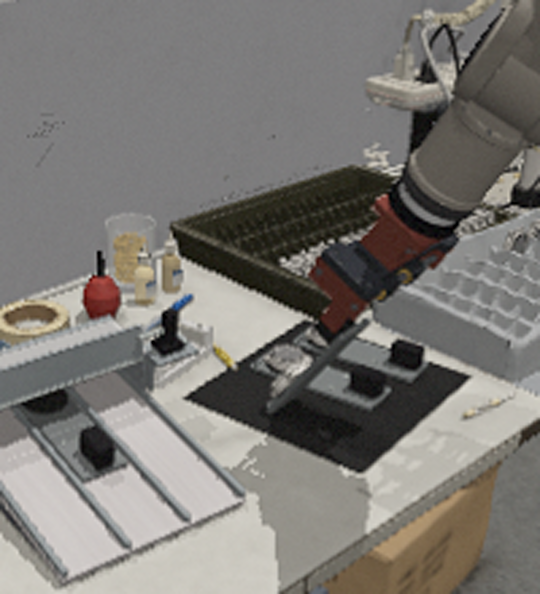

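Emit:
send_rows:
  moves: [0,6,2,0,0,0,0,6,2.3,0,0,0,0,6,2.3,0,0,0,0,6.4,3.2,0,0,0,0,6,3.5,0,0,0,0,5.6,3.7,0,0,0,0,0,0,0,0,0,0,0,0,0,0,0,0,0,0,0,0,0,0,0,0,0,0,0]

```text
time: 19.8
tcp_pos: [0.4363, -0.1955, 0.1096]
ee_rot: [[0.123, -0.86, 0.496], [-0.992, -0.106, 0.063], [-0.001, -0.5, -0.866]]
wrist_force: [-0.2, -0.1, -0.8]
gripper_width: 0.251
```

Run:
```python
from h import *
p,d=snap("scene","12",(200,60,400,280),2.7)
todo((0.48,-0.20,.14),Rtool(7,30)); print(telemetry.get_obs()["joints"].round(1))
```

```text
t 19.85 pos [ 0.4363 -0.1956  0.1096] F [ 0.2  0.2 -1.3] g 0.246
turn(now) [0.02 0.09 0.02] | shift in now-frame [  9.7 -52.3  -4.9] | shift after turn [  9.7 -52.3  -4.9]
[ 59.1  15.1 -33.7 137.4 -59.4   9.9   2.4]
```

View pics/scene12.png

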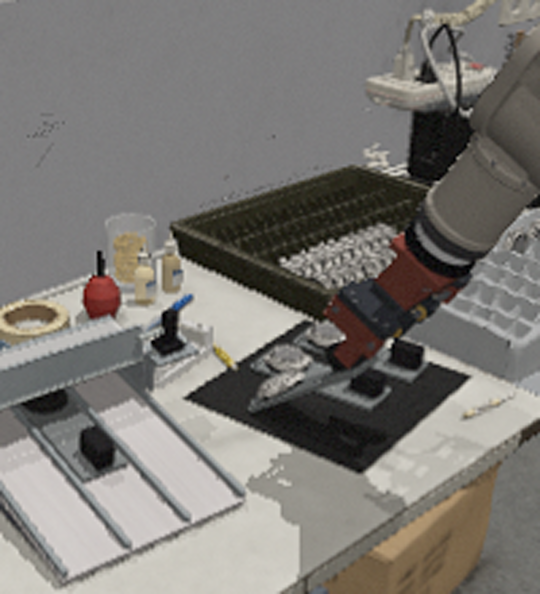

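Emit:
send_rows:
  moves: [0,-4,2.3,0,0,0,0,-8,4.6,0,0,0,0,-8,4.6,0,0,0,0,-8,4.6,0,0,0,0,-8,4.6,0,0,0,0,-4,2.3,0,0,0,0,1,1.7,0,0,0,0,2,3.5,0,0,0,0,2,3.5,0,0,0,0,2,3.5,0,0,0]

```text
time: 20.85
tcp_pos: [0.4827, -0.1911, 0.0963]
ee_rot: [[0.121, -0.859, 0.497], [-0.993, -0.105, 0.06], [0.001, -0.501, -0.866]]
wrist_force: [-4.2, -0.1, 5.3]
gripper_width: 0.25
```

Run:
```python
from h import *
p,d=snap("scene","13",(200,60,400,280),2.7)
todo((0.48,-0.20,.14),Rtool(7,30)); print(telemetry.get_obs()["joints"].round(1))
```

```text
t 20.9 pos [ 0.4826 -0.1909  0.0957] F [0.6 0.2 0.4] g 0.247
turn(now) [-0.02 -0.02 -0.01] | shift in now-frame [  8.7 -18.9 -40.2] | shift after turn [  8.7 -18.9 -40.2]
[ 40.6  17.8 -18.3 134.6 -76.    9.9  14.9]
```

View pics/scene13.png

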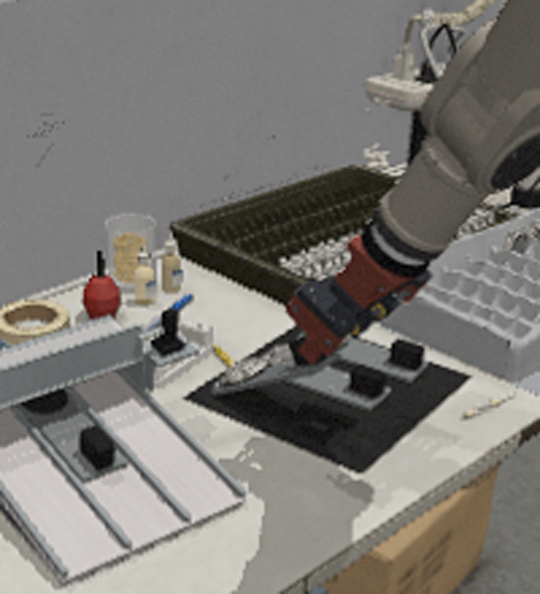

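Emit:
send_rows:
  moves: [0,1,2,-2,0,0,0,1,2,-2,0,0,0,1,2,-2,0,0,0,1,2,-2,0,0,0,1,2,-2,0,0,0,1,2,-2,0,0,0,1,2,-2,0,0,0,1,2,-2,0,0,0,1,2,-2,0,0,0,1,2,-2,0,0]

```text
time: 21.9
tcp_pos: [0.4801, -0.1911, 0.074]
ee_rot: [[0.121, -0.978, 0.171], [-0.993, -0.12, 0.021], [0.0, -0.172, -0.985]]
wrist_force: [-2.5, -0.2, 3.0]
gripper_width: 0.246
```

Run:
```python
from h import *
p,d=snap("scene","14",(200,60,400,280),2.7)
todo((0.48,-0.20,.08),Rtool(7,10)); print(telemetry.get_obs()["joints"].round(1))
```

```text
t 21.95 pos [ 0.4812 -0.1908  0.0739] F [ 0.5 -0.   1.2] g 0.252
turn(now) [ 0.15 -0.02  0.06] | shift in now-frame [ 9.   1.3 -6.4] | shift after turn [ 9.   1.2 -6.5]
[ -2.4  22.5  23.9 125.5 -29.3  27.9 -38.5]
```

View pics/scene14.png

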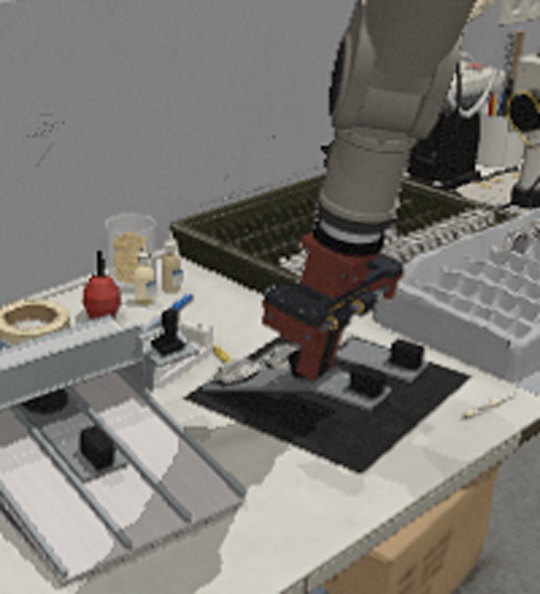

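Emit:
send_rows:
  moves: [0,0.5,3,-1.3,0,0,0,0.5,4,-1.3,0,0,0,0.5,4,-1.3,0,0,0,0.5,4,-1.3,0,0,0,0.5,4,-1.3,0,0,0,0.5,4,-1.3,0,0,0,0.5,4,-1.3,0,0,0,0.5,3,-0.9,0,0,0,0,0,0,0,0,0,0,0,0,0,0]

```text
time: 22.95
tcp_pos: [0.4795, -0.1909, 0.0434]
ee_rot: [[0.122, -0.992, 0.0], [-0.992, -0.122, 0.0], [-0.0, -0.0, -1.0]]
wrist_force: [1.0, 0.4, -1.1]
gripper_width: 0.247
```

Run:
```python
from h import *
p,d=snap("scene","15",(240,140,340,240),5)
todo((0.48,-0.20,.08),Rtool(7,0)); print(telemetry.get_obs()["joints"].round(1))
```

```text
t 23.0 pos [ 0.4792 -0.1909  0.0434] F [ 0.9  0.5 -2.1] g 0.246
turn(now) [-0.01  0.02  0.01] | shift in now-frame [  9.1   0.3 -36.6] | shift after turn [  9.1   0.3 -36.6]
[ -7.5  29.9  28.2 120.2 -24.   35.4 -45.5]
```

View pics/scene15.png

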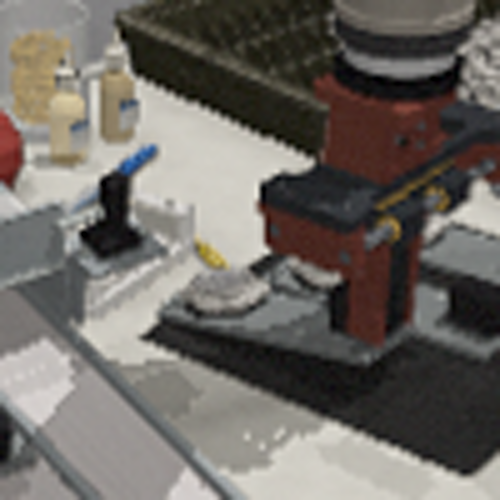

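Emit:
send_rows:
  moves: [0,0,3,0,0,0,0,0,3,0,0,0,0,0,3,0,0,0,0,0,3,0,0,0,0,0,3,0,0,0,0,0,3,0,0,0,0,0,2,0,0,0,0,0,0,0,0,0,0,0,0,0,0,0,0,0,0,0,0,0]

```text
time: 24.0
tcp_pos: [0.4792, -0.191, 0.0235]
ee_rot: [[0.122, -0.993, -0.0], [-0.993, -0.122, 0.0], [-0.0, 0.0, -1.0]]
wrist_force: [-1.2, -0.0, -0.7]
gripper_width: 0.251
```

Run:
```python
from h import *
p,d=snap("scene","16",(240,140,340,240),5)
todo((0.48,-0.20,.08),Rtool(7,0))
```

```text
t 24.05 pos [ 0.4792 -0.191   0.0235] F [ 0.1 -1.1 -0.3] g 0.249
turn(now) [-0.    0.02  0.  ] | shift in now-frame [  9.    0.3 -56.5] | shift after turn [  9.    0.3 -56.5]
```

View pics/scene16.png

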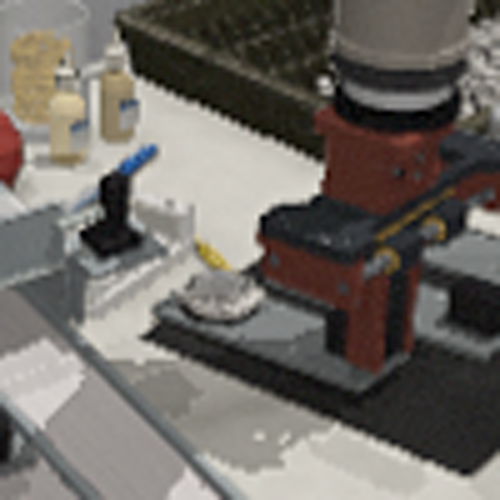

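Emit:
send_rows:
  moves: [0,0,2,0,0,0,0,0,2,0,0,0,0,0,0,0,0,0,0,0,0,0,0,0,0,0,0,0,0,0,0,0,0,0,0,0,0,0,0,0,0,0,0,0,0,0,0,0,0,0,0,0,0,0,0,0,0,0,0,0]

```text
time: 25.05
tcp_pos: [0.4792, -0.1911, 0.0195]
ee_rot: [[0.122, -0.993, 0.0], [-0.993, -0.122, 0.0], [-0.0, -0.0, -1.0]]
wrist_force: [-1.4, -0.2, 0.8]
gripper_width: 0.251
```

Emit:
send_rows:
  moves: [0,0,0,0,0,0,0,0,0,0,0,0,0,0,0,0,0,0,0,0,0,0,0,0,0,0,-3,0,0,0,0,0,-15,0,0,0,0,0,-25,0,0,0,0,0,-25,0,0,0,0,0,-20,0,0,0,0,0,-10,0,0,0]
  fingers: 0.2

```text
time: 26.05
tcp_pos: [0.4801, -0.1916, 0.1201]
ee_rot: [[0.122, -0.993, 0.003], [-0.993, -0.122, -0.0], [0.001, -0.003, -1.0]]
wrist_force: [-0.1, -0.4, 0.1]
gripper_width: 0.602
```

Emit:
send_rows:
  moves: [-15,10,0,0,0,0,-25,10,0,0,0,0,-25,10,0,0,0,0,-25,10,0,0,0,0,-25,10,0,0,0,0,-25,0,0,0,0,0,-25,0,0,0,0,0,-15,0,0,0,0,0,0,0,0,0,0,0,0,0,0,0,0,0]

```text
time: 27.05
tcp_pos: [0.4076, -0.0189, 0.1177]
ee_rot: [[0.122, -0.992, 0.0], [-0.992, -0.122, 0.0], [-0.0, -0.0, -1.0]]
wrist_force: [-0.1, -0.3, -0.7]
gripper_width: 0.599
```

Run:
```python
from h import *
p,d=snap("top","17",(200,130,400,290),4)
p,d=snap("scene","17",(200,60,400,280),2.7)
todo((0.48,-0.20,.08),Rtool(7,0))
```

```text
t 27.15 pos [ 0.4077 -0.0195  0.1177] F [0.  0.3 0.4] g 0.601
turn(now) [-0.01 -0.   -0.09] | shift in now-frame [187.9 -50.1  37.7] | shift after turn [187.9 -49.8  37.7]
```

View pics/top17.png

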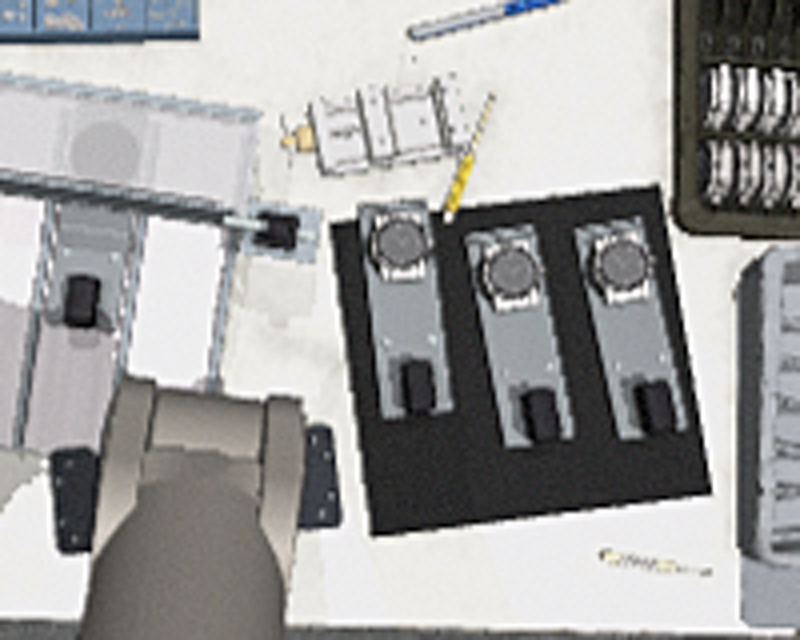

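View pics/scene17.png

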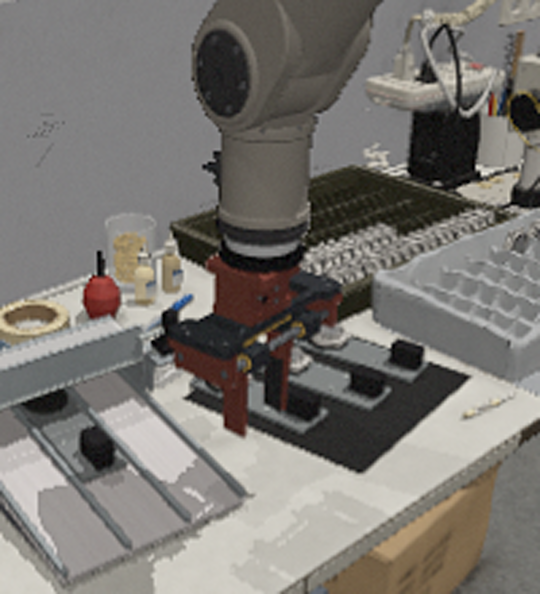

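Carrier 1 is flat on the mat again, with its nose at the mat's top edge. I'll re-measure it.

```bash
cat >> h.py <<'E'
def find(p,x0=280,y0=165,x1=390,y1=262,z=.010):
    g=cv2.cvtColor(p,cv2.COLOR_RGB2GRAY)
    m=np.zeros_like(g); s=g[y0:y1,x0:x1]; m[y0:y1,x0:x1]=((s>75)&(s<205))
    m=cv2.morphologyEx(m,cv2.MORPH_OPEN,np.ones((3,3)))
    cs,_=cv2.findContours(m,cv2.RETR_EXTERNAL,cv2.CHAIN_APPROX_NONE)
    for c in cs:
        if cv2.contourArea(c)<300: continue
        B=onz("top",cv2.boxPoints(cv2.minAreaRect(c)),z); B=B[np.argsort(B[:,0])]
        r=B[:2].mean(0);n=B[2:].mean(0);u=(n-r)/np.linalg.norm(n-r)
        h=(r+n)/2-u*.065
        print("ctr",((r+n)/2).round(4)[:2],"len",np.linalg.norm(n-r).round(4),"wid",np.linalg.norm(B[1]-B[0]).round(4),"yaw",np.degrees(np.arctan2(u[1],u[0])).round(1),"handle",h.round(4)[:2])
E
python3 - <<'E'
from h import *
find(np.load("top0.npz")['p'])
print()
find(np.load("top17.npz")['p'])
E
```

```text
ctr [ 0.4244 -0.3775] len 0.0644 wid 0.1244 yaw -1.1 handle [ 0.3594 -0.3763]
ctr [ 0.485  -0.1908] len 0.1159 wid 0.0556 yaw 7.1 handle [ 0.4205 -0.1988]
ctr [ 0.5104 -0.2749] len 0.1177 wid 0.0566 yaw 11.1 handle [ 0.4467 -0.2875]
ctr [ 0.518  -0.3637] len 0.1138 wid 0.0553 yaw 11.3 handle [ 0.4542 -0.3764]

ctr [ 0.5092 -0.2764] len 0.1134 wid 0.0566 yaw 11.1 handle [ 0.4454 -0.289 ]
ctr [ 0.5181 -0.3639] len 0.1138 wid 0.0554 yaw 11.5 handle [ 0.4544 -0.3768]
ctr [ 0.5576 -0.1798] len 0.172 wid 0.0559 yaw 7.4 handle [ 0.4932 -0.1882]
```

Run:
```python
from h import *
todo((0.4932,-0.1882,.014),Rtool(7.4))
```

```text
t 27.15 pos [ 0.4077 -0.0195  0.1177] F [0.  0.3 0.4] g 0.601
turn(now) [-0.01 -0.   -0.49] | shift in now-frame [177.7 -64.6 103.7] | shift after turn [178.3 -63.1 103.7]
```

Emit:
send_rows:
  moves: [10,-3,0,0,0,-0.4,20,-8,0,0,0,0,24,-8,0,0,0,0,24,-8,0,0,0,0,24,-8,0,0,0,0,24,-8,0,0,0,0,24,-8,0,0,0,0,18,-8,0,0,0,0,10,-4.5,0,0,0,0,0,0,0,0,0,0]

```text
time: 28.15
tcp_pos: [0.4935, -0.1889, 0.1175]
ee_rot: [[0.126, -0.992, 0.0], [-0.992, -0.126, -0.001], [0.001, -0.0, -1.0]]
wrist_force: [-0.3, 0.4, 0.9]
gripper_width: 0.6
```

Emit:
send_rows:
  moves: [0,0,8,0,0,0,0,0,12,0,0,0,0,0,14,0,0,0,0,0,14,0,0,0,0,0,14,0,0,0,0,0,12,0,0,0,0,0,6,0,0,0,0,0,0,0,0,0,0,0,0,0,0,0,0,0,0,0,0,0]

```text
time: 29.15
tcp_pos: [0.4939, -0.1871, 0.038]
ee_rot: [[0.129, -0.992, 0.001], [-0.992, -0.129, 0.0], [0.0, -0.001, -1.0]]
wrist_force: [0.2, 0.1, 0.4]
gripper_width: 0.599
```

Run:
```python
from h import *
p,d=snap("scene","18",(240,100,380,240),4)
todo((0.4932,-0.1882,.014),Rtool(7.4))
```

```text
t 29.2 pos [ 0.4939 -0.1871  0.0381] F [0.2 0.4 0.5] g 0.602
turn(now) [-0.07 -0.01 -0.01] | shift in now-frame [ 1.   0.9 24.1] | shift after turn [ 1.   0.8 24.1]
```

View pics/scene18.png

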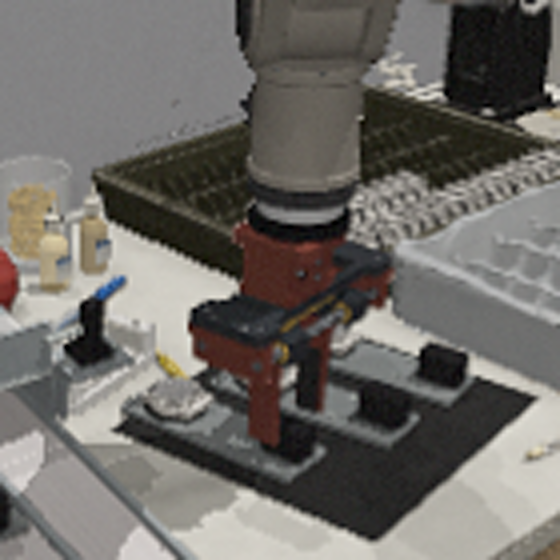

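Run:
```python
from h import *
print(onz("top",[(200+419/4,130+388/4)],.04))
q=(proj("scene",[[.4932,-.1882,.04],[.4932,-.1882,.038],[.4939+.129*.025,-.1871+.025,.038]])-[240,100]+.5)*4
print(q)
print(onz("top",[(200+655/4,130+407/4),(200+541/4,130+416/4)],.04))
```

```text
[[ 0.48921353 -0.18828003  0.04      ]]
[[287.94237691 421.03403373]
 [287.80020636 423.23678987]
 [261.08433874 433.15615994]]
[[ 0.47981509 -0.36845659  0.04      ]
 [ 0.47060482 -0.28117666  0.04      ]]
```

Emit:
send_rows:
  moves: [0.3,1,3,0,0,0,0.3,1,4,0,0,0,0.3,1,4,0,0,0,0,1,4,0,0,0,0,0,4,0,0,0,0,0,3,0,0,0,0,0,2,0,0,0,0,0,0,0,0,0,0,0,0,0,0,0,0,0,0,0,0,0]

```text
time: 30.2
tcp_pos: [0.4897, -0.1883, 0.0136]
ee_rot: [[0.129, -0.992, 0.0], [-0.992, -0.129, 0.0], [-0.0, -0.0, -1.0]]
wrist_force: [0.3, -0.0, 0.2]
gripper_width: 0.601
```

Emit:
send_rows:
  moves: [0,0,0,0,0,0,0,0,0,0,0,0,0,0,0,0,0,0,0,0,0,0,0,0,0,0,0,0,0,0,0,0,0,0,0,0,0,0,0,0,0,0,0,0,0,0,0,0,0,0,0,0,0,0,0,0,0,0,0,0]
  fingers: -1

```text
time: 31.2
tcp_pos: [0.4896, -0.1884, 0.0135]
ee_rot: [[0.129, -0.992, 0.0], [-0.992, -0.129, 0.0], [-0.0, -0.0, -1.0]]
wrist_force: [0.8, 0.1, 1.1]
gripper_width: 0.247
```

Emit:
send_rows:
  moves: [0,0,-5,0,0,0,0,0,-12,0,0,0,0,0,-18,0,0,0,0,0,-22,0,0,0,0,0,-22,0,0,0,0,0,-22,0,0,0,0,0,-22,0,0,0,0,0,-18,0,0,0,0,0,-10,0,0,0,0,0,-4,0,0,0]

```text
time: 32.2
tcp_pos: [0.4898, -0.1883, 0.1697]
ee_rot: [[0.129, -0.992, 0.002], [-0.992, -0.129, 0.0], [-0.0, -0.002, -1.0]]
wrist_force: [0.2, -0.5, -2.7]
gripper_width: 0.246
```

Run:
```python
from h import *
p,d=snap("scene","19",(200,60,400,270),2.6)
todo(rt(-.248,-.07,.10),RR)
```

```text
t 32.25 pos [ 0.4897 -0.1883  0.1695] F [ 1.1 -0.6 -2.2] g 0.247
turn(now) [ 8.89  1.12 13.84] | shift in now-frame [-206.6   33.    56.3] | shift after turn [-192.7   89.3   42.8]
```

View pics/scene19.png

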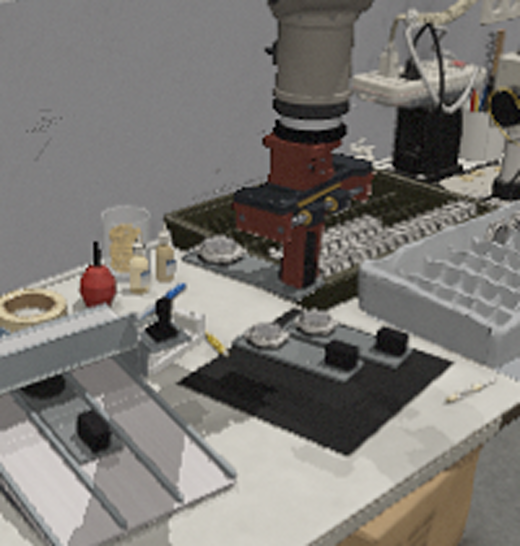

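Emit:
send_rows:
  moves: [0,4,0,0.89,0.11,1.38,0,7,0,0.89,0.11,1.38,0,9,0,0.89,0.11,1.38,0,10,0,0.89,0.11,1.38,0,10,0,0.89,0.11,1.38,0,10,0,0.89,0.11,1.38,0,10,0,0.89,0.11,1.38,0,8,0,0.89,0.11,1.38,0,4,0,0.89,0.11,1.38,0,0,0,0.89,0.11,1.38]

```text
time: 33.25
tcp_pos: [0.417, -0.1905, 0.1637]
ee_rot: [[-0.115, -0.981, 0.155], [-0.993, 0.113, -0.017], [-0.001, -0.156, -0.988]]
wrist_force: [-0.2, -0.2, -2.4]
gripper_width: 0.248
```

Emit:
send_rows:
  moves: [-8,0,0,0,0,0,-18,0,0,0,0,0,-25,0,0,0,0,0,-25,0,0,0,0,0,-25,0,0,0,0,0,-25,0,0,0,0,0,-25,0,0,0,0,0,-20,0,0,0,0,0,-10,0,0,0,0,0,0,0,0,0,0,0]

```text
time: 34.25
tcp_pos: [0.4388, -0.0091, 0.164]
ee_rot: [[-0.11, -0.982, 0.156], [-0.994, 0.108, -0.017], [-0.0, -0.156, -0.988]]
wrist_force: [1.2, 0.1, -1.8]
gripper_width: 0.246
```

Run:
```python
from h import *
p,d=snap("scene","20",(160,60,360,270),2.6)
todo(rt(-.248,-.07,.012),RR)
```

```text
t 34.3 pos [ 0.4385 -0.0102  0.164 ] F [ 0.8 -0.1 -2.7] g 0.244
turn(now) [0.02 0.02 0.09] | shift in now-frame [-21.5  18.3 136.5] | shift after turn [-21.5  18.3 136.5]
```

View pics/scene20.png

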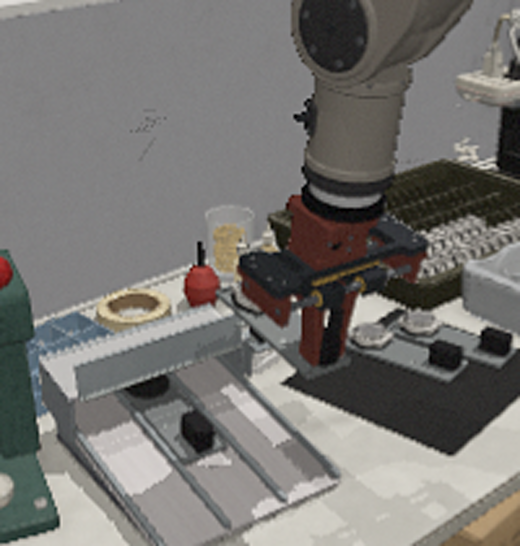

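Emit:
send_rows:
  moves: [-3,3,0,0,0,0,-5,5,0,0,0,0,-6,5,4,0,0,0,-5,4,10,0,0,0,-2.5,1,16,0,0,0,0,0,20,0,0,0,0,0,20,0,0,0,0,0,20,0,0,0,0,0,15,0,0,0,0,0,5,0,0,0]

```text
time: 35.3
tcp_pos: [0.4389, 0.0107, 0.051]
ee_rot: [[-0.112, -0.982, 0.152], [-0.994, 0.111, -0.018], [0.001, -0.153, -0.988]]
wrist_force: [-0.7, 1.0, -2.8]
gripper_width: 0.246
```

Run:
```python
from h import *
p,d=snap("scene","21",(160,100,360,280),3)
todo(rt(-.248,-.07,.012),RR)
```

```text
t 35.35 pos [0.439  0.0106 0.0511] F [ 0.2 -0.1 -4. ] g 0.25
turn(now) [ 0.18 -0.06  0.04] | shift in now-frame [-0.8 -1.2 25.3] | shift after turn [-0.8 -1.1 25.3]
```

View pics/scene21.png

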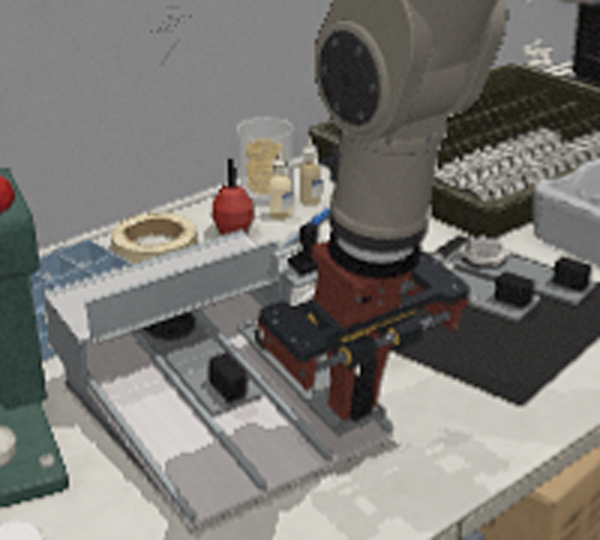

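Emit:
send_rows:
  moves: [-0.4,0,3,0,0,0,-0.4,0,4,0,0,0,0,0,4,0,0,0,0,0,4,0,0,0,0,0,3,0,0,0,0,0,2,0,0,0,0,0,1,0,0,0,0,0,1,0,0,0,0,0,0,0,0,0,0,0,0,0,0,0]

```text
time: 36.35
tcp_pos: [0.4435, 0.0111, 0.0308]
ee_rot: [[-0.112, -0.982, 0.155], [-0.994, 0.111, -0.017], [0.0, -0.156, -0.988]]
wrist_force: [0.2, -0.3, -2.7]
gripper_width: 0.249
```

Run:
```python
from h import *
p,d=snap("scene","22",(200,170,300,270),6)
p,d=snap("top","22",(170,130,330,270),4)
todo(rt(-.248,-.07,.012),RR)
```

```text
t 36.45 pos [0.4434 0.0111 0.0308] F [ 0.3  0.1 -1.7] g 0.248
turn(now) [0.05 0.   0.04] | shift in now-frame [ 0.2 -0.   4.6] | shift after turn [ 0.2 -0.   4.6]
```

View pics/scene22.png

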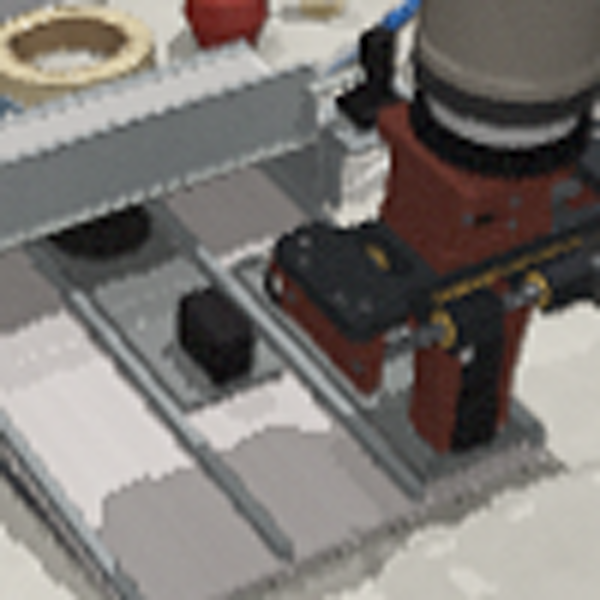

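View pics/top22.png

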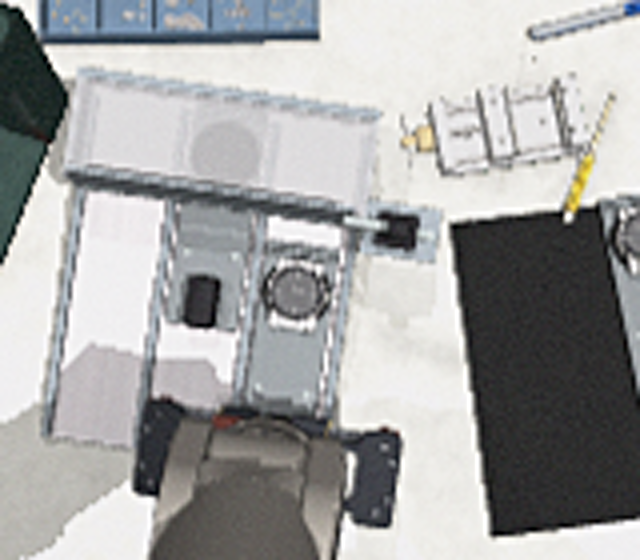

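Emit:
send_rows:
  moves: [0,0,1,0,0,0,0,0,1,0,0,0,0,0,1,0,0,0,0,0,1,0,0,0,0,0,0.5,0,0,0,0,0,0,0,0,0,0,0,0,0,0,0,0,0,0,0,0,0,0,0,0,0,0,0,0,0,0,0,0,0]

```text
time: 37.45
tcp_pos: [0.444, 0.0111, 0.0263]
ee_rot: [[-0.112, -0.982, 0.154], [-0.994, 0.111, -0.018], [0.0, -0.155, -0.988]]
wrist_force: [-1.4, 0.2, -0.1]
gripper_width: 0.244
```

Run:
```python
from h import *
p,d=snap("top","23",(170,130,330,270),4)
todo(rt(-.150,-.07,.012),RR)
```

```text
t 37.5 pos [0.444  0.0111 0.0263] F [-2.1 -0.2 -0.2] g 0.247
turn(now) [0.06 0.   0.04] | shift in now-frame [  0.3 -98.1  -0.1] | shift after turn [  0.2 -98.1   0. ]
```

View pics/top23.png

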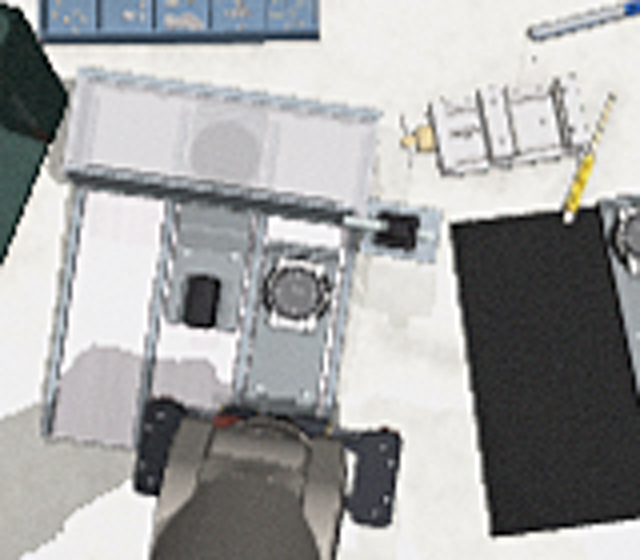

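Emit:
send_rows:
  moves: [0,-4,0,0,0,0,0,-8,0,0,0,0,0,-10,0,0,0,0,0,-10,0,0,0,0,0,-10,0,0,0,0,0,-10,0,0,0,0,0,-10,0,0,0,0,0,-10,0,0,0,0,0,-8,0,0,0,0,0,-4,0,0,0,0]

```text
time: 38.5
tcp_pos: [0.5279, 0.0016, 0.0396]
ee_rot: [[-0.112, -0.981, 0.156], [-0.994, 0.111, -0.018], [0.0, -0.157, -0.988]]
wrist_force: [1.1, -0.0, -1.2]
gripper_width: 0.247
```

Run:
```python
from h import *
todo(rt(-.150,-.07,.012),RR)
```

```text
t 38.5 pos [0.5279 0.0016 0.0396] F [ 1.1 -0.  -1.2] g 0.247
turn(now) [-0.02  0.    0.03] | shift in now-frame [  0.3 -12.7  -0. ] | shift after turn [  0.3 -12.7  -0. ]
```

Sliding freely. Now I'll push slowly up to the stop.

Emit:
send_rows:
  moves: [0,-2,0,0,0,0,0,-2,0,0,0,0,0,-2,0,0,0,0,0,-2,0,0,0,0,0,-2,0,0,0,0,0,-2,0,0,0,0,0,-2,0,0,0,0,0,-1,0,0,0,0,0,0,0,0,0,0,0,0,0,0,0,0]

```text
time: 39.5
tcp_pos: [0.5388, 0.0003, 0.0412]
ee_rot: [[-0.112, -0.982, 0.15], [-0.994, 0.111, -0.017], [-0.0, -0.151, -0.989]]
wrist_force: [-10.8, 1.0, 10.4]
gripper_width: 0.252
```

Run:
```python
from h import *
p,d=snap("top","24",(170,130,330,270),4)
todo(rt(-.150,-.07,.012),RR)
```

```text
t 39.55 pos [5.388e-01 3.000e-04 4.120e-02] F [-11.3   0.5  10.8] g 0.249
turn(now) [0.33 0.01 0.04] | shift in now-frame [ 0.2 -1.6 -0.1] | shift after turn [ 0.2 -1.6 -0.1]
```

View pics/top24.png

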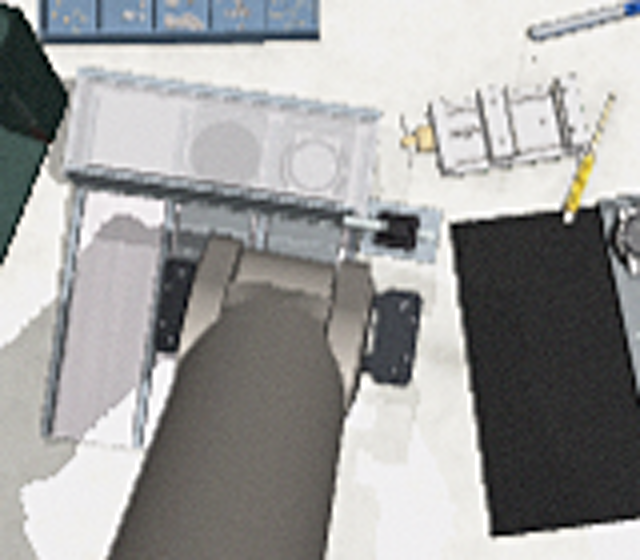

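Emit:
send_rows:
  moves: [0,0,0,0,0,0,0,0,0,0,0,0,0,0,0,0,0,0,0,0,0,0,0,0,0,0,0,0,0,0,0,0,-4,0,0,0,0,2,-12,0,0,0,0,4,-20,0,0,0,0,4,-25,0,0,0,0,0,-15,0,0,0]
  fingers: 0

```text
time: 40.55
tcp_pos: [0.5193, 0.0025, 0.1172]
ee_rot: [[-0.112, -0.981, 0.156], [-0.994, 0.111, -0.017], [-0.001, -0.156, -0.988]]
wrist_force: [0.8, -0.0, 0.6]
gripper_width: 0.498
```

Emit:
send_rows:
  moves: [0,8,-5,0,0,0,0,15,-10,0,0,0,0,20,-10,0,0,0,0,20,-10,0,0,0,0,20,-10,0,0,0,0,15,-5,0,0,0,0,8,0,0,0,0,0,0,0,0,0,0,0,0,0,0,0,0,0,0,0,0,0,0]

```text
time: 41.55
tcp_pos: [0.4086, 0.015, 0.1481]
ee_rot: [[-0.112, -0.982, 0.155], [-0.994, 0.111, -0.018], [0.0, -0.156, -0.988]]
wrist_force: [-0.6, 0.4, -0.4]
gripper_width: 0.5
```

Run:
```python
from h import *
p,d=snap("top","25",(170,130,380,270),3.6)
p,d=snap("scene","25",(170,150,300,270),5)
find(np.load("top25.npz")['p'])
todo((0.4699,-0.2854,.1),Rtool(11.1))
```

```text
ctr [ 0.5199 -0.3634] len 0.1175 wid 0.0555 yaw 11.3 handle [ 0.4561 -0.3762]
ctr [ 0.5416 -0.2877] len 0.1196 wid 0.0566 yaw 11.3 handle [ 0.4779 -0.3005]
t 41.65 pos [0.4085 0.015  0.148 ] F [-0.6 -0.4  0.8] g 0.502
turn(now) [ -8.87  -1.41 -17.52] | shift in now-frame [291.5 -86.2  62.4] | shift after turn [306.6  -2.4  48. ]
```

View pics/top25.png

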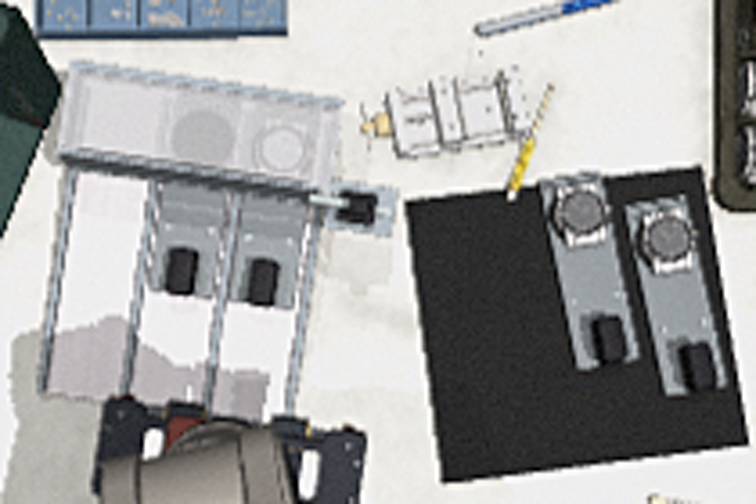

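View pics/scene25.png

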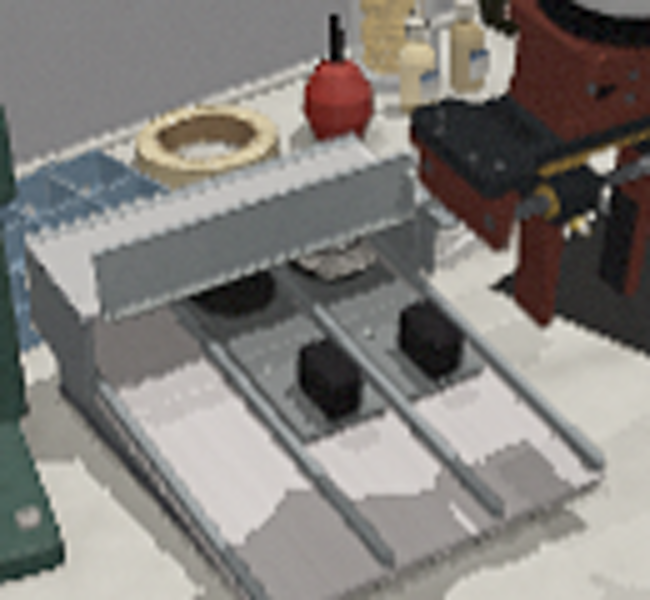

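Carrier 1 is at the stop. Carrier 2 has been knocked forward, so I'll measure its handle again.

Run:
```python
from h import *
p=np.load("top25.npz")['p']
g=cv2.cvtColor(p,cv2.COLOR_RGB2GRAY)
print(onz("top",[(170+607/3.6,130+339/3.6),(170+698/3.6,130+366/3.6)],.04))
todo((0.5015,-0.2945,.1),Rtool(11.3))
```

```text
[[ 0.50073348 -0.29167478  0.04      ]
 [ 0.48007988 -0.36888755  0.04      ]]
t 41.65 pos [0.4085 0.015  0.148 ] F [-0.6 -0.4  0.8] g 0.502
turn(now) [ -8.87  -1.42 -17.72] | shift in now-frame [ 297.  -118.2   67.4] | shift after turn [321.7 -30.6  48. ]
```

Emit:
send_rows:
  moves: [0,0,0,-0.89,-0.14,-1.77,5,0,0,-0.89,-0.14,-1.77,10,0,0,-0.89,-0.14,-1.77,10,0,0,-0.89,-0.14,-1.77,10,0,0,-0.89,-0.14,-1.77,10,0,0,-0.89,-0.14,-1.77,10,0,0,-0.89,-0.14,-1.77,10,0,0,-0.89,-0.14,-1.77,10,0,0,-0.89,-0.14,-1.77,10,0,0,-0.89,-0.14,-1.77]
  fingers: 0.2

```text
time: 42.65
tcp_pos: [0.4125, -0.0702, 0.1483]
ee_rot: [[0.197, -0.98, -0.001], [-0.98, -0.197, -0.0], [-0.0, 0.001, -1.0]]
wrist_force: [0.6, -0.1, 0.3]
gripper_width: 0.6
```

Run:
```python
from h import *
todo((0.501,-0.294,.07),Rtool(11.3))
```

```text
t 42.65 pos [ 0.4125 -0.0702  0.1483] F [ 0.6 -0.1  0.3] g 0.6
turn(now) [0.07 0.   0.05] | shift in now-frame [236.9 -42.8  78.3] | shift after turn [236.8 -42.9  78.3]
```

Emit:
send_rows:
  moves: [15,-3,4,0,0,0,28,-5,8,0,0,0,32,-6,10,0,0,0,36,-6,12,0,0,0,36,-6,12,0,0,0,34,-6,12,0,0,0,30,-6,10,0,0,0,18,-3,8,0,0,0,8,-2,2,0,0,0,0,0,0,0,0,0]

```text
time: 43.65
tcp_pos: [0.5007, -0.2944, 0.0698]
ee_rot: [[0.195, -0.981, -0.001], [-0.981, -0.195, -0.0], [-0.0, 0.001, -1.0]]
wrist_force: [0.2, 0.2, -0.5]
gripper_width: 0.599
```

Emit:
send_rows:
  moves: [0,0,3,0,0,0,0,0,5,0,0,0,0,0,6,0,0,0,0,0,6,0,0,0,0,0,4,0,0,0,0,0,0,0,0,0,0,0,0,0,0,0,0,0,0,0,0,0,0,0,0,0,0,0,0,0,0,0,0,0]

```text
time: 44.65
tcp_pos: [0.5008, -0.2936, 0.0466]
ee_rot: [[0.196, -0.981, -0.0], [-0.981, -0.196, 0.0], [-0.0, 0.0, -1.0]]
wrist_force: [0.9, 0.1, -1.3]
gripper_width: 0.601
```

Run:
```python
from h import *
p,d=snap("scene","26",(240,100,380,240),4)
todo((0.501,-0.294,.014),Rtool(11.3))
```

```text
t 44.7 pos [ 0.5008 -0.2935  0.0466] F [ 0.3 -0.3 -0.1] g 0.601
turn(now) [0.01 0.01 0.  ] | shift in now-frame [ 0.5 -0.1 32.6] | shift after turn [ 0.5 -0.1 32.6]
```

View pics/scene26.png

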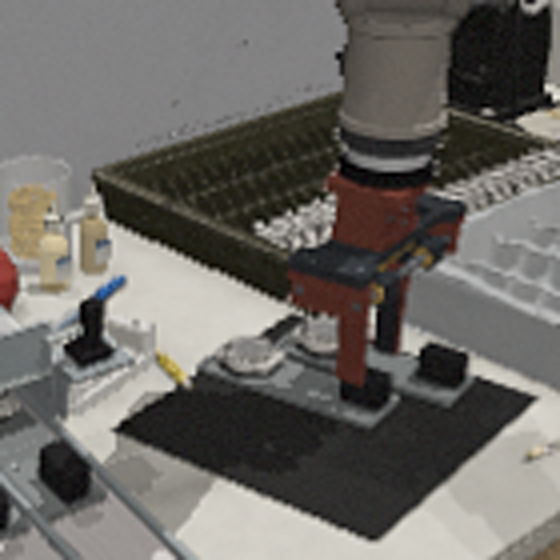

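Emit:
send_rows:
  moves: [0,0,3,0,0,0,0,0,5,0,0,0,0,0,6,0,0,0,0,0,6,0,0,0,0,0,6,0,0,0,0,0,4,0,0,0,0,0,2.5,0,0,0,0,0,0,0,0,0,0,0,0,0,0,0,0,0,0,0,0,0]

```text
time: 45.7
tcp_pos: [0.5009, -0.2936, 0.0142]
ee_rot: [[0.196, -0.981, -0.0], [-0.981, -0.196, -0.0], [0.0, 0.0, -1.0]]
wrist_force: [-0.1, 0.5, -1.3]
gripper_width: 0.601
```

Emit:
send_rows:
  moves: [0,0,0,0,0,0,0,0,0,0,0,0,0,0,0,0,0,0,0,0,0,0,0,0,0,0,0,0,0,0,0,0,0,0,0,0,0,0,0,0,0,0,0,0,0,0,0,0,0,0,0,0,0,0,0,0,0,0,0,0]
  fingers: -1

```text
time: 46.7
tcp_pos: [0.5008, -0.2936, 0.014]
ee_rot: [[0.196, -0.981, -0.0], [-0.981, -0.196, -0.0], [0.0, 0.0, -1.0]]
wrist_force: [-0.3, -1.5, 1.0]
gripper_width: 0.248
```

Emit:
send_rows:
  moves: [0,0,-5,0,0,0,0,0,-12,0,0,0,0,0,-18,0,0,0,0,0,-22,0,0,0,0,0,-22,0,0,0,0,0,-22,0,0,0,0,0,-22,0,0,0,0,0,-20,0,0,0,0,0,-12,0,0,0,0,0,-5,0,0,0]

```text
time: 47.7
tcp_pos: [0.5011, -0.2936, 0.1754]
ee_rot: [[0.196, -0.981, 0.001], [-0.981, -0.196, -0.0], [0.0, -0.001, -1.0]]
wrist_force: [-0.3, -0.4, -2.7]
gripper_width: 0.248
```

Run:
```python
from h import *
todo(rt(-.248,.07,.12),RR)
```

```text
t 47.7 pos [ 0.5011 -0.2936  0.1754] F [-0.3 -0.4 -2.7] g 0.248
turn(now) [ 8.86  1.39 17.74] | shift in now-frame [-448.2  -30.4   42.3] | shift after turn [-436.   113.1   25. ]
```

Emit:
send_rows:
  moves: [0,3,0,0.89,0.14,1.77,0,7,0,0.89,0.14,1.77,0,10,0,0.89,0.14,1.77,0,12,0,0.89,0.14,1.77,0,12,0,0.89,0.14,1.77,0,12,0,0.89,0.14,1.77,0,12,0,0.89,0.14,1.77,0,8,0,0.89,0.14,1.77,0,4,0,0.89,0.14,1.77,0,2,0,0.89,0.14,1.77]

```text
time: 48.7
tcp_pos: [0.4187, -0.2988, 0.1683]
ee_rot: [[-0.115, -0.981, 0.156], [-0.993, 0.114, -0.018], [-0.0, -0.157, -0.988]]
wrist_force: [-0.2, 0.2, -1.8]
gripper_width: 0.249
```

Emit:
send_rows:
  moves: [-10,0,0,0,0,0,-20,0,0,0,0,0,-27,0,0,0,0,0,-27,0,0,0,0,0,-27,0,0,0,0,0,-27,0,0,0,0,0,-27,0,0,0,0,0,-27,0,0,0,0,0,-20,0,0,0,0,0,-10,0,0,0,0,0]

```text
time: 49.7
tcp_pos: [0.4448, -0.0752, 0.1686]
ee_rot: [[-0.108, -0.982, 0.155], [-0.994, 0.107, -0.016], [-0.001, -0.156, -0.988]]
wrist_force: [0.4, 0.1, -3.1]
gripper_width: 0.251
```

Run:
```python
from h import *
p,d=snap("scene","27",(160,60,360,270),2.6)
todo(rt(-.248,.07,.12),RR)
```

```text
t 49.75 pos [ 0.445  -0.0744  0.1686] F [ 0.3  1.4 -2.7] g 0.251
turn(now) [0.04 0.09 0.31] | shift in now-frame [-224.7   31.3   31.3] | shift after turn [-224.6   32.6   30.9]
```

View pics/scene27.png

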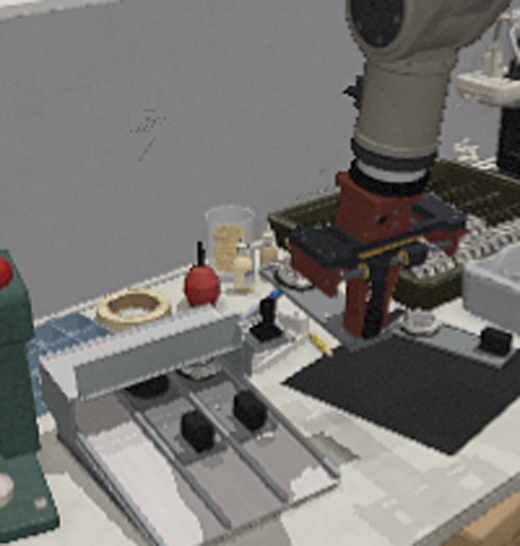

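Emit:
send_rows:
  moves: [-10,6,0,0,0,0,-20,9,0,0,0,0.3,-26,9,0,0,0,0,-27,8,0,0,0,0,-28,0,0,0,0,0,-28,0,0,0,0,0,-28,0,0,0,0,0,-26,0,0,0,0,0,-20,0,0,0,0,0,-10,0,0,0,0,0]

```text
time: 50.75
tcp_pos: [0.4392, 0.1492, 0.1638]
ee_rot: [[-0.115, -0.981, 0.155], [-0.993, 0.113, -0.017], [-0.001, -0.156, -0.988]]
wrist_force: [0.5, 0.7, -2.2]
gripper_width: 0.246
```

Run:
```python
from h import *
todo(rt(-.248,.07,.012),RR)
```

```text
t 50.75 pos [0.4392 0.1492 0.1638] F [ 0.5  0.7 -2.2] g 0.246
turn(now) [ 0.02  0.06 -0.12] | shift in now-frame [ -2.9   1.2 139. ] | shift after turn [ -3.    1.2 139. ]
```

Emit:
send_rows:
  moves: [0,0,5,0,0,0,0,0,10,0,0,0,0,0,15,0,0,0,0,0,18,0,0,0,0,0,18,0,0,0,0,0,18,0,0,0,0,0,15,0,0,0,0,0,10,0,0,0,0,0,6,0,0,0,0,0,0,0,0,0]

```text
time: 51.75
tcp_pos: [0.4563, 0.1439, 0.0494]
ee_rot: [[-0.118, -0.981, 0.153], [-0.993, 0.117, -0.019], [0.0, -0.155, -0.988]]
wrist_force: [-0.4, -0.4, -2.4]
gripper_width: 0.25
```

Run:
```python
from h import *
p,d=snap("scene","28",(160,130,320,290),4)
p,d=snap("top","28",(150,130,310,270),4)
todo(rt(-.248,.07,.012),RR)
```

```text
t 51.85 pos [0.4568 0.1446 0.0503] F [ 0.9  0.1 -1.5] g 0.247
turn(now) [ 0.04  0.   -0.29] | shift in now-frame [-5.6  1.3 24.1] | shift after turn [-5.6  1.3 24.1]
```

View pics/scene28.png

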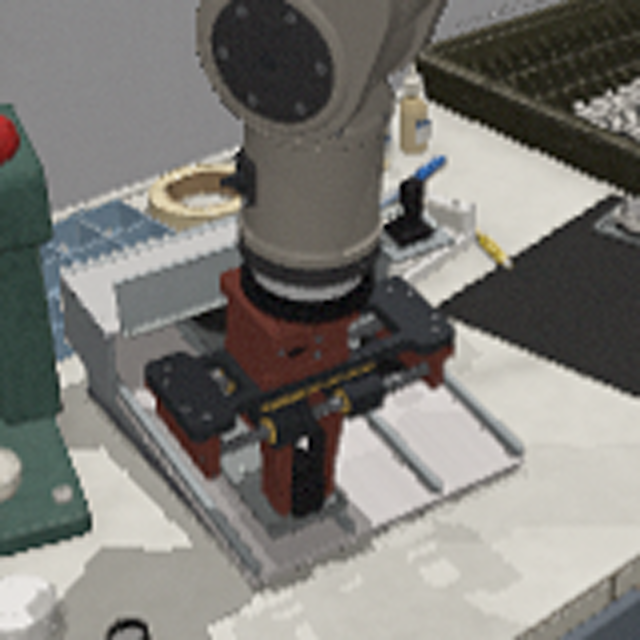

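View pics/top28.png

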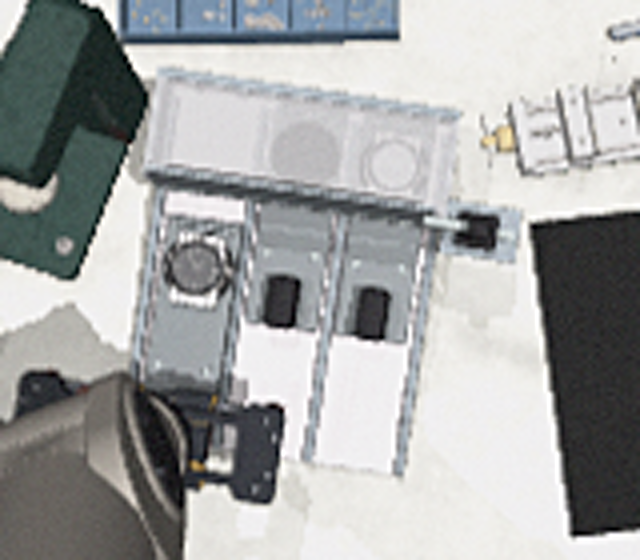

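Aligned above the left lane. I'll shift 5.6 mm left while lowering.

Emit:
send_rows:
  moves: [-1.4,0.3,2,0,0,-0.1,-1.4,0.3,3,0,0,-0.1,-1.4,0.3,3,0,0,-0.1,-1.4,0.3,3,0,0,0,0,0,3,0,0,0,0,0,2,0,0,0,0,0,1,0,0,0,0,0,0,0,0,0,0,0,0,0,0,0,0,0,0,0,0,0]

```text
time: 52.85
tcp_pos: [0.4588, 0.1502, 0.0332]
ee_rot: [[-0.112, -0.982, 0.155], [-0.994, 0.111, -0.017], [-0.0, -0.156, -0.988]]
wrist_force: [0.9, -0.6, -2.7]
gripper_width: 0.248
```

Run:
```python
from h import *
p,d=snap("top","29",(150,130,310,270),4)
todo(rt(-.248,.07,.012),RR)
```

```text
t 52.9 pos [0.4588 0.1502 0.0332] F [-0.3  0.3 -2.6] g 0.248
turn(now) [0.04 0.01 0.03] | shift in now-frame [ 0.2 -0.1  7. ] | shift after turn [ 0.2 -0.1  7. ]
```

View pics/top29.png

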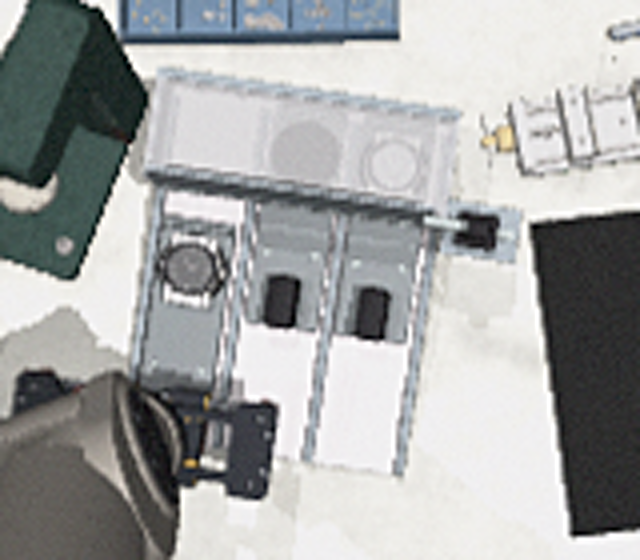

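Emit:
send_rows:
  moves: [0,0,1.5,0,0,0,0,0,1.5,0,0,0,0,0,1.5,0,0,0,0,0,1.5,0,0,0,0,0,0.8,0,0,0,0,0,0,0,0,0,0,0,0,0,0,0,0,0,0,0,0,0,0,0,0,0,0,0,0,0,0,0,0,0]

```text
time: 53.9
tcp_pos: [0.4596, 0.1501, 0.0266]
ee_rot: [[-0.112, -0.982, 0.154], [-0.994, 0.111, -0.017], [-0.0, -0.155, -0.988]]
wrist_force: [-2.3, -0.8, 5.7]
gripper_width: 0.248
```

Emit:
send_rows:
  moves: [0,-2,0,0,0,0,0,-5,0,0,0,0,0,-8,0,0,0,0,0,-8,0,0,0,0,0,-8,0,0,0,0,0,-8,0,0,0,0,0,-8,0,0,0,0,0,-6,0,0,0,0,0,-4,0,0,0,0,0,0,0,0,0,0]

```text
time: 54.9
tcp_pos: [0.5144, 0.1439, 0.0352]
ee_rot: [[-0.112, -0.982, 0.152], [-0.994, 0.11, -0.018], [0.0, -0.153, -0.988]]
wrist_force: [-6.6, 0.9, 8.4]
gripper_width: 0.249
```

Run:
```python
from h import *
p,d=snap("top","30",(150,130,310,270),4)
p,d=snap("scene","30",(140,130,300,290),4)
todo(rt(-.150,.07,.012),RR)
```

```text
t 55.0 pos [0.5143 0.1439 0.0352] F [-5.7  0.9  6.8] g 0.245
turn(now) [ 0.2  -0.02  0.05] | shift in now-frame [  0.2 -42.5   0.1] | shift after turn [  0.2 -42.5   0.2]
```

View pics/top30.png

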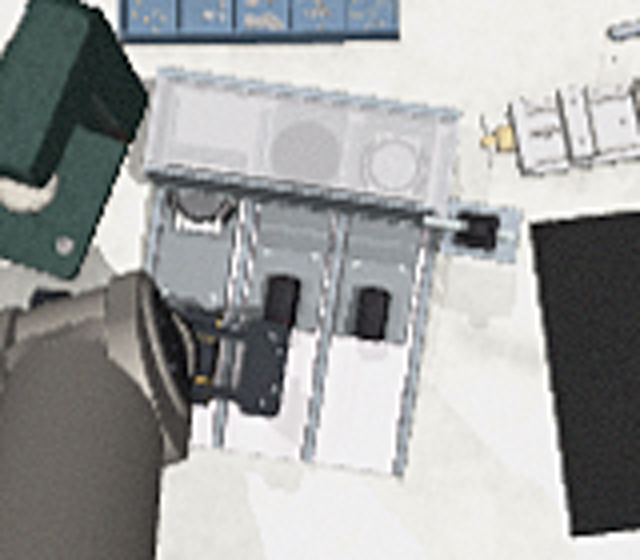

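View pics/scene30.png

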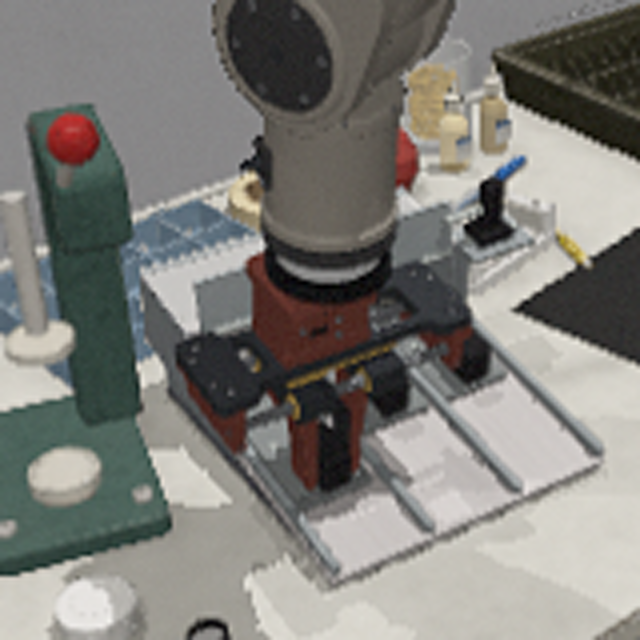

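Run:
```python
from h import *
p=np.load("top30.npz")['p'];d=np.load("top30.npz")['d']
cv2.imwrite("pics/t30full.png",cv2.resize(p[100:340,60:310],None,fx=2.4,fy=2.4)[:,:,::-1])
P=cloud("top",d)
q=P.reshape(-1,3);q=q[(q[:,2]>.2)&(q[:,0]<.6)&(q[:,0]>.38)&(q[:,1]>.1)&(q[:,1]<.4)]
for x in np.arange(.4,.6,.02):
    a=q[abs(q[:,0]-x)<.01]
    h=np.histogram(a[:,1],bins=np.arange(.1,.41,.02))[0]
    print(round(x,2),h)
```

```text
0.4 [176 140 103  40   0   0   0   0   0   0   0   0   0   0   0]
0.42 [151 133 104  55   6   0   0   0   0   0   0   0   0   0   0]
0.44 [152 112  93  56  56   0   0   0   0   0   0   0   0   0   0]
0.46 [136  99  81  63  83   1   0   0   0   0   0   0   0   0   0]
0.48 [138  76  71  59  78  12   0   0   0   0   0   0   0   0   0]
0.5 [91 63 49 31 21  2  0  0  0  0  0  0  0  0  0]
0.52 [ 4 29  0  0  0  0  0  0 56 17  0  0  0  0  0]
0.54 [ 0  0  0  0  0  0  0  0 51  9  0  0  0  0  0]
0.56 [ 0  0  0  0  0  0  0  2 36  0  0  0  0  0  0]
0.58 [ 0  0  0  0  0  0  0 21  9  0  0  0  0  0  0]
```

View pics/t30full.png

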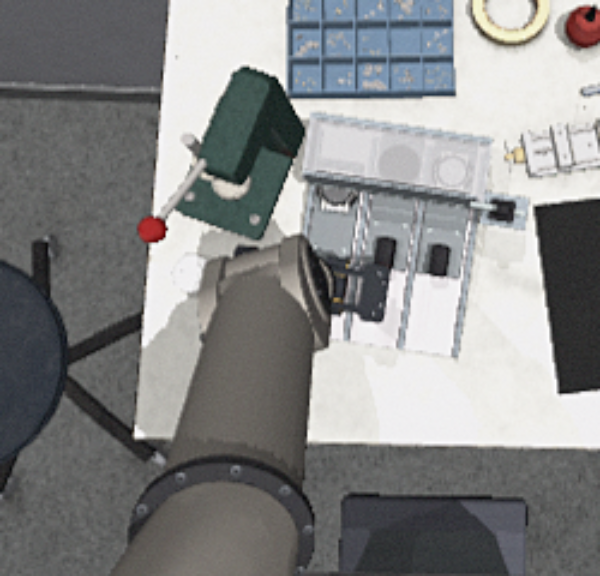

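Emit:
send_rows:
  moves: [0,-2,0,0,0,0,0,-4,0,0,0,0,0,-5,0,0,0,0,0,-5,0,0,0,0,0,-3,0,0,0,0,0,-1,0,0,0,0,0,0,0,0,0,0,0,0,0,0,0,0,0,0,0,0,0,0,0,0,0,0,0,0]

```text
time: 56.0
tcp_pos: [0.5329, 0.1419, 0.0381]
ee_rot: [[-0.111, -0.982, 0.15], [-0.994, 0.11, -0.018], [0.001, -0.151, -0.988]]
wrist_force: [-8.4, 1.4, 9.4]
gripper_width: 0.248
```

Emit:
send_rows:
  moves: [0,0,0,0,0,0,0,0,0,0,0,0,0,0,0,0,0,0,0,0,0,0,0,0,0,0,0,0,0,0,0,2,-4,0,0,0,0,6,-12,0,0,0,0,10,-15,0,0,0,0,15,-10,0,0,0,0,15,-4,0,0,0]
  fingers: 0

```text
time: 57.0
tcp_pos: [0.4809, 0.148, 0.0769]
ee_rot: [[-0.112, -0.981, 0.156], [-0.994, 0.111, -0.016], [-0.001, -0.157, -0.988]]
wrist_force: [0.2, 0.3, -0.5]
gripper_width: 0.498
```

Run:
```python
from h import *
p,d=snap("top","31",(150,130,310,270),4)
p,d=snap("scene","31",(140,130,300,290),4)
todo(rt(-.205,.07,.016),RR)
```

```text
t 57.1 pos [0.4792 0.1481 0.076 ] F [ 0.5 -0.5  0.1] g 0.498
turn(now) [0.11 0.04 0.12] | shift in now-frame [  0.4 -16.2  42. ] | shift after turn [  0.3 -16.1  42.1]
```

View pics/top31.png

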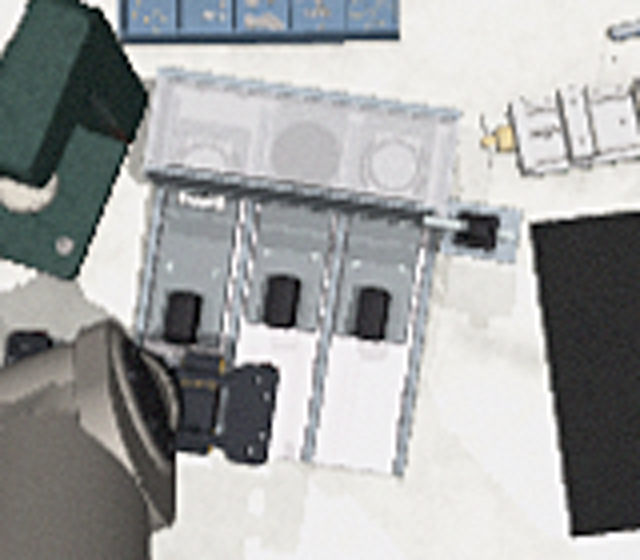

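View pics/scene31.png

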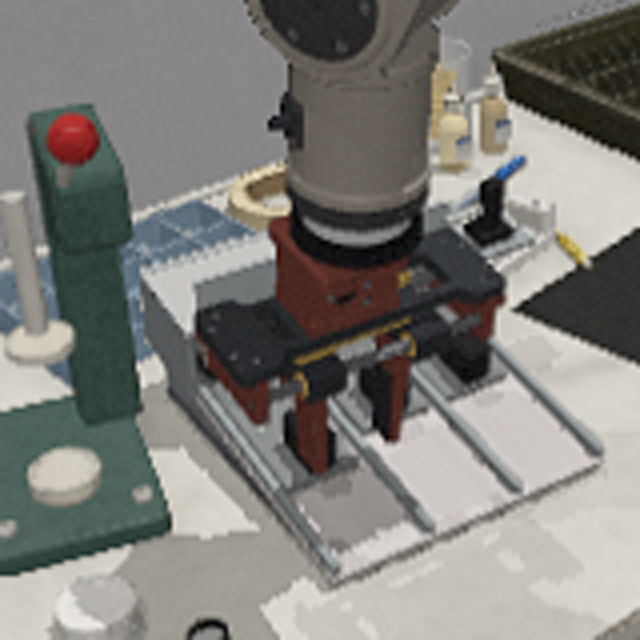

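Emit:
send_rows:
  moves: [0,0,0,0,0,0,0,0,0,0,0,0,0,0,0,0,0,0,0,0,4,0,0,0,0,0,8,0,0,0,0,0,10,0,0,0,0,0,10,0,0,0,0,0,8,0,0,0,0,0,4,0,0,0,0,0,0,0,0,0]
  fingers: -1

```text
time: 58.1
tcp_pos: [0.4878, 0.1466, 0.031]
ee_rot: [[-0.112, -0.982, 0.153], [-0.994, 0.111, -0.018], [0.001, -0.154, -0.988]]
wrist_force: [-0.1, -0.4, 0.5]
gripper_width: 0.003
```

Emit:
send_rows:
  moves: [0,-3,0,0,0,0,0,-5,0,0,0,0,0,-5,0,0,0,0,0,-5,0,0,0,0,0,-5,0,0,0,0,0,-4,0,0,0,0,0,-3,0,0,0,0,0,-2,0,0,0,0,0,0,0,0,0,0,0,0,0,0,0,0]

```text
time: 59.1
tcp_pos: [0.52, 0.1433, 0.0369]
ee_rot: [[-0.112, -0.981, 0.155], [-0.994, 0.111, -0.017], [-0.0, -0.156, -0.988]]
wrist_force: [-0.7, 0.3, -0.4]
gripper_width: 0.009
```

Run:
```python
from h import *
todo(rt(-.180,.07,.014),RR)
```

```text
t 59.1 pos [0.52   0.1433 0.0369] F [-0.7  0.3 -0.4] g 0.009
turn(now) [-0.    0.01  0.03] | shift in now-frame [ 0.2 -6.6 -1. ] | shift after turn [ 0.2 -6.6 -1. ]
```

Emit:
send_rows:
  moves: [0,-1.5,0,0,0,0,0,-1.5,0,0,0,0,0,-1.5,0,0,0,0,0,-1.5,0,0,0,0,0,-1.5,0,0,0,0,0,-1.5,0,0,0,0,0,-1,0,0,0,0,0,0,0,0,0,0,0,0,0,0,0,0,0,0,0,0,0,0]

```text
time: 60.1
tcp_pos: [0.5274, 0.1424, 0.0379]
ee_rot: [[-0.111, -0.982, 0.151], [-0.994, 0.11, -0.018], [0.001, -0.152, -0.988]]
wrist_force: [-6.0, 1.5, 3.3]
gripper_width: 0.008
```

Run:
```python
from h import *
p,d=snap("top","32",(150,130,310,270),4)
todo(rt(-.180,.07,.014),RR)
```

```text
t 60.15 pos [0.5274 0.1424 0.0379] F [-6.3  0.3  2.6] g 0.007
turn(now) [ 0.25 -0.04  0.08] | shift in now-frame [ 0.1  0.9 -1.2] | shift after turn [ 0.1  0.9 -1.2]
```

View pics/top32.png

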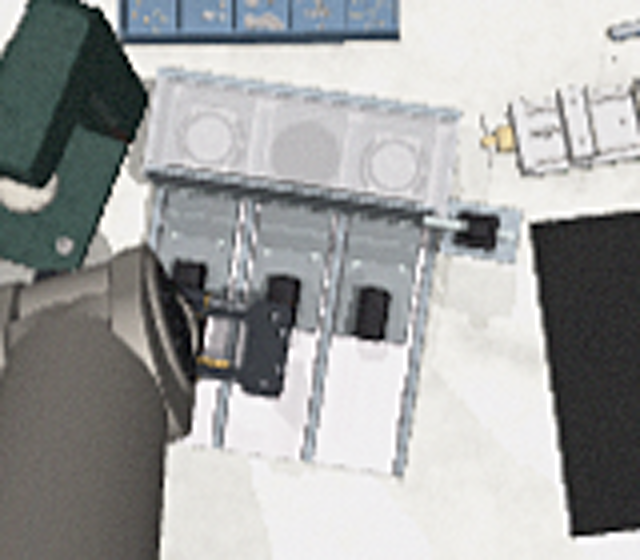

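Emit:
send_rows:
  moves: [0,3,0,0,0,0,0,5,-4,0,0,0,0,5,-12,0,0,0,3,0,-18,0,0,0,8,0,-18,0,0,0,12,-8,-15,0,0,0,15,-12,-8,0,0,0,15,-12,0,0,0,0,12,-8,0,0,0,0,5,-3,0,0,0,0]
  fingers: 0

```text
time: 61.15
tcp_pos: [0.5402, 0.0693, 0.1185]
ee_rot: [[-0.114, -0.981, 0.157], [-0.993, 0.113, -0.018], [-0.0, -0.158, -0.987]]
wrist_force: [-0.3, -0.1, 0.3]
gripper_width: 0.498
```

Run:
```python
from h import *
p,d=snap("scene","33",(160,130,300,270),4)
p,d=snap("top","33",(150,130,310,270),4)
todo(rt(-.151,0,.013),RR)
```

```text
t 61.25 pos [0.5395 0.0701 0.1178] F [0.2 0.9 0.6] g 0.503
turn(now) [-0.    0.01 -0.06] | shift in now-frame [-0.4  4.4 75.6] | shift after turn [-0.4  4.4 75.6]
```

View pics/scene33.png

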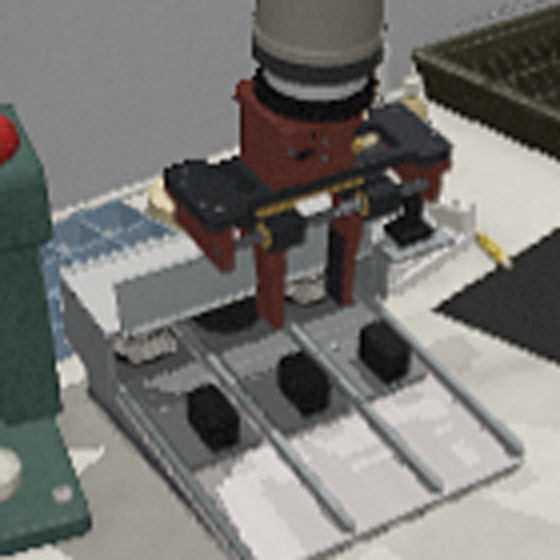

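View pics/top33.png

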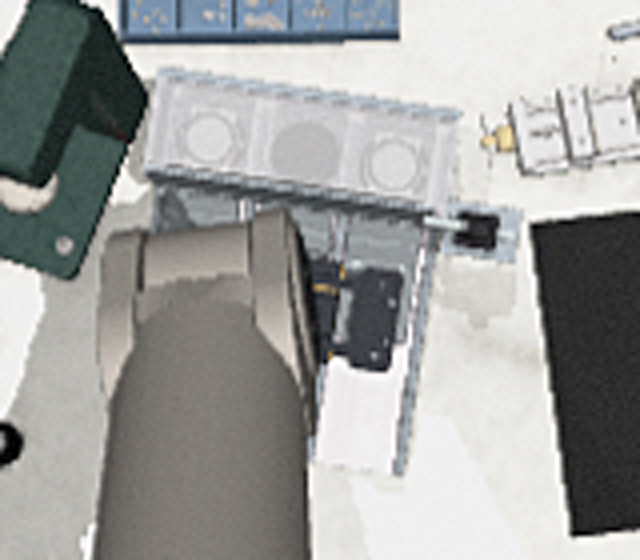

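Emit:
send_rows:
  moves: [-0.4,2,5,0,0,0,0,2,10,0,0,0,0,1,13,0,0,0,0,0,13,0,0,0,0,0,12,0,0,0,0,0,10,0,0,0,0,0,7,0,0,0,0,0,4,0,0,0,0,0,1.5,0,0,0,0,0,0,0,0,0]

```text
time: 62.25
tcp_pos: [0.5462, 0.0703, 0.0418]
ee_rot: [[-0.112, -0.982, 0.155], [-0.994, 0.111, -0.017], [0.0, -0.156, -0.988]]
wrist_force: [-0.9, 0.9, -0.0]
gripper_width: 0.503
```

Run:
```python
from h import *
p,d=snap("scene","34",(180,160,280,260),6)
todo(rt(-.151,0,.013),RR)
```

```text
t 62.3 pos [0.5464 0.0703 0.0421] F [-0.4  0.   0.6] g 0.502
turn(now) [0.03 0.01 0.03] | shift in now-frame [ 0.7 -0.8 -0.3] | shift after turn [ 0.7 -0.8 -0.3]
```

View pics/scene34.png

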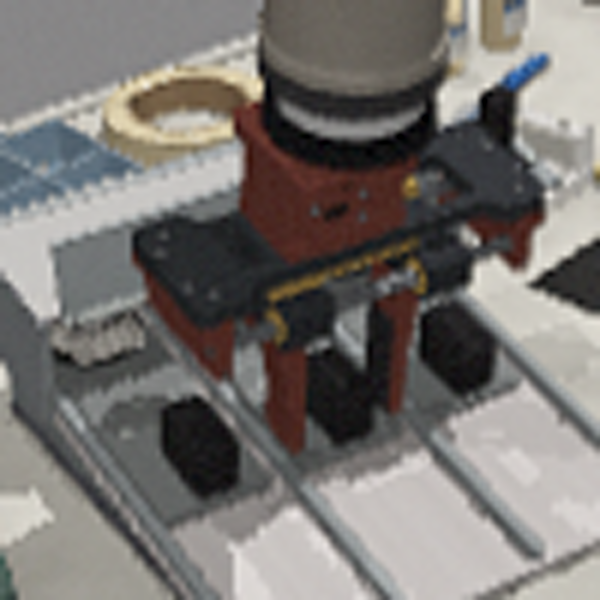

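Emit:
send_rows:
  moves: [0,0,0,0,0,0,0,0,0,0,0,0,0,0,0,0,0,0,0,0,0,0,0,0,0,0,0,0,0,0,0,0,0,0,0,0,0,0,0,0,0,0,0,0,0,0,0,0,0,0,0,0,0,0,0,0,0,0,0,0]
  fingers: -1

```text
time: 63.3
tcp_pos: [0.5461, 0.0702, 0.042]
ee_rot: [[-0.112, -0.982, 0.155], [-0.994, 0.111, -0.018], [0.0, -0.156, -0.988]]
wrist_force: [-2.3, -0.7, 5.5]
gripper_width: 0.249
```

Emit:
send_rows:
  moves: [0,3,-0.5,0,0,0,0,7,0,0,0,0,0,12,0,0,0,0,0,14,0,0,0,0,0,15,0,0,0,0,0,15,0,0,0,0,0,15,0,0,0,0,0,12,0,0,0,0,0,7,0,0,0,0,0,3,0,0,0,0]

```text
time: 64.3
tcp_pos: [0.444, 0.0818, 0.0261]
ee_rot: [[-0.112, -0.982, 0.154], [-0.994, 0.11, -0.018], [0.0, -0.155, -0.988]]
wrist_force: [0.3, 0.4, -0.9]
gripper_width: 0.25
```

Emit:
send_rows:
  moves: [0,0,-5,0,0,0,0,0,-12,0,0,0,0,0,-18,0,0,0,0,0,-22,0,0,0,0,0,-22,0,0,0,0,0,-22,0,0,0,0,0,-18,0,0,0,0,0,-10,0,0,0,0,0,-5,0,0,0,0,0,0,0,0,0]

```text
time: 65.3
tcp_pos: [0.4245, 0.0842, 0.159]
ee_rot: [[-0.112, -0.982, 0.155], [-0.994, 0.111, -0.017], [-0.001, -0.156, -0.988]]
wrist_force: [-0.1, 0.9, -2.0]
gripper_width: 0.249
```

Run:
```python
from h import *
p,d=snap("scene","35",(140,100,360,290),3)
todo((0.45,-0.21,.12),Rtool(8))
find(vision.snapshot("top")[0])
```

```text
t 65.35 pos [0.4242 0.0841 0.1584] F [-0.2  0.1 -2.4] g 0.248
turn(now) [ -8.89  -1.13 -14.4 ] | shift in now-frame [289.3 -51.9  47.1] | shift after turn [294.8  15.4  38.4]
ctr [ 0.5195 -0.3632] len 0.1174 wid 0.0559 yaw 10.5 handle [ 0.4556 -0.375 ]
```

View pics/scene35.png

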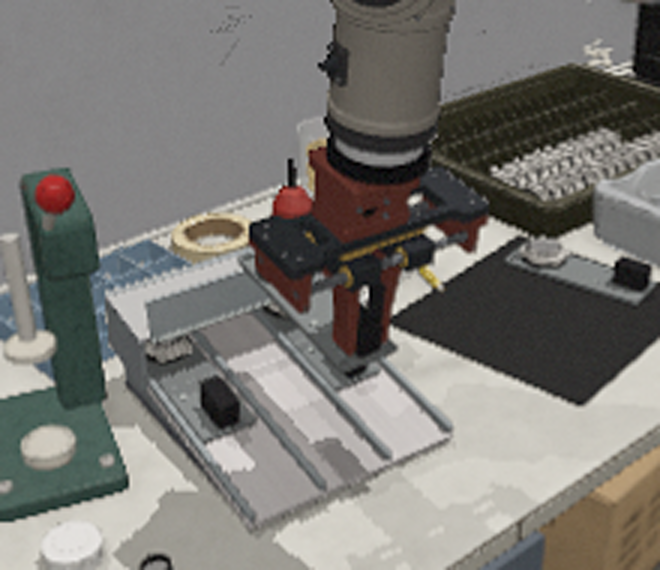

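Emit:
send_rows:
  moves: [0,0,-4,-0.89,-0.11,-1.44,4,0,-4,-0.89,-0.11,-1.44,8,0,-4,-0.89,-0.11,-1.44,10,0,-4,-0.89,-0.11,-1.44,10,0,-4,-0.89,-0.11,-1.44,10,0,-4,-0.89,-0.11,-1.44,10,0,-4,-0.89,-0.11,-1.44,10,0,-4,-0.89,-0.11,-1.44,10,0,0,-0.89,-0.11,-1.44,10,0,0,-0.89,-0.11,-1.44]

```text
time: 66.4
tcp_pos: [0.4226, 0.0019, 0.19]
ee_rot: [[0.14, -0.99, -0.002], [-0.99, -0.14, -0.001], [0.001, 0.002, -1.0]]
wrist_force: [0.5, -0.1, -1.7]
gripper_width: 0.25
```

Run:
```python
from h import *
todo((0.45,-0.21,.10),Rtool(8))
```

```text
t 66.4 pos [0.4226 0.0019 0.19  ] F [ 0.5 -0.1 -1.7] g 0.25
turn(now) [ 0.12 -0.06  0.04] | shift in now-frame [213.6   2.3  90.2] | shift after turn [213.6   2.3  90. ]
```

Emit:
send_rows:
  moves: [10,0,0,0,0,0,22,0,0,0,0,0,28,0,0,0,0,0,30,0,0,0,0,0,30,0,6,0,0,0,30,0,12,0,0,0,28,0,18,0,0,0,22,0,20,0,0,0,10,2,18,0,0,0,4,0,10,0,0,0]

```text
time: 67.4
tcp_pos: [0.4492, -0.2111, 0.105]
ee_rot: [[0.136, -0.991, -0.003], [-0.991, -0.136, -0.001], [0.001, 0.003, -1.0]]
wrist_force: [-1.1, 0.1, -1.2]
gripper_width: 0.246
```

Emit:
send_rows:
  moves: [0,0,8,0,0,0,0,0,12,0,0,0,0,0,14,0,0,0,0,0,12,0,0,0,0,0,10,0,0,0,0,0,7,0,0,0,0,0,4,0,0,0,0,0,0,0,0,0,0,0,0,0,0,0,0,0,0,0,0,0]

```text
time: 68.4
tcp_pos: [0.451, -0.2099, 0.0403]
ee_rot: [[0.139, -0.99, 0.001], [-0.99, -0.139, -0.001], [0.001, -0.001, -1.0]]
wrist_force: [-0.1, 0.9, -2.0]
gripper_width: 0.248
```

Run:
```python
from h import *
p,d=snap("scene","36",(220,100,380,260),4)
todo((0.45,-0.21,.0145),Rtool(8))
```

```text
t 68.45 pos [ 0.451  -0.2099  0.0403] F [ 0.5  0.1 -1.9] g 0.247
turn(now) [-0.04 -0.05 -0.01] | shift in now-frame [-0.1  1.  25.8] | shift after turn [-0.   1.  25.8]
```

View pics/scene36.png

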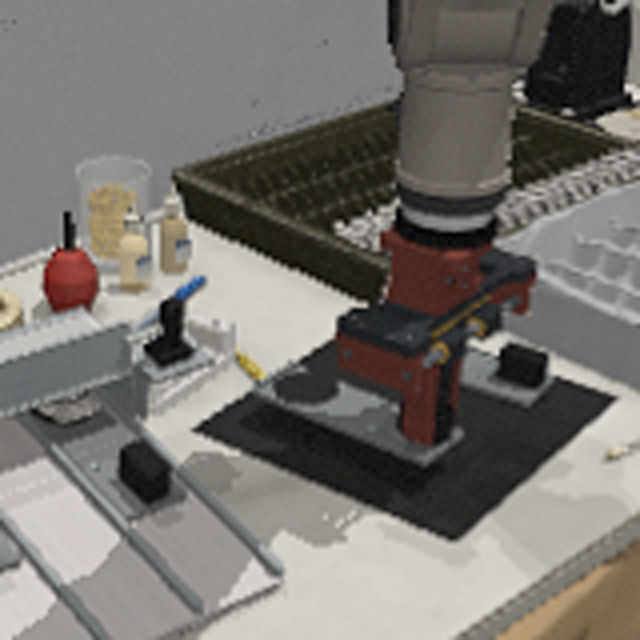

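Lower it, release, and go over to carrier 3.

Emit:
send_rows:
  moves: [0,0,4,0,0,0,0,0,6,0,0,0,0,0,6,0,0,0,0,0,4,0,0,0,0,0,2.5,0,0,0,0,0,1.5,0,0,0,0,0,1,0,0,0,0,0,0,0,0,0,0,0,0,0,0,0,0,0,0,0,0,0]

```text
time: 69.45
tcp_pos: [0.4508, -0.2098, 0.015]
ee_rot: [[0.139, -0.99, 0.0], [-0.99, -0.139, -0.001], [0.001, -0.0, -1.0]]
wrist_force: [0.0, -0.7, -2.0]
gripper_width: 0.247
```

Emit:
send_rows:
  moves: [0,0,0,0,0,0,0,0,0,0,0,0,0,0,0,0,0,0,0,0,0,0,0,0,0,0,0,0,0,0,0,0,-4,0,0,0,0,0,-14,0,0,0,0,0,-25,0,0,0,0,0,-25,0,0,0,0,0,-15,0,0,0]
  fingers: 0.2

```text
time: 70.45
tcp_pos: [0.4513, -0.2102, 0.1004]
ee_rot: [[0.139, -0.99, 0.002], [-0.99, -0.139, -0.001], [0.001, -0.002, -1.0]]
wrist_force: [1.5, 1.3, -1.1]
gripper_width: 0.599
```

Run:
```python
from h import *
p,d=snap("scene","37",(220,100,380,260),4)
p,d=snap("top","37",(200,130,400,280),4)
find(p)
todo((0.4775,-0.3745,.06),Rtool(11.3))
```

```text
ctr [ 0.47   -0.3335] len 0.2314 wid 0.1485 yaw -22.7 handle [ 0.4101 -0.3084]
t 70.55 pos [ 0.4522 -0.2103  0.1005] F [ 0.5  0.1 -0.2] g 0.598
turn(now) [-0.25 -0.12 -3.32] | shift in now-frame [166.   -2.1  40.8] | shift after turn [165.9   7.3  40.5]
```

View pics/scene37.png

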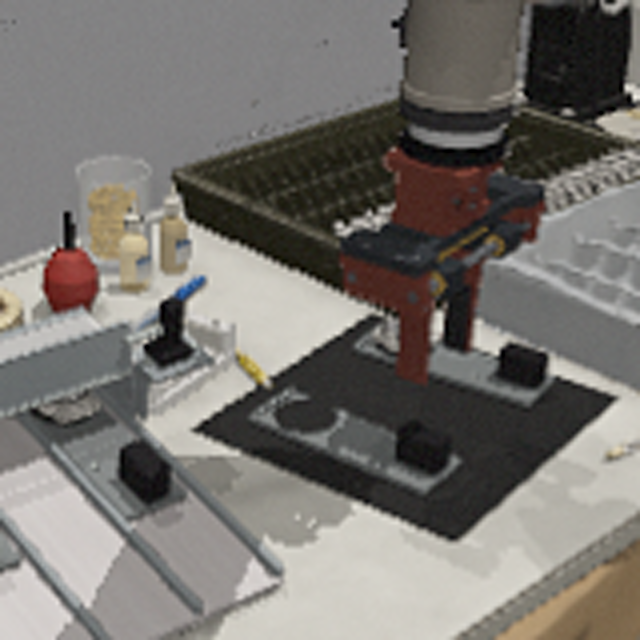

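View pics/top37.png

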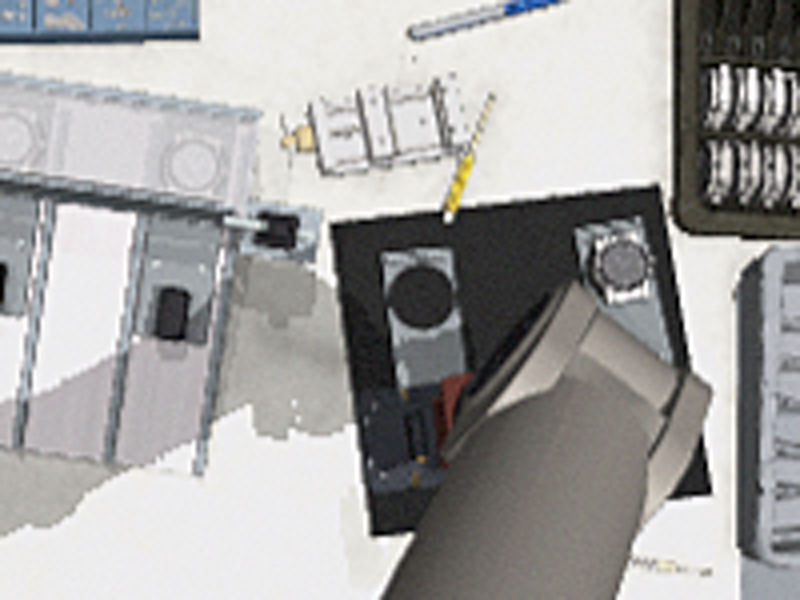

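Emit:
send_rows:
  moves: [6,0,0,0,0,-0.8,14,1,0,0,0,-0.8,22,1,2,0,0,-0.8,26,1,4,0,0,-0.8,26,1,7,0,0,-0.1,26,1,8,0,0,0,22,1,8,0,0,0,14,0,7,0,0,0,8,0,4,0,0,0,0,0,0,0,0,0]

```text
time: 71.55
tcp_pos: [0.4742, -0.3725, 0.057]
ee_rot: [[0.195, -0.981, -0.002], [-0.981, -0.195, -0.0], [-0.0, 0.002, -1.0]]
wrist_force: [-0.1, 1.0, 0.1]
gripper_width: 0.597
```

Emit:
send_rows:
  moves: [0,0,2,0,0,0,0,0,4,0,0,0,0,0,4,0,0,0,0,0,2,0,0,0,0,0,0,0,0,0,0,0,0,0,0,0,0,0,0,0,0,0,0,0,0,0,0,0,0,0,0,0,0,0,0,0,0,0,0,0]

```text
time: 72.55
tcp_pos: [0.4748, -0.3721, 0.046]
ee_rot: [[0.196, -0.981, 0.0], [-0.981, -0.196, -0.001], [0.001, 0.0, -1.0]]
wrist_force: [-0.6, -0.1, -0.0]
gripper_width: 0.602
```

Run:
```python
from h import *
p,d=snap("scene","38",(260,100,400,240),4.3)
todo((0.4785,-0.373,.014),Rtool(11.3))
```

```text
t 72.6 pos [ 0.4749 -0.3721  0.046 ] F [ 0.2 -0.3 -0.7] g 0.596
turn(now) [ 0.   -0.03 -0.01] | shift in now-frame [ 1.6 -3.4 32. ] | shift after turn [ 1.6 -3.4 32. ]
```

View pics/scene38.png

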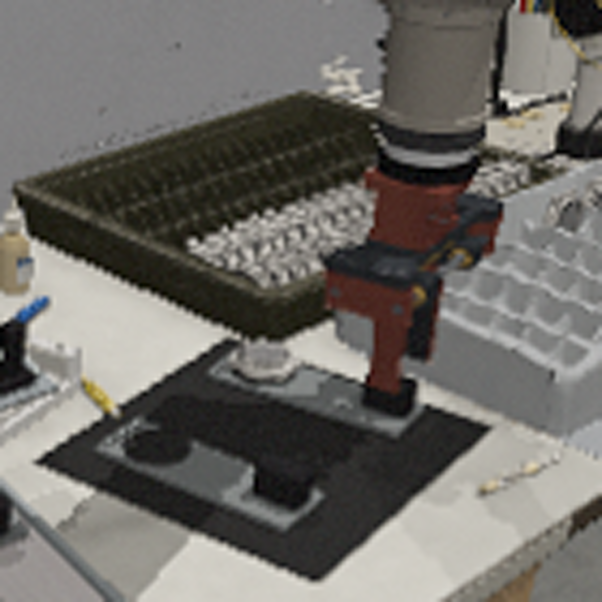

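Run:
```python
from h import *
P=cloud("top",np.load("top0.npz")['d'])
q=P[195:275,375:420].reshape(-1,3);q=q[q[:,2]>.02]
for y in np.arange(-.40,-.50,-.01):
    a=q[abs(q[:,1]-y)<.005]
    if len(a): print(round(y,2),a[:,2].max().round(3),a[:,0].min().round(3),a[:,0].max().round(3))
```

```text
-0.43 0.071 0.379 0.417
-0.44 0.075 0.368 0.595
-0.45 0.077 0.365 0.598
-0.46 0.072 0.365 0.591
-0.47 0.073 0.366 0.592
-0.48 0.074 0.366 0.592
-0.49 0.073 0.363 0.593
```

Emit:
send_rows:
  moves: [0.5,-1,3,0,0,0,0.5,-1,5,0,0,0,0.5,-1,6,0,0,0,0,0,6,0,0,0,0,0,5,0,0,0,0,0,4,0,0,0,0,0,2.5,0,0,0,0,0,0,0,0,0,0,0,0,0,0,0,0,0,0,0,0,0]

```text
time: 73.6
tcp_pos: [0.4782, -0.3731, 0.0147]
ee_rot: [[0.196, -0.981, 0.0], [-0.981, -0.196, -0.001], [0.001, -0.0, -1.0]]
wrist_force: [0.4, -0.4, -0.0]
gripper_width: 0.598
```

Emit:
send_rows:
  moves: [0,0,0,0,0,0,0,0,0,0,0,0,0,0,0,0,0,0,0,0,0,0,0,0,0,0,0,0,0,0,0,0,0,0,0,0,0,0,0,0,0,0,0,0,0,0,0,0,0,0,0,0,0,0,0,0,0,0,0,0]
  fingers: -1

```text
time: 74.6
tcp_pos: [0.4781, -0.373, 0.0145]
ee_rot: [[0.196, -0.981, 0.0], [-0.981, -0.196, -0.001], [0.001, 0.0, -1.0]]
wrist_force: [-0.5, 0.1, 0.9]
gripper_width: 0.249
```

Emit:
send_rows:
  moves: [0,0,-5,0,0,0,0,0,-12,0,0,0,0,0,-18,0,0,0,0,0,-22,0,0,0,0,0,-22,0,0,0,0,0,-22,0,0,0,0,0,-22,0,0,0,0,0,-20,0,0,0,0,0,-12,0,0,0,0,0,-5,0,0,0]

```text
time: 75.6
tcp_pos: [0.4783, -0.3731, 0.176]
ee_rot: [[0.196, -0.981, 0.002], [-0.981, -0.196, -0.001], [0.002, -0.001, -1.0]]
wrist_force: [0.3, -0.4, -3.0]
gripper_width: 0.248
```

Run:
```python
from h import *
todo(rt(-.248,0,.13),RR)
```

```text
t 75.6 pos [ 0.4783 -0.3731  0.176 ] F [ 0.3 -0.4 -3. ] g 0.248
turn(now) [ 8.84  1.32 17.73] | shift in now-frame [-455.5  -45.4   32.5] | shift after turn [-447.6   99.7   17.8]
```

Emit:
send_rows:
  moves: [0,3,0,0.89,0.13,1.77,0,7,0,0.89,0.13,1.77,-5,10,0,0.89,0.13,1.77,-8,10,0,0.89,0.13,1.77,-10,10,0,0.89,0.13,1.77,-10,10,0,0.89,0.13,1.77,-10,10,0,0.89,0.13,1.77,-10,8,0,0.89,0.13,1.77,-10,4,0,0.89,0.13,1.77,-10,2,0,0.89,0.13,1.77]

```text
time: 76.6
tcp_pos: [0.401, -0.3043, 0.1681]
ee_rot: [[-0.117, -0.981, 0.154], [-0.993, 0.116, -0.016], [-0.002, -0.155, -0.988]]
wrist_force: [0.6, -0.2, -3.1]
gripper_width: 0.252
```

Run:
```python
from h import *
todo(rt(-.248,0,.13),RR)
```

```text
t 76.6 pos [ 0.401  -0.3043  0.1681] F [ 0.6 -0.2 -3.1] g 0.252
turn(now) [ 0.11  0.1  -0.25] | shift in now-frame [-387.9   16.5   24. ] | shift after turn [-388.    14.9   23.2]
```

Emit:
send_rows:
  moves: [-14,2,0,0,0,0,-28,2,0,0,0,0,-40,2,0,0,0,0,-42,2,0,0,0,0,-42,2,0,0,0,0,-42,2,0,0,0,0,-42,2,0,0,0,0,-38,1,0,0,0,0,-28,0,0,0,0,0,-14,0,0,0,0,0]

```text
time: 77.6
tcp_pos: [0.4243, 0.0265, 0.1664]
ee_rot: [[-0.111, -0.982, 0.154], [-0.994, 0.11, -0.016], [-0.002, -0.154, -0.988]]
wrist_force: [-0.1, -0.5, -3.0]
gripper_width: 0.249
```

Emit:
send_rows:
  moves: [-10,0,0,0,0,0,-18,0,0,0,0,0,-18,0,0,0,0,0,-10,0,0,0,0,0,-2,0,0,0,0,0,0,0,0,0,0,0,0,0,0,0,0,0,0,0,0,0,0,0,0,0,0,0,0,0,0,0,0,0,0,0]

```text
time: 78.6
tcp_pos: [0.4321, 0.082, 0.1673]
ee_rot: [[-0.113, -0.981, 0.155], [-0.994, 0.111, -0.017], [-0.001, -0.156, -0.988]]
wrist_force: [0.2, 0.1, -3.1]
gripper_width: 0.245
```

Run:
```python
from h import *
p,d=snap("scene","39",(160,60,360,270),2.6)
todo(rt(-.248,0,.012),RR)
```

```text
t 78.65 pos [0.4321 0.0821 0.1673] F [-0.9  0.6 -2.6] g 0.247
turn(now) [0.04 0.06 0.  ] | shift in now-frame [ -0.4   2.2 142.4] | shift after turn [ -0.6   2.3 142.4]
```

View pics/scene39.png

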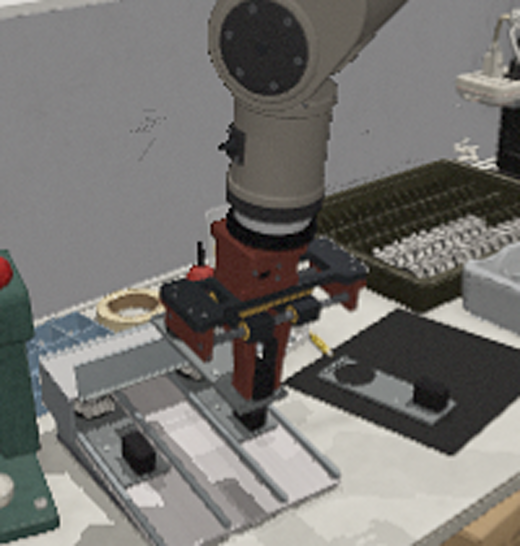

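Emit:
send_rows:
  moves: [0,1,5,0,0,0,0,1,12,0,0,0,0,0,18,0,0,0,0,0,20,0,0,0,0,0,20,0,0,0,0,0,18,0,0,0,0,0,14,0,0,0,0,0,10,0,0,0,0,0,5,0,0,0,0,0,0,0,0,0]

```text
time: 79.65
tcp_pos: [0.4489, 0.0804, 0.046]
ee_rot: [[-0.112, -0.982, 0.154], [-0.994, 0.111, -0.017], [-0.0, -0.155, -0.988]]
wrist_force: [0.0, 1.1, -1.9]
gripper_width: 0.249
```

Run:
```python
from h import *
p,d=snap("top","40",(150,130,310,270),4)
todo(rt(-.248,0,.012),RR)
```

```text
t 79.7 pos [0.4491 0.0804 0.0465] F [-0.  -0.3 -3. ] g 0.247
turn(now) [0.04 0.05 0.02] | shift in now-frame [-0.2  0.3 20.4] | shift after turn [-0.2  0.3 20.4]
```

View pics/top40.png

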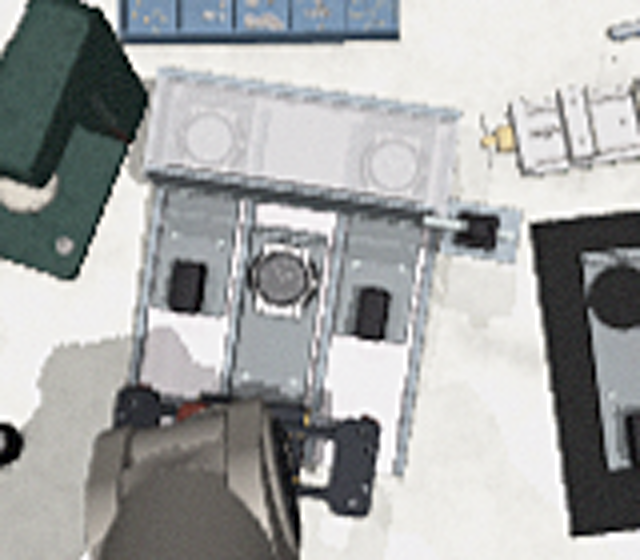

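Emit:
send_rows:
  moves: [0,0,2,0,0,0,0,0,3,0,0,0,0,0,3,0,0,0,0,0,3,0,0,0,0,0,3,0,0,0,0,0,2.5,0,0,0,0,0,2,0,0,0,0,0,1.5,0,0,0,0,0,0,0,0,0,0,0,0,0,0,0]

```text
time: 80.7
tcp_pos: [0.452, 0.0801, 0.0271]
ee_rot: [[-0.112, -0.982, 0.155], [-0.994, 0.111, -0.016], [-0.001, -0.156, -0.988]]
wrist_force: [-4.4, 0.2, 8.0]
gripper_width: 0.247
```

Emit:
send_rows:
  moves: [0,-4,0,0,0,0,0,-8,0,0,0,0,0,-10,0,0,0,0,0,-10,0,0,0,0,0,-10,0,0,0,0,0,-10,0,0,0,0,0,-10,0,0,0,0,0,-10,0,0,0,0,0,-8,0,0,0,0,0,-4,0,0,0,0]

```text
time: 81.7
tcp_pos: [0.533, 0.0708, 0.0397]
ee_rot: [[-0.112, -0.982, 0.151], [-0.994, 0.111, -0.017], [-0.001, -0.152, -0.988]]
wrist_force: [-11.8, 2.2, 13.1]
gripper_width: 0.251
```

Run:
```python
from h import *
p,d=snap("top","41",(150,130,310,270),4)
todo(rt(-.150,0,.012),RR)
```

```text
t 81.75 pos [0.5336 0.0708 0.0398] F [-6.   0.   5.9] g 0.249
turn(now) [0.21 0.04 0.02] | shift in now-frame [ -0.3 -14.8   0.4] | shift after turn [ -0.3 -14.8   0.5]
```

View pics/top41.png

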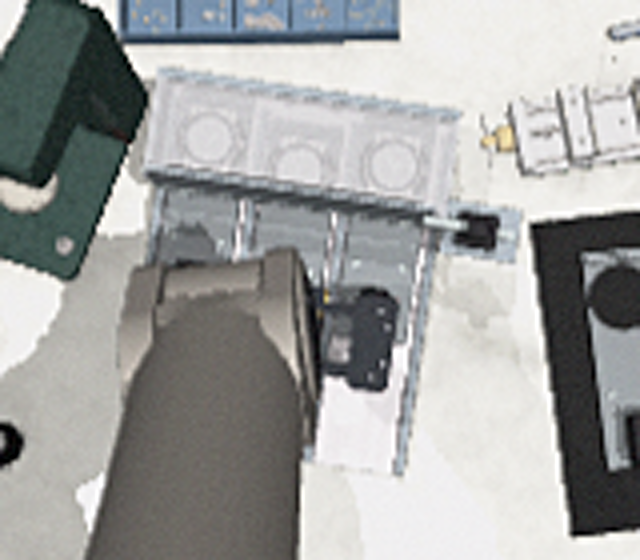

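Emit:
send_rows:
  moves: [0,-2,-0.8,0,0,0,0,-2,0,0,0,0,0,-2,0,0,0,0,0,-2,0,0,0,0,0,-2,0,0,0,0,0,-2,0,0,0,0,0,-2,0,0,0,0,0,-1.5,0,0,0,0,0,-1,0,0,0,0,0,0,0,0,0,0]

```text
time: 82.75
tcp_pos: [0.5463, 0.0694, 0.0418]
ee_rot: [[-0.112, -0.983, 0.147], [-0.994, 0.11, -0.017], [0.0, -0.148, -0.989]]
wrist_force: [-11.7, 1.9, 2.6]
gripper_width: 0.244
```

Run:
```python
from h import *
todo(rt(-.150,0,.012),RR)
```

```text
t 82.75 pos [0.5463 0.0694 0.0418] F [-11.7   1.9   2.6] g 0.244
turn(now) [ 0.52 -0.    0.07] | shift in now-frame [-0.3 -1.8  0.5] | shift after turn [-0.3 -1.8  0.5]
```

Emit:
send_rows:
  moves: [0,0,0,0,0,0,0,0,0,0,0,0,0,0,0,0,0,0,0,0,0,0,0,0,0,0,0,0,0,0,0,0,-4,0,0,0,0,2,-12,0,0,0,0,4,-20,0,0,0,0,4,-25,0,0,0,0,0,-15,0,0,0]
  fingers: 0

```text
time: 83.75
tcp_pos: [0.5287, 0.0715, 0.1188]
ee_rot: [[-0.112, -0.981, 0.156], [-0.994, 0.111, -0.016], [-0.002, -0.157, -0.988]]
wrist_force: [1.4, -0.2, -0.2]
gripper_width: 0.499
```

Emit:
send_rows:
  moves: [0,8,-5,0,0,0,0,15,-10,0,0,0,0,20,-10,0,0,0,0,20,-10,0,0,0,0,20,-10,0,0,0,0,15,-5,0,0,0,0,8,0,0,0,0,0,0,0,0,0,0,0,0,0,0,0,0,0,0,0,0,0,0]

```text
time: 84.75
tcp_pos: [0.418, 0.0839, 0.1495]
ee_rot: [[-0.113, -0.981, 0.155], [-0.994, 0.111, -0.017], [-0.001, -0.156, -0.988]]
wrist_force: [-0.2, 0.8, 0.3]
gripper_width: 0.501
```

Run:
```python
from h import *
p,d=snap("top","42",(170,130,330,250),5)
p,d=snap("scene","42",(170,130,310,270),5)
P=cloud("top",d)
```

```text
(no output)
```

View pics/top42.png

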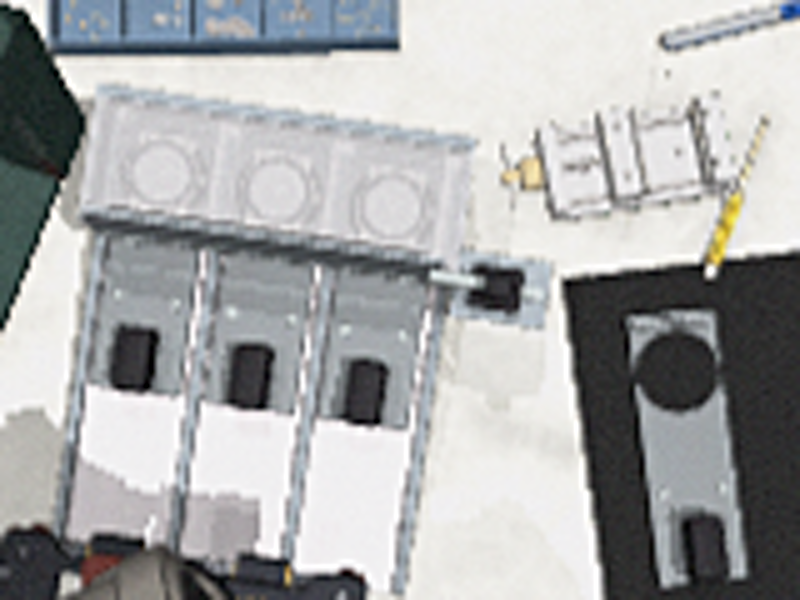

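View pics/scene42.png

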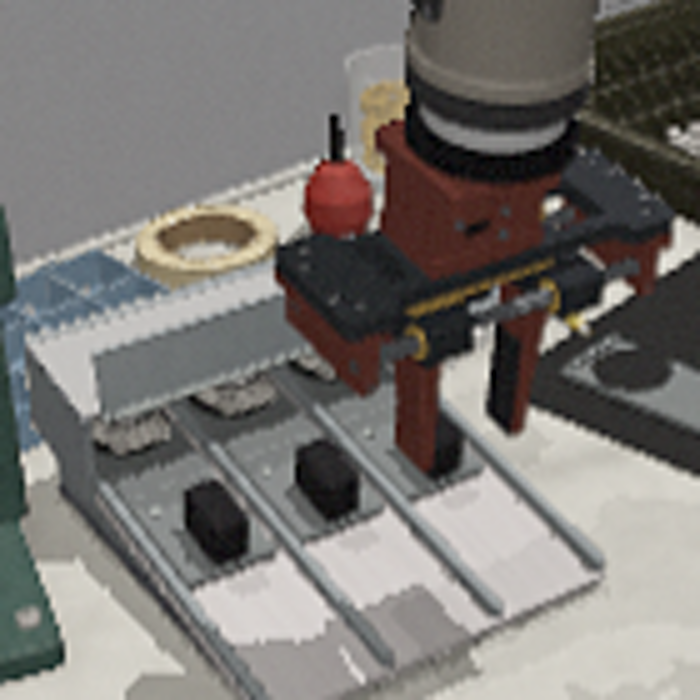

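All three carriers sit with their rears on one line parallel to the stop, and the empty one is flat on the mat. Next I'll measure the latch post in the ramp frame.

Run:
```python
from h import *
Rm,o=ramp()
for n,(x0,y0,x1,y1) in (("top",(258,178,280,200)),("scene",(240,165,285,200))):
    z=np.load(n+("42" if n=="top" else "0")+".npz");p=z['p'];P=cloud(n,z['d'])
    sub=p[y0:y1,x0:x1].max(2)<70
    Q=P[y0:y1,x0:x1][sub]; r=(Q-o)@Rm*1e3
    r=r[(r[:,1]<-105)&(r[:,1]>-170)]
    r=r[np.isfinite(r[:,0])]
    print(n,len(r)); 
    for lo,hi in((40,55),(55,70),(70,80),(80,90),(90,105)):
        a=r[(r[:,2]>=lo)&(r[:,2]<hi)]
        if len(a): print(lo,hi,len(a),a.min(0).round(1),a.max(0).round(1),a.mean(0).round(1))
z=np.load("scene0.npz")['p'][160:205,235:290];cv2.imwrite("pics/lat.png",cv2.resize(z,None,fx=12,fy=12,interpolation=cv2.INTER_CUBIC)[:,:,::-1])
print(telemetry.get_obs()["joints"].round(1))
```

```text
top 70
55 70 27 [ -88.9 -150.    65. ] [ -66.3 -122.6   69.9] [ -79.7 -138.8   67.8]
70 80 10 [ -86.9 -150.2   70. ] [ -71.9 -122.9   79.3] [ -82.7 -133.4   71.8]
90 105 7 [ -83.9 -142.3   93.9] [ -68.4 -128.6  104.6] [ -75.5 -134.5  101.6]
scene 119
40 55 1 [ -80.5 -125.6   54.2] [ -80.5 -125.6   54.2] [ -80.5 -125.6   54.2]
55 70 48 [ -91.3 -150.7   59.6] [ -66.8 -120.2   69.4] [ -83.2 -131.5   65.6]
70 80 18 [ -85.1 -144.4   70.2] [ -68.9 -127.5   79.9] [ -81.2 -134.2   74.5]
80 90 12 [ -85.  -142.9   80. ] [ -74.2 -127.9   89.4] [ -82.2 -134.6   85.3]
90 105 26 [ -86.1 -140.8   90.5] [ -72.7 -127.3  104.5] [ -81.5 -133.1   97.8]
[ -41.     4.7   18.8  132.8    4.8   35.  -122.6]
```

View pics/lat.png

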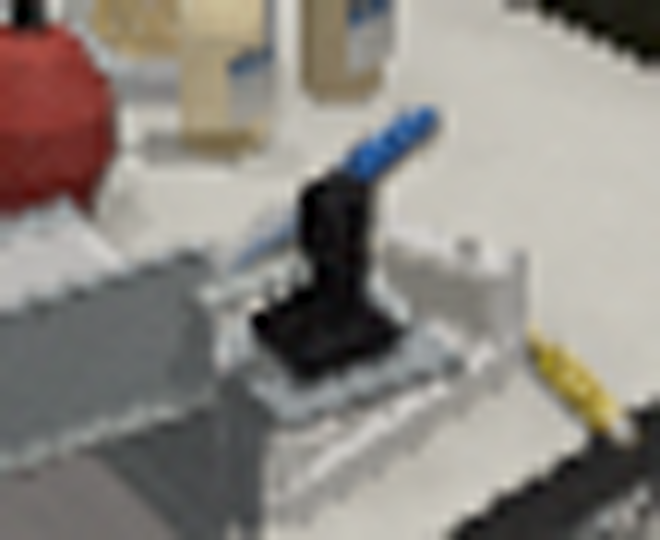

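Emit:
send_rows:
  moves: [0,0,-5,0,0,4.5,0,0,-5,0,0,4.5,0,0,-5,0,0,4.5,0,0,-5,0,0,4.5,0,0,-5,0,0,4.5,0,0,-5,0,0,4.5,0,0,-5,0,0,4.5,0,0,-5,0,0,4.5,0,0,-5,0,0,4.5,0,0,-5,0,0,4.5]
  fingers: 0

```text
time: 85.85
tcp_pos: [0.4101, 0.0854, 0.199]
ee_rot: [[-0.772, -0.617, 0.154], [-0.626, 0.779, -0.014], [-0.111, -0.107, -0.988]]
wrist_force: [-0.3, -0.1, -0.6]
gripper_width: 0.501
```

Emit:
send_rows:
  moves: [0,0,0,0,0,4.5,0,0,0,0,0,4.5,0,0,0,0,0,4.5,0,0,0,0,0,4.5,0,0,0,0,0,4.5,0,0,0,0,0,4.5,0,0,0,0,0,4.5,0,0,0,0,0,4.5,0,0,0,0,0,4.5,0,0,0,0,0,4.5]

```text
time: 86.85
tcp_pos: [0.4329, 0.0527, 0.1901]
ee_rot: [[-0.962, -0.245, 0.121], [-0.242, 0.969, 0.041], [-0.127, 0.011, -0.992]]
wrist_force: [0.4, 0.0, -0.4]
gripper_width: 0.5
```

```bash
cat >> h.py <<'E'
RL=np.c_[RR[:,1],-RR[:,0],RR[:,2]]
E
python3 - <<'E'
from h import *
print(telemetry.get_obs()["joints"].round(1))
todo(rt(-.078,-.1345,.13),RL)
E
```

```text
[ -91.1    3.8   82.5  130.1   -7.4   42.4 -169.5]
t 86.85 pos [0.4329 0.0527 0.1901] F [ 0.4  0.  -0.4] g 0.5
turn(now) [ 3.53 -1.79 20.38] | shift in now-frame [-114.3 -156.7   33.8] | shift after turn [-160.  -104.8   46.3]
```

Emit:
send_rows:
  moves: [0,0,0,0,0,-6,0,0,0,0,0,-6,0,0,0,0,0,-7,0,0,0,0,0,-7,0,0,0,0,0,-7,0,0,0,0,0,-7,0,0,0,0,0,-7,0,0,0,0,0,-7,0,0,0,0,0,-7,0,0,0,0,0,-7]

```text
time: 87.85
tcp_pos: [0.433, 0.0524, 0.1899]
ee_rot: [[-0.126, -0.985, 0.12], [-0.99, 0.132, 0.04], [-0.055, -0.114, -0.992]]
wrist_force: [0.7, -0.2, -0.0]
gripper_width: 0.495
```

```bash
cat >> h.py <<'E'
RL2=np.c_[-RR[:,1],RR[:,0],RR[:,2]]
E
python3 - <<'E'
from h import *
print(telemetry.get_obs()["joints"].round(1))
todo(rt(-.078,-.1345,.13),RL2)
E
```

```text
[ -81.6    1.5   70.7  130.    -3.5   42.4 -106. ]
t 87.85 pos [0.433  0.0524 0.1899] F [ 0.7 -0.2 -0. ] g 0.495
turn(now) [ -0.49   4.3  -91.18] | shift in now-frame [ 103.3 -163.9   33.7] | shift after turn [160.  104.6  46.1]
```

Emit:
send_rows:
  moves: [0,0,0,-0.04,0.33,-7,0,0,0,-0.04,0.33,-7,0,0,0,-0.04,0.33,-7,0,0,0,-0.04,0.33,-7,0,0,0,-0.04,0.33,-7,0,0,0,-0.04,0.33,-7,0,0,0,-0.04,0.33,-7,0,0,0,-0.04,0.33,-7,0,0,0,-0.04,0.33,-7,0,0,0,-0.04,0.33,-7]

```text
time: 88.85
tcp_pos: [0.433, 0.0525, 0.1899]
ee_rot: [[0.877, -0.46, 0.139], [-0.463, -0.886, -0.011], [0.128, -0.055, -0.99]]
wrist_force: [-0.2, -0.4, 0.1]
gripper_width: 0.501
```

Emit:
send_rows:
  moves: [0,0,0,-0.04,0.33,-7,0,0,0,-0.04,0.33,-7,0,0,0,-0.04,0.33,-7,0,5,0,0,0,0,0,10,0,0,0,0,0,15,0,0,0,0,0,20,0,0,0,0,0,20,0,0,0,0,0,20,0,0,0,0,0,14,0,0,0,0]

```text
time: 89.85
tcp_pos: [0.4195, -0.0529, 0.1895]
ee_rot: [[0.98, -0.123, 0.154], [-0.122, -0.992, -0.017], [0.155, -0.002, -0.988]]
wrist_force: [0.8, -0.2, 0.2]
gripper_width: 0.495
```

Run:
```python
from h import *
print(telemetry.get_obs()["joints"].round(1))
todo(rt(-.078,-.1345,.13),RL2)
p,d=snap("scene","50",(160,60,360,270),2.6)
```

```text
[-73.5  -9.1  68.9 132.7  15.   42.8 -21.6]
t 89.85 pos [ 0.4195 -0.0529  0.1895] F [ 0.8 -0.2  0.2] g 0.495
turn(now) [-0.04  0.1  -0.59] | shift in now-frame [161.6  -3.2  45.6] | shift after turn [161.5  -1.6  45.9]
```

View pics/scene50.png

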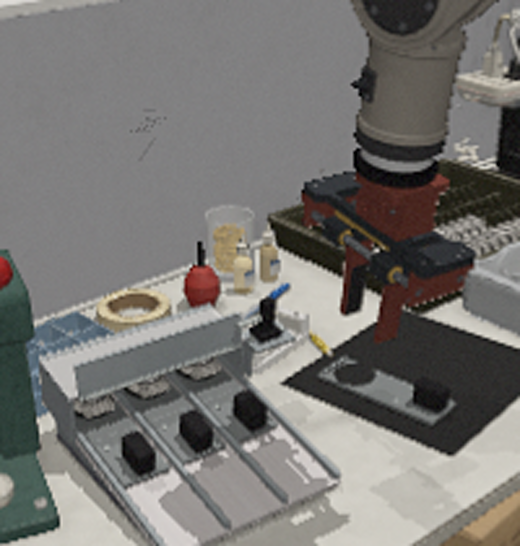

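Emit:
send_rows:
  moves: [8,0,0,0,0,-0.6,15,-1,0,0,0,0,20,-1,0,0,0,0,24,0,0,0,0,0,26,0,0,0,0,0,26,0,0,0,0,0,22,0,0,0,0,0,14,0,0,0,0,0,6,0,0,0,0,0,0,0,0,0,0,0]

```text
time: 90.9
tcp_pos: [0.5153, -0.0585, 0.2577]
ee_rot: [[0.975, -0.108, 0.195], [-0.106, -0.994, -0.021], [0.196, -0.0, -0.981]]
wrist_force: [0.7, -0.8, 0.2]
gripper_width: 0.5
```

Emit:
send_rows:
  moves: [0,0,5,0,0,0,0,0,8,0,0,0,0,0,10,0,0,0,0,0,10,0,0,0,0,0,8,0,0,0,0,0,5,0,0,0,0,0,0,0,0,0,0,0,0,0,0,0,0,0,0,0,0,0,0,0,0,0,0,0]

```text
time: 91.9
tcp_pos: [0.5015, -0.0567, 0.2291]
ee_rot: [[0.971, -0.108, 0.213], [-0.105, -0.994, -0.023], [0.214, -0.0, -0.977]]
wrist_force: [0.3, 0.5, 0.7]
gripper_width: 0.497
```

Run:
```python
from h import *
print(telemetry.get_obs()["joints"].round(1))
todo(rt(-.078,-.1345,.076),RL2)
p,d=snap("scene","51",(200,80,320,200),5)
p,d=snap("top","51",(200,130,340,250),5)
```

```text
[-94.  -19.3  83.3 123.5  29.7  50.  -32.9]
t 91.9 pos [ 0.5015 -0.0567  0.2291] F [0.3 0.5 0.7] g 0.497
turn(now) [-0.07 -3.37  0.28] | shift in now-frame [ 67.    4.4 130.3] | shift after turn [ 74.5   3.9 126.2]
```

View pics/scene51.png

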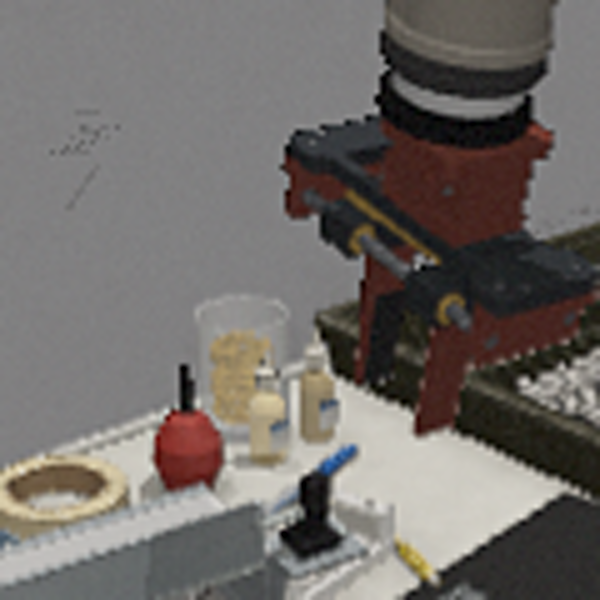

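View pics/top51.png

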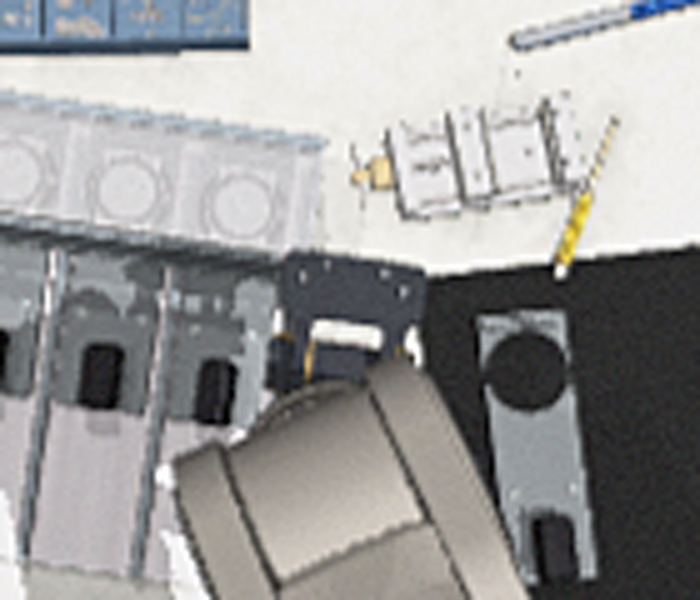

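The elbow has drifted into a bad branch: j2 and j3 are at their limits. I'll fit the kinematics from the logged joints so I can plan how to unwind it.

```bash
cat > fk.py <<'E'
import numpy as np
from scipy.spatial.transform import Rotation as Rot
from scipy.optimize import least_squares
data=[ # joints,pos,R
([59.41,27.373,1.28,89.177,-.657,63.557,-4.761],[.2785,-.6142,.2217],[[.41308,-.910695,-.00086],[-.91069,-.41308,.0015],[-.0017,.00016,-1]]),
([-2.4,22.5,23.9,125.5,-29.3,27.9,-38.5],[.4812,-.1908,.0739],[[.121,-.978,.171],[-.993,-.12,.021],[0,-.172,-.985]]),
([-7.5,29.9,28.2,120.2,-24,35.4,-45.5],[.4792,-.1909,.0434],[[.122,-.992,0],[-.992,-.122,0],[0,0,-1]]),
([40.6,17.8,-18.3,134.6,-76,9.9,14.9],[.4826,-.1909,.0957],[[.121,-.859,.497],[-.993,-.105,.06],[.001,-.501,-.866]]),
([-41,4.7,18.8,132.8,4.8,35,-122.6],[.418,.0839,.1495],[[-.113,-.981,.155],[-.994,.111,-.017],[-.001,-.156,-.988]]),
([-91.1,3.8,82.5,130.1,-7.4,42.4,-169.5],[.4329,.0527,.1901],[[-.962,-.245,.121],[-.242,.969,.041],[-.127,.011,-.992]]),
([-81.6,1.5,70.7,130,-3.5,42.4,-106],[.433,.0524,.1899],[[-.126,-.985,.12],[-.99,.132,.04],[-.055,-.114,-.992]]),
([-73.5,-9.1,68.9,132.7,15,42.8,-21.6],[.4195,-.0529,.1895],[[.98,-.123,.154],[-.122,-.992,-.017],[.155,-.002,-.988]]),
([-94,-19.3,83.3,123.5,29.7,50,-32.9],[.5015,-.0567,.2291],[[.971,-.108,.213],[-.105,-.994,-.023],[.214,0,-.977]]),
]
def fk(q,p):
    # p: base yaw, tool yaw, base z, then offsets (x,z) after j2? : a vectors
    q=np.radians(q); Z=lambda a:Rot.from_euler('z',a).as_matrix(); Y=lambda a:Rot.from_euler('y',a).as_matrix()
    R=Z(p[0]); x=np.array([p[11],p[12],p[2]])
    R=R@Z(q[0]); R=R@Y(q[1]); R=R@Z(q[2]); x=x+R@[p[3],0,p[4]]
    R=R@Y(q[3]); x=x+R@[p[5],0,0]; R=R@Z(q[4]); x=x+R@[p[6],0,p[7]]
    R=R@Y(q[5]); x=x+R@[p[8],0,p[9]]; R=R@Z(q[6]+p[10])
    return x,R
def fit():
    def res(p):
        r=[]
        for q,x,R in data:
            a,B=fk(q,p); r+=list((a-x)*1); r+=list((Rot.from_matrix(B.T@np.array(R)).as_rotvec())*.3)
        return r
    best=None
    for y in np.radians([0,-125,125,55,180]):
        for t in np.radians([0,90,180,-90]):
            s=least_squares(res,[y,t*0,.3,0,.4,0,0,.4,0,.25,t,0,0])
            if best is None or s.cost<best.cost: best=s
    return best
if __name__=="__main__":
    s=fit(); print(s.cost,s.x.round(4)); np.save("p.npy",s.x)
    for q,x,R in data:
        a,B=fk(q,s.x); print((a-x).round(4), np.degrees(np.linalg.norm(Rot.from_matrix(B.T@np.array(R)).as_rotvec())).round(2))
E
python3 fk.py
```

```text
0.8984658540756404 [-0.0619 55.4195 -0.2643  0.2408 -0.5967 -0.2451 -0.2303 -0.3624  0.4504
 -0.5063 -1.2293  0.6901 -0.0559]
[ 0.0724  0.0374 -0.0322] 18.09
[-0.0713  0.0271  0.0375] 53.27
[-0.0628  0.0244  0.1344] 52.77
[ 0.0488 -0.0217 -0.063 ] 55.93
[ 0.0656 -0.0662  0.0016] 79.75
[ 0.0228 -0.0565 -0.0091] 141.19
[ 0.0247 -0.0447 -0.0094] 82.2
[0.0499 0.0335 0.0003] 99.09
[-0.15    0.0667 -0.0601] 100.89
```

```bash
cat > fk2.py <<'E'
from fk import data
import numpy as np, itertools
from scipy.spatial.transform import Rotation as Rot
from scipy.optimize import least_squares
def chain(q,s):
    return Rot.from_euler('ZYZYZYZ',np.array(q)*s,degrees=True) if False else [Rot.from_euler('zyzyzyz'[i],q[i]*s[i],degrees=True) for i in range(7)]
D=[(np.array(q),Rot.from_matrix(Rot.from_matrix(np.array(R)).as_matrix())) for q,x,R in data]
out=[]
for s in itertools.product([1,-1],repeat=7):
    if s[1]!=1: continue
    Ms=[np.prod(chain(q,s)) if 0 else chain(q,s) for q,_ in D]
    T=[]
    for c in Ms:
        r=c[0]
        for k in c[1:]: r=r*k
        T.append(r)
    def res(p):
        B=Rot.from_rotvec(p[:3]);E=Rot.from_rotvec(p[3:])
        return np.concatenate([((B*t*E).inv()*R).as_rotvec() for t,(q,R) in zip(T,D)])
    b=min((least_squares(res,np.r_[0,0,a,0,0,e]) for a in(0,2,-2) for e in(0,1.6,3.1,-1.6)),key=lambda z:z.cost)
    out.append((b.cost,s,b.x))
out.sort(key=lambda t:t[0])
for o in out[:4]: print(round(o[0],5),o[1],np.degrees(o[2]).round(1))
E
python3 fk2.py
```

```text
1e-05 (-1, 1, -1, 1, -1, 1, -1) [  0.   -0.   -0.2  -0.   -0.  179.9]
1e-05 (1, 1, 1, 1, 1, 1, 1) [  0.2 180.    0.  180.    0.2   0. ]
1.13146 (-1, 1, -1, -1, -1, -1, -1) [ 42.1  -9.  197.5   4.6   3.3  23.5]
1.13146 (1, 1, 1, -1, 1, -1, 1) [-168.   -33.6   35.8  -36.  -172.9    7.1]
```

```bash
cat > fk3.py <<'E'
from fk import data
import numpy as np
from scipy.spatial.transform import Rotation as Rot
from scipy.optimize import least_squares
S=np.array([-1,1,-1,1,-1,1,-1])
def fk(q,p):
    q=np.radians(np.asarray(q,float))*S
    r=[Rot.from_euler('zyzyzyz'[i],q[i]).as_matrix() for i in range(7)]
    R=r[0]; x=R@[p[0],0,p[1]]; R=R@r[1]@r[2]; x=x+R@[p[2],0,p[3]]
    R=R@r[3]; x=x+R@[p[4],0,0]; R=R@r[4]; x=x+R@[0,0,p[5]]
    R=R@r[5]; x=x+R@[p[6],0,p[7]]; R=R@r[6]
    return x,R@np.diag([-1.,-1,1])
if __name__=="__main__":
    f=lambda p:np.concatenate([fk(q,p)[0]-x for q,x,R in data])
    s=least_squares(f,[0,.3,0,.4,0,.4,0,.3]); print(s.x.round(4),np.abs(s.fun).max()); np.save("p3.npy",s.x)
E
python3 fk3.py
```

```text
[-0.0474  0.3626 -0.0608  0.5705  0.002   0.4496 -0.1092  0.4745] 0.05286674952182674
```

```bash
cat > fk3.py <<'E'
from fk import data
import numpy as np
from scipy.spatial.transform import Rotation as Rot
from scipy.optimize import least_squares
S=np.array([-1,1,-1,1,-1,1,-1])
def fk(q,p):
    q=np.radians(np.asarray(q,float))*S
    r=[Rot.from_euler('zyzyzyz'[i],q[i]).as_matrix() for i in range(7)]
    R=r[0]; x=np.array([0,0,p[0]])+R@[p[1],p[2],0]; R=R@r[1]@r[2]; x=x+R@[p[3],p[4],p[5]]
    R=R@r[3]@r[4]; x=x+R@[p[6],p[7],p[8]]
    R=R@r[5]@r[6]; x=x+R@[p[9],p[10],p[11]]
    return x,R@np.diag([-1.,-1,1])
if __name__=="__main__":
    f=lambda p:np.concatenate([fk(q,p)[0]-x for q,x,R in data]+[1e-3*p])
    s=least_squares(f,[.3]+[0,0]+[0,0,.4]+[0,0,.4]+[0,0,.3]); print(s.x.round(4),np.abs(s.fun[:27]).reshape(-1,3).round(3)); np.save("p3.npy",s.x)
    g=[0.0]
E
python3 fk3.py
```

```text
[ 2.870e-01  2.000e-04 -3.070e-02  3.000e-04 -3.150e-02  5.416e-01
  1.000e-04 -4.000e-04  4.720e-01  0.000e+00  1.000e-04  3.355e-01] [[0.    0.    0.   ]
 [0.    0.    0.   ]
 [0.    0.    0.   ]
 [0.    0.    0.   ]
 [0.    0.    0.   ]
 [0.    0.    0.   ]
 [0.    0.    0.   ]
 [0.    0.    0.   ]
 [0.001 0.    0.   ]]
```

```bash
cat > sim.py <<'E'
from fk3 import fk
import numpy as np
from scipy.spatial.transform import Rotation as Rot
P=np.load("p3.npy")
LO=np.array([-169.35,-19.33,-80.79,13.8,-78.32,9.67,-169.56]);HI=np.array([169.35,120.38,83.38,139.57,258.32,109.79,169.56])
def err(q,x,R):
    a,B=fk(q,P); return np.r_[x-a,Rot.from_matrix(R@B.T).as_rotvec()*1.0]
def jac(q):
    a,B=fk(q,P);J=np.zeros((6,7));e=.01
    for i in range(7):
        d=q.copy();d[i]+=e;b,C=fk(d,P);J[:,i]=np.r_[b-a,Rot.from_matrix(C@B.T).as_rotvec()]/np.radians(e)
    return J
def step(q,x,R,lam=.02,rest=None,k=0,n=8):
    for _ in range(n):
        J=jac(q);e=err(q,x,R)
        if k: 
            Ji=J.T@np.linalg.inv(J@J.T+lam**2*np.eye(6)); dq=Ji@e+(np.eye(7)-Ji@J)@(k*np.radians(rest-q))
        else: dq=J.T@np.linalg.solve(J@J.T+lam**2*np.eye(6),e)
        q=np.clip(q+np.degrees(dq),LO+.1,HI-.1)
    return q
def run(q,rows,**kw):
    x,R=fk(q,P)
    for m in rows:
        x1=x+R@np.array(m[:3])/1e3; R1=R@Rot.from_rotvec(m[3:],degrees=True).as_matrix()
        q=step(q,x1,R1,**kw); x,R=fk(q,P) if np.linalg.norm(err(q,x1,R1))>.003 else (x1,R1)
    return q
if __name__=="__main__":
    q=np.array([-41,4.7,18.8,132.8,4.8,35,-122.6])
    for kw in (dict(),dict(rest=(LO+HI)/2,k=.05),dict(rest=np.array([59.41,27.33,1.283,89.118,-0.659,63.558,-4.761]),k=.02),dict(rest=np.zeros(7),k=.02)):
        print(kw.get('k'))
        a=run(q,[[0,0,-5,0,0,4.5]]*10+[[0,0,0,0,0,4.5]]*10,**kw);print(a.round(1), "rec -91.1 3.8 82.5 130.1 -7.4 42.4 -169.5")
        b=run(np.array([-91.1,3.8,82.5,130.1,-7.4,42.4,-169.5]),[[0,0,0,0,0,-6.8]]*10,**kw);print(b.round(1),"rec -81.6 1.5 70.7 130 -3.5 42.4 -106")
        c=run(np.array([-81.6,1.5,70.7,130,-3.5,42.4,-106]),[[0,0,0,-.04,.33,-7]]*13+[[0,y,0,0,0,0] for y in(5,10,15,20,20,20,14)],**kw);print(c.round(1),"rec -73.5 -9.1 68.9 132.7 15 42.8 -21.6")
        g=run(np.array([-2.4,22.5,23.9,125.5,-29.3,27.9,-38.5]),[[0,.5,3.75,-1.25,0,0]]*8,**kw);print(g.round(1),"rec -7.5 29.9 28.2 120.2 -24 35.4 -45.5")
E
python3 sim.py
```

```text
None
[ -37.1   -0.9   13.4  130.1    6.8   43.3 -169.5] rec -91.1 3.8 82.5 130.1 -7.4 42.4 -169.5
[ -82.8    1.3   71.9  130.    -3.3   42.3 -106.5] rec -81.6 1.5 70.7 130 -3.5 42.4 -106
[-73.6  -8.7  68.8 132.6  14.6  42.7 -21.1] rec -73.5 -9.1 68.9 132.7 15 42.8 -21.6
[ -7.6  30.   28.3 120.  -23.9  35.6 -45.7] rec -7.5 29.9 28.2 120.2 -24 35.4 -45.5
0.05
[ -10.2    0.6  -13.2  128.5    6.5   43.4 -169.5] rec -91.1 3.8 82.5 130.1 -7.4 42.4 -169.5
[-8.300e+00  3.400e+00 -6.700e+00  1.268e+02 -1.000e-01  4.250e+01
 -1.127e+02] rec -81.6 1.5 70.7 130 -3.5 42.4 -106
[  3.    1.1  -5.9 129.5   2.4  40.7 -11.2] rec -73.5 -9.1 68.9 132.7 15 42.8 -21.6
[ 16.9  27.1  -2.7 118.4   2.3  34.7 -70.4] rec -7.5 29.9 28.2 120.2 -24 35.4 -45.5
0.02
[   8.4    1.6  -31.8  127.6    7.5   43.6 -169.5] rec -91.1 3.8 82.5 130.1 -7.4 42.4 -169.5
[-6.300e+00  3.500e+00 -8.800e+00  1.267e+02  1.000e-01  4.250e+01
 -1.129e+02] rec -81.6 1.5 70.7 130 -3.5 42.4 -106
[ 24.7   2.5 -27.7 128.2   4.   40.9 -12.4] rec -73.5 -9.1 68.9 132.7 15 42.8 -21.6
[  4.8  27.6  12.4 119.2 -10.1  34.3 -58.8] rec -7.5 29.9 28.2 120.2 -24 35.4 -45.5
0.02
[ -12.     0.4  -11.6  128.6    6.5   43.4 -169.5] rec -91.1 3.8 82.5 130.1 -7.4 42.4 -169.5
[ -27.8    2.4   13.5  128.    -1.6   42.4 -111. ] rec -81.6 1.5 70.7 130 -3.5 42.4 -106
[ -1.4   0.9  -1.4 129.7   2.3  40.6 -11. ] rec -73.5 -9.1 68.9 132.7 15 42.8 -21.6
[ -2.   28.6  21.1 119.7 -17.5  34.8 -51.8] rec -7.5 29.9 28.2 120.2 -24 35.4 -45.5
```

```bash
cat > sim2.py <<'E'
from sim import *
def step(q,x,R,lam=.02,n=10):
    for _ in range(n):
        J=jac(q);e=err(q,x,R);act=np.ones(7,bool)
        for _ in range(7):
            Ja=J[:,act];dq=np.zeros(7);dq[act]=np.degrees(Ja.T@np.linalg.solve(Ja@Ja.T+lam**2*np.eye(6),e))
            bad=act&((q+dq<LO)|(q+dq>HI))
            if not bad.any(): break
            act&=~bad
        q=np.clip(q+dq,LO,HI)
    return q
def run(q,rows,verbose=0):
    x,R=fk(q,P)
    for m in rows:
        x1=x+R@np.array(m[:3])/1e3; R1=R@Rot.from_rotvec(m[3:],degrees=True).as_matrix()
        q=step(q,x1,R1); x,R=fk(q,P) if np.linalg.norm(err(q,x1,R1))>.003 else (x1,R1)
    return q
if __name__=="__main__":
    q=np.array([-41,4.7,18.8,132.8,4.8,35,-122.6])
    print(run(q,[[0,0,-5,0,0,4.5]]*10+[[0,0,0,0,0,4.5]]*10).round(1),"rec -91.1 3.8 82.5 130.1 -7.4 42.4 -169.5")
    q=np.array([-94,-19.3,83.3,123.5,29.7,50,-32.9])
    # retreat
    q=run(q,[[-12,0,5,0,0,0]]*6); print("retreat",q.round(1),fk(q,P)[0].round(3))
    for k in range(8):
        q=run(q,[[0,0,0,0,0,-7]]*10); print(k,q.round(1),fk(q,P)[0].round(3))
E
python3 sim2.py
```

```text
[ -85.1   20.    82.8  129.8  -29.    42.9 -169.3] rec -91.1 3.8 82.5 130.1 -7.4 42.4 -169.5
retreat [-84.4 -17.8  74.2 133.5  30.5  43.  -36.4] [ 0.439 -0.049  0.185]
0 [-84.6 -18.   74.2 133.5  30.7  43.1  33.3] [ 0.439 -0.049  0.185]
1 [-84.7 -18.2  74.2 133.5  31.   43.3 103. ] [ 0.439 -0.049  0.185]
2 [-89.3 -18.4  75.1 135.1  34.5  42.5 165.8] [ 0.435 -0.029  0.174]
3 [-147.2  -18.4   78.6  138.5   48.6   57.5  165.8] [0.324 0.226 0.163]
4 [-161.3  -18.4    5.   138.5    8.6   87.2  165.8] [-0.036  0.138  0.267]
5 [-138.4   21.5  -80.5  136.6    2.7   64.4  165.8] [-0.133 -0.101  0.152]
6 [-167.7   75.1  -80.5  138.7   56.2   61.7  165.8] [-0.089 -0.2   -0.034]
7 [-167.7  113.7  -80.5  138.7   89.1   87.   165.8] [-0.039 -0.222 -0.161]
```

```bash
cat > plan.py <<'E'
from sim2 import *
def cost(q): 
    return abs(q[2])+max(0,15-q[1])*2+.3*abs(q[4])
def world(q,dx,yaw,n):
    """translate by dx (world) and yaw about world z by 'yaw' deg over n steps"""
    x,R=fk(q,P); mm=0
    for i in range(1,n+1):
        X=x+np.array(dx)*i/n; RRw=Rot.from_euler('z',yaw*i/n,degrees=True).as_matrix()@R
        q=step(q,X,RRw,n=3)
        if np.any(q<LO+1) or np.any(q>HI-1): mm+=1
    a,_=fk(q,P)
    return q, np.linalg.norm(a-(x+dx))<.003, mm
def acts(q):
    x,_=fk(q,P);r=np.hypot(x[0],x[1]);az=np.arctan2(x[1],x[0])
    for d in(-15,15):
        for rot in(0,1):
            a=az+np.radians(d); yield ("az%+d%s"%(d,"r" if rot else ""),[r*np.cos(a)-x[0],r*np.sin(a)-x[1],0],d*rot)
    for d in(-.06,.06): yield("r%+.2f"%d,[d*np.cos(az),d*np.sin(az),0],0)
    for d in(-.08,.08): yield("z%+.2f"%d,[0,0,d],0)
    for d in(-25,25): yield("yaw%+d"%d,[0,0,0],d)
if __name__=="__main__":
    import heapq
    q=np.array([-94,-19.2,83.2,123.5,29.7,50,-32.9])
    beam=[(cost(q),q,[])];best=beam[0]
    for depth in range(14):
        nxt=[]
        for c,q,h in beam:
            for name,dx,yw in acts(q):
                x,_=fk(q,P);X=x+dx
                if X[2]<.19 or X[2]>.55 or not -1.0<np.arctan2(X[1],X[0])<1.1 or X[0]<.2: continue
                if np.hypot(X[0]-.52,X[1]-.27)<.17 and X[2]<.5: continue
                w,ok,mm=world(q,dx,yw,3)
                if not ok or (mm and depth>2): continue
                nxt.append((cost(w),w,h+[name]))
        nxt.sort(key=lambda t:t[0]); 
        # diversify
        beam=[];seen=set()
        for t in nxt:
            k=tuple((t[1]/12).round())
            if k in seen: continue
            seen.add(k);beam.append(t)
            if len(beam)>=14: break
        if not beam: break
        if beam[0][0]<best[0]: best=beam[0]
        print(depth,round(beam[0][0],1),beam[0][1].round(0),fk(beam[0][1],P)[0].round(2),beam[0][2])
E
time timeout 560 python3 plan.py
```

```text
0 139.0 [-76. -19.  63. 130.  27.  50. -34.] [ 0.44 -0.05  0.23] ['r-0.06']
1 114.7 [-82. -11.  57. 129.  21.  48. -44.] [0.44 0.07 0.23] ['r-0.06', 'az+15']
2 79.3 [-65.  13.  72. 110.  -8.  55. -22.] [ 0.56 -0.06  0.31] ['z+0.08', 'yaw-25', 'r+0.06']
3 66.9 [-55.  18.  62. 115. -15.  46. -17.] [ 0.56 -0.06  0.23] ['r-0.06', 'yaw-25', 'r+0.06', 'r+0.06']
4 53.7 [-64.  16.  52. 114.  -5.  47. -42.] [0.56 0.09 0.23] ['r-0.06', 'yaw-25', 'az+15', 'r+0.06', 'r+0.06']
5 45.5 [-76.  -4.   2. 129.  15.  54. -89.] [0.23 0.31 0.23] ['r-0.06', 'r-0.06', 'az+15', 'az+15', 'az+15', 'az+15']
6 34.2 [-29.   4.  11. 121.   6.  44. -29.] [0.5  0.08 0.23] ['r-0.06', 'r-0.06', 'r-0.06', 'r+0.06', 'az+15', 'r+0.06', 'r+0.06']
7 22.0 [-28.  10.  11. 114.   4.  45. -26.] [0.56 0.09 0.23] ['r-0.06', 'r-0.06', 'r-0.06', 'r+0.06', 'az+15', 'r+0.06', 'r+0.06', 'r+0.06']
8 12.1 [-26.  16.  12. 106.   2.  46. -23.] [0.62 0.09 0.23] ['r-0.06', 'r-0.06', 'r-0.06', 'r+0.06', 'az+15', 'r+0.06', 'r+0.06', 'r+0.06', 'r+0.06']
9 5.9 [-18.  16.   5. 106.  -4.  46.   8.] [0.62 0.09 0.23] ['r-0.06', 'r-0.06', 'r-0.06',
[... 156 characters left out ...]
.06', 'r+0.06', 'yaw-25', 'az+15', 'r+0.06', 'r+0.06', 'r+0.06', 'yaw+25', 'r+0.06']
11 0.9 [-14.  16.   0. 106.  -2.  46.   6.] [0.62 0.09 0.23] ['r-0.06', 'r-0.06', 'r-0.06', 'r+0.06', 'yaw-25', 'r+0.06', 'r+0.06', 'r+0.06', 'r+0.06', 'yaw+25', 'yaw+25', 'az+15']
12 1.4 [-14.  22.   1.  98.  -2.  48.   7.] [0.68 0.1  0.23] ['r-0.06', 'r-0.06', 'r-0.06', 'r+0.06', 'yaw-25', 'r+0.06', 'r+0.06', 'r+0.06', 'r+0.06', 'yaw+25', 'yaw+25', 'az+15', 'r+0.06']
13 0.9 [-14.  16.   0. 106.  -2.  46.   6.] [0.62 0.09 0.23] ['r-0.06', 'r-0.06', 'r-0.06', 'r+0.06', 'yaw-25', 'r+0.06', 'r+0.06', 'r+0.06', 'r+0.06', 'yaw+25', 'yaw+25', 'az+15', 'r+0.06', 'r-0.06']
real	0m26.854s
user	0m27.210s
sys	0m0.116s
```

Emit:
send_rows:
  moves: [-6,0,-1.3,0,0,0,-6,0,-1.3,0,0,0,-6,0,-1.3,0,0,0,-6,0,-1.3,0,0,0,-6,0,-1.3,0,0,0,-6,0,-1.3,0,0,0,-6,0,-1.3,0,0,0,-6,0,-1.3,0,0,0,-6,0,-1.3,0,0,0,-6,0,-1.3,0,0,0]

```text
time: 93.0
tcp_pos: [0.4399, -0.0501, 0.2288]
ee_rot: [[0.971, -0.108, 0.213], [-0.105, -0.994, -0.023], [0.214, -0.0, -0.977]]
wrist_force: [-0.4, -0.2, -0.4]
gripper_width: 0.498
```

Run:
```python
from h import *
print(telemetry.get_obs()["joints"].round(1)); todo(rt(-.078,-.1345,.13),RL2)
```

```text
[-75.2 -18.7  62.8 130.   27.1  49.7 -34.2]
t 93.0 pos [ 0.4399 -0.0501  0.2288] F [-0.4 -0.2 -0.4] g 0.498
turn(now) [-0.06 -3.34  0.28] | shift in now-frame [130.7   4.3  89.3] | shift after turn [135.7   3.5  81.6]
```

Run:
```python
from plan import *
from h import telemetry
q0=telemetry.get_obs()["joints"]
for seq in (['r','r','R','R','R','R'],['r','r','R','R','R','R','R'],['r','r','y','R','R','R','R']):
    q=q0.copy();print()
    for s in seq:
        x,_=fk(q,P);az=np.arctan2(x[1],x[0]);d={'r':-.06,'R':.06}.get(s,0)
        q,ok,mm=world(q,[d*np.cos(az),d*np.sin(az),0],-25 if s=='y' else 0,6)
        print(s,ok,mm,q.round(0),fk(q,P)[0].round(3))
```

```text
r True 6 [-55. -19.  41. 135.  22.  50. -33.] [ 0.38  -0.043  0.229]
r True 6 [-24. -19.  12. 139.  11.  48. -24.] [ 0.321 -0.036  0.229]
R True 1 [-25. -11.  17. 134.   9.  45. -19.] [ 0.381 -0.043  0.229]
R True 0 [-25.  -4.  21. 128.   5.  43. -13.] [ 0.44  -0.05   0.229]
R True 0 [-24.   3.  23. 122.   0.  43.  -7.] [ 0.5   -0.057  0.229]
R True 0 [-22.  10.  24. 115.  -4.  43.  -2.] [ 0.559 -0.064  0.229]

r True 6 [-55. -19.  41. 135.  22.  50. -33.] [ 0.38  -0.043  0.229]
r True 6 [-24. -19.  12. 139.  11.  48. -24.] [ 0.321 -0.036  0.229]
R True 1 [-25. -11.  17. 134.   9.  45. -19.] [ 0.381 -0.043  0.229]
R True 0 [-25.  -4.  21. 128.   5.  43. -13.] [ 0.44  -0.05   0.229]
R True 0 [-24.   3.  23. 122.   0.  43.  -7.] [ 0.5   -0.057  0.229]
R True 0 [-22.  10.  24. 115.  -4.  43.  -2.] [ 0.559 -0.064  0.229]
R True 0 [-19.  16.  24. 108.  -8.  45.   2.] [ 0.619 -0.07   0.229]

r True 6 [-55. -19.  41. 135.  22.  50. -33.] [ 0.38  -0.043  0.229]
r True 6 [-24. -19.  12. 139.  11.  48. -24.] [ 0.321 -0.036  0.229]
y True 4 [-17. -16.   3. 138.  13.  50. -53.] [ 0.321 -0.036  0.229]
R True 0 [-17.  -9.   6. 133.  13.  47. -50.] [ 0.381 -0.043  0.229]
R True 0 [-16.  -2.   9. 127.  11.  46. -46.] [ 0.44  -0.05   0.229]
R True 0 [-15.   5.  10. 121.   9.  45. -42.] [ 0.5   -0.057  0.229]
R True 0 [-14.  11.  11. 114.   7.  46. -39.] [ 0.559 -0.064  0.229]
```

```bash
cat > plan2.py <<'E'
from plan import *
from h import telemetry
q=telemetry.get_obs()["joints"]
def world2(q,dx,yaw,n):
    x,R=fk(q,P); mg=99
    for i in range(1,n+1):
        X=x+np.array(dx)*i/n; RRw=Rot.from_euler('z',yaw*i/n,degrees=True).as_matrix()@R
        q=step(q,X,RRw,n=3); mg=min(mg,np.min(np.r_[q-LO,HI-q]))
    return q,np.linalg.norm(fk(q,P)[0]-(x+dx))<.003,mg
def more(q):
    yield from acts(q)
    x,_=fk(q,P)
    yield "zz",[0,0,.15],0
beam=[(cost(q),q,[],.6)]
for depth in range(10):
    nxt=[]
    for c,q,h,m in beam:
        for name,dx,yw in more(q):
            x,_=fk(q,P);X=x+dx
            if X[2]<.19 or X[2]>.6 or not -1.0<np.arctan2(X[1],X[0])<1.3 or X[0]<.12: continue
            if np.hypot(X[0]-.52,X[1]-.27)<.17 and X[2]<.5: continue
            w,ok,mg=world2(q,dx,yw,3)
            if not ok or mg<min(1.5,m+.3): continue
            nxt.append((cost(w),w,h+[name],mg))
    nxt.sort(key=lambda t:t[0]);beam=[];seen=set()
    for t in nxt:
        k=tuple((t[1]/12).round())
        if k in seen: continue
        seen.add(k);beam.append(t)
        if len(beam)>=20: break
    if not beam: break
    t=beam[0];print(depth,round(t[0],1),t[1].round(0),fk(t[1],P)[0].round(2),t[2])
E
timeout 560 python3 plan2.py
```

```text
0 107.3 [-50. -18.  37. 116.  16.  68. -25.] [ 0.44 -0.05  0.38] ['zz']
1 86.5 [-70.   8.  73. 123.  -3.  44. -28.] [ 0.5  -0.06  0.23] ['yaw-25', 'r+0.06']
2 66.6 [-55.  18.  62. 116. -14.  45. -17.] [ 0.56 -0.06  0.23] ['yaw-25', 'r+0.06', 'r+0.06']
3 53.3 [-63.  16.  52. 114.  -5.  47. -42.] [0.56 0.08 0.23] ['yaw-25', 'az+15', 'r+0.06', 'r+0.06']
4 48.2 [-49.  10.  38.  96.  -3.  64. -17.] [0.62 0.09 0.38] ['zz', 'az+15', 'r+0.06', 'r+0.06', 'r+0.06']
5 36.7 [-43.  12.  29.  94.   4.  67. -48.] [0.62 0.09 0.38] ['zz', 'yaw-25', 'az+15', 'r+0.06', 'r+0.06', 'r+0.06']
6 27.3 [-40.  14.  24.  90.   6.  73. -74.] [0.62 0.09 0.38] ['zz', 'yaw-25', 'yaw-25', 'az+15', 'r+0.06', 'r+0.06', 'r+0.06']
7 16.5 [-29.  16.  16.  87.  -0.  66. -19.] [0.68 0.1  0.38] ['az+15', 'r-0.06', 'zz', 'r+0.06', 'r+0.06', 'r+0.06', 'r+0.06', 'r+0.06']
8 9.4 [-24.  14.   4.  89.  11.  74. -79.] [0.62 0.09 0.38] ['az+15', 'r-0.06', 'zz', 'yaw-25', 'r+0.06', 'yaw-25', 'r+0.06', 'r+0.06', 'r+0.06']
9 4.5 [-19.  16.   3.  87.   4.  66. -23.] [0.68 0.1  0.38] ['az+15', 'r-0.06', 'zz', 'yaw-25', 'r+0.06', 'r+0.06', 'r+0.06', 'r+0.06', 'r+0.06', 'yaw+25']
```

```bash
cat > try.py <<'E'
from plan import *
from h import telemetry,rt,RL2
q0=telemetry.get_obs()["joints"]
def goto(q,x1,R1,n=10):
    x,R=fk(q,P);w=Rot.from_matrix(R.T@R1).as_rotvec();mg=99
    for i in range(1,n+1):
        q=step(q,x+(x1-x)*i/n,R@Rot.from_rotvec(w*i/n).as_matrix(),n=3);mg=min(mg,np.min(np.r_[q-LO,HI-q]))
    return q,mg,np.linalg.norm(fk(q,P)[0]-x1)
for h in(.12,.16,.2):
  for yw in (0,-25):
    q=q0.copy();x,R=fk(q,P);print(h,yw)
    for X,RR_ in ((x+[0,0,h],R),(x+[0,0,h],Rot.from_euler('z',yw,degrees=True).as_matrix()@R),(rt(-.078,-.1345,.13)+[-.05,0,.15],Rot.from_euler('z',yw,degrees=True).as_matrix()@RL2),(rt(-.078,-.1345,.13),RL2),(rt(-.078,-.1345,.076),RL2),(rt(-.078,-.1545,.076),RL2)):
        q,mg,e=goto(q,X,RR_);print(q.round(0),round(mg,1),round(e,4))
E
python3 try.py
```

```text
0.12 0
[-57. -19.  42. 119.  19.  65. -28.] 0.0 0.0
[-57. -19.  42. 119.  19.  65. -28.] 0.0 0.0
[-61.   6.  68. 110.  -7.  59.   3.] 1.6 0.0
[-40.  26.  53. 114. -30.  44.  22.] 15.9 0.0
[-35.  30.  47. 115. -35.  39.  26.] 24.6 0.0
[-33.  30.  47. 115. -36.  39.  29.] 24.6 0.0
0.12 -25
[-57. -19.  42. 119.  19.  65. -28.] 0.0 0.0
[-51. -14.  36. 118.  19.  66. -53.] 0.5 0.0
[-49.   5.  51. 109.   1.  60. -30.] 6.5 0.0
[-30.  21.  38. 113. -19.  42.  12.] 26.2 0.0
[-26.  26.  34. 114. -24.  37.  16.] 25.1 0.0
[-24.  26.  34. 114. -25.  37.  18.] 25.1 0.0
0.16 0
[-53. -19.  38. 115.  17.  70. -26.] 0.1 0.0
[-53. -19.  38. 115.  17.  70. -26.] 0.1 0.0
[-56.   5.  61. 110.  -5.  59.   1.] 1.7 0.0
[-38.  24.  49. 114. -27.  44.  20.] 22.5 0.0
[-33.  29.  44. 115. -33.  38.  24.] 24.7 0.0
[-31.  29.  44. 115. -33.  39.  26.] 24.7 0.0
0.16 -25
[-53. -19.  38. 115.  17.  70. -26.] 0.1 0.0
[-47. -15.  32. 114.  18.  71. -51.] 0.5 0.0
[-45.   5.  46. 109.   1.  60. -31.] 6.0 0.0
[-28.  21.  36. 113. -18.  42.  10.] 25.8 0.0
[-25.  26.  32. 114. -22.  36.  14.] 25.2 0.0
[-22.  26.  32. 114. -23.  36.  17.] 25.2 0.0
0.2 0
[-51. -19.  35. 110.  16.  74. -25.] 0.1 0.0
[-51. -19.  35. 110.  16.  74. -25.] 0.2 0.0
[-52.   5.  56. 110.  -4.  59.  -0.] 1.8 0.0
[-37.  24.  47. 114. -25.  43.  18.] 25.9 0.0
[-32.  28.  42. 115. -31.  38.  22.] 24.8 0.0
[-29.  28.  42. 115. -31.  38.  24.] 24.8 0.0
0.2 -25
[-51. -19.  35. 110.  16.  74. -25.] 0.1 0.0
[-45. -15.  29. 109.  17.  76. -50.] 0.6 0.0
[-42.   5.  43. 109.   2.  60. -31.] 5.7 0.0
[-27.  20.  33. 113. -16.  42.   9.] 25.6 0.0
[-23.  25.  30. 114. -21.  36.  13.] 25.3 0.0
[-21.  25.  30. 114. -21.  36.  15.] 25.3 0.0
```

Emit:
send_rows:
  moves: [0,0,-2,0,0,2.5,0,0,-4,0,0,2.5,0,0,-6,0,0,2.5,0,0,-8,0,0,2.5,0,0,-10,0,0,2.5,0,0,-10,0,0,2.5,0,0,-10,0,0,2.5,0,0,-10,0,0,2.5,0,0,-10,0,0,2.5,0,0,-10,0,0,2.5]

```text
time: 94.0
tcp_pos: [0.423, -0.0482, 0.3072]
ee_rot: [[0.834, -0.51, 0.212], [-0.517, -0.856, -0.023], [0.193, -0.091, -0.977]]
wrist_force: [-0.7, 1.0, 0.6]
gripper_width: 0.501
```

```bash
sed -i '/^for h in/,$d' try.py
python3 - <<'E'
exec(open('try.py').read())
from h import todo
print(q0.round(1))
A=rt(-.078,-.1345,.13)+[-.03,0,.12]
q=q0
for X,RR_ in ((A,Rot.from_euler('z',-25,degrees=True).as_matrix()@RL2),(A,RL2),(rt(-.078,-.1345,.076),RL2)):
    q,mg,e=goto(q,X,RR_);print(q.round(0),round(mg,1),round(e,4))
todo(A,Rot.from_euler('z',-25,degrees=True).as_matrix()@RL2)
E
```

```text
[-54.4 -18.6  40.8 124.4  19.   59.4 -53.3]
[-53.  12.  60. 109.  -8.  56. -22.] 3.0 0.0
[-46.  10.  53. 110. -10.  55.   5.] 24.5 0.0
[-31.  28.  41. 115. -30.  38.  21.] 24.9 0.0
t 94.0 pos [ 0.423  -0.0482  0.3072] F [-0.7  1.   0.6] g 0.501
turn(now) [-5.24 -2.16 -0.22] | shift in now-frame [118.2 -47.1  46. ] | shift after turn [120.  -50.4  37. ]
```

Emit:
send_rows:
  moves: [6,-2.5,2,-0.5,-0.2,0,12,-5,4,-0.5,-0.2,0,14,-6,4,-0.5,-0.2,0,14,-6,4,-0.5,-0.2,0,14,-6,4,-0.5,-0.2,0,14,-6,4,-0.5,-0.2,0,14,-6,4,-0.5,-0.2,0,14,-6,4,-0.5,-0.2,0,12,-5,4,-0.6,-0.3,0,6,-2,3,-0.6,-0.3,0]

```text
time: 95.0
tcp_pos: [0.5578, -0.0689, 0.294]
ee_rot: [[0.842, -0.522, 0.133], [-0.515, -0.853, -0.084], [0.158, 0.002, -0.988]]
wrist_force: [-0.3, 0.3, 0.9]
gripper_width: 0.5
```

Run:
```python
exec(open('try.py').read())
from h import todo
print(q0.round(1))
A=rt(-.078,-.1345,.13)+[-.03,0,.12]
q=q0
for X,RR_ in ((A,RL2),(rt(-.078,-.1345,.076),RL2)):
    q,mg,e=goto(q,X,RR_);print(q.round(0),round(mg,1),round(e,4))
todo(A,RL2)
```

```text
[-53.1  12.6  60.2 108.7  -8.2  57.  -21.8]
[-46.  10.  54. 110. -10.  55.   5.] 23.9 0.0
[-31.  28.  41. 115. -30.  38.  21.] 24.9 0.0
t 95.0 pos [ 0.5578 -0.0689  0.294 ] F [-0.3  0.3  0.9] g 0.5
turn(now) [  4.06  -0.03 -24.67] | shift in now-frame [-2.1  2.3  4.3] | shift after turn [-2.9  1.5  4.2]
```

The elbow is back in a good branch (j2 = 12.6°). Now I'll rotate to the latch orientation.

Emit:
send_rows:
  moves: [0,0,0,0.4,0,-2.5,0,0,0,0.4,0,-2.5,0,0,0,0.4,0,-2.5,0,0,0,0.4,0,-2.5,0,0,0,0.4,0,-2.5,0,0,0,0.4,0,-2.5,0,0,0,0.4,0,-2.5,0,0,0,0.4,0,-2.5,0,0,0,0.4,0,-2.5,0,0,0,0.4,0,-2.2]

```text
time: 96.0
tcp_pos: [0.5566, -0.069, 0.2941]
ee_rot: [[0.982, -0.111, 0.156], [-0.11, -0.994, -0.017], [0.157, -0.001, -0.988]]
wrist_force: [-0.3, -0.9, 0.5]
gripper_width: 0.502
```

Run:
```python
from h import *
print(telemetry.get_obs()["joints"].round(1))
todo(rt(-.078,-.1345,.13),RL2)
```

```text
[-46.6  10.1  54.  109.3  -9.9  56.1   4.8]
t 96.0 pos [ 0.5566 -0.069   0.2941] F [-0.3 -0.9  0.5] g 0.502
turn(now) [-0.05 -0.01  0.09] | shift in now-frame [  8.8  -2.  127.6] | shift after turn [  8.8  -2.1 127.6]
```

Emit:
send_rows:
  moves: [1,0,5,0,0,0,2,-0.5,10,0,0,0,2,-0.5,15,0,0,0,2,-0.5,18,0,0,0,2,-0.5,20,0,0,0,0,0,20,0,0,0,0,0,18,0,0,0,0,0,14,0,0,0,0,0,7,0,0,0,0,0,0,0,0,0]

```text
time: 97.0
tcp_pos: [0.5848, -0.0699, 0.1694]
ee_rot: [[0.981, -0.115, 0.154], [-0.114, -0.993, -0.016], [0.155, -0.002, -0.988]]
wrist_force: [0.2, -0.1, 0.8]
gripper_width: 0.5
```

Run:
```python
from h import *
p,d=snap("scene","53",(200,100,320,220),5)
p,d=snap("top","53",(200,130,340,250),5)
print(telemetry.get_obs()["joints"].round(1))
todo(rt(-.078,-.1345,.076),RL2)
```

```text
[-35.7  23.1  45.9 113.5 -24.5  43.2  16.9]
t 97.1 pos [ 0.5854 -0.0701  0.1709] F [0.3 0.1 0.3] g 0.5
turn(now) [-0.14 -0.04 -0.14] | shift in now-frame [-0.3  0.2 55.4] | shift after turn [-0.3  0.1 55.4]
```

View pics/scene53.png

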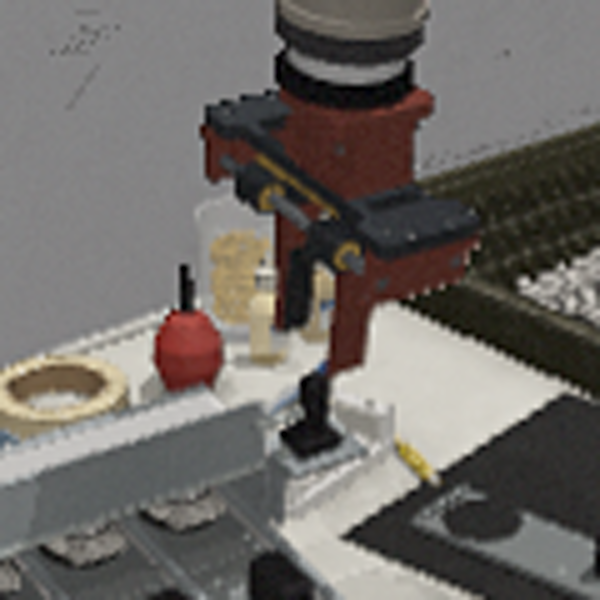

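View pics/top53.png

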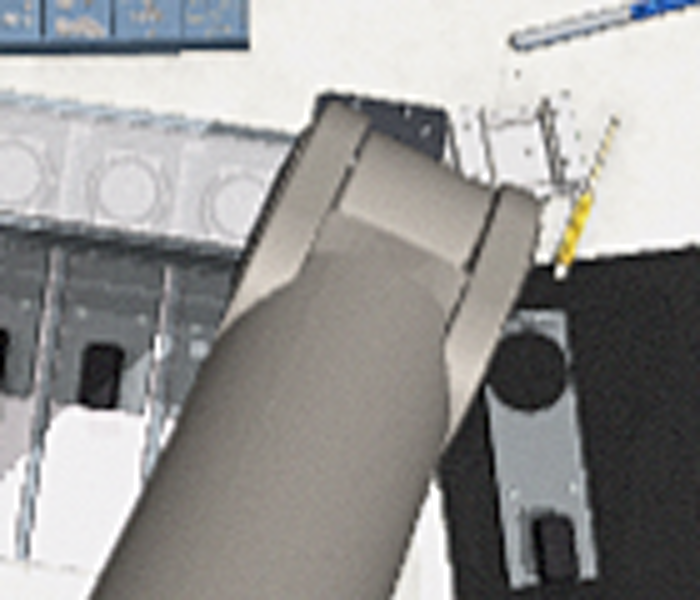

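Emit:
send_rows:
  moves: [0,0,3,0,0,0,0,0,5,0,0,0,0,0,6,0,0,0,0,0,6,0,0,0,0,0,6,0,0,0,0,0,6,0,0,0,0,0,4,0,0,0,0,0,2,0,0,0,0,0,0,0,0,0,0,0,0,0,0,0]

```text
time: 98.1
tcp_pos: [0.5911, -0.0705, 0.1331]
ee_rot: [[0.981, -0.115, 0.156], [-0.114, -0.993, -0.015], [0.157, -0.003, -0.988]]
wrist_force: [0.7, 0.6, 0.1]
gripper_width: 0.501
```

Run:
```python
from h import *
p,d=snap("scene","54",(210,130,310,210),7)
todo(rt(-.078,-.1345,.076),RL2)
```

```text
t 98.15 pos [ 0.5912 -0.0705  0.1332] F [-0.3 -0.8  1.2] g 0.499
turn(now) [-0.15 -0.03 -0.13] | shift in now-frame [-0.1  0.3 17.3] | shift after turn [-0.1  0.3 17.3]
```

View pics/scene54.png

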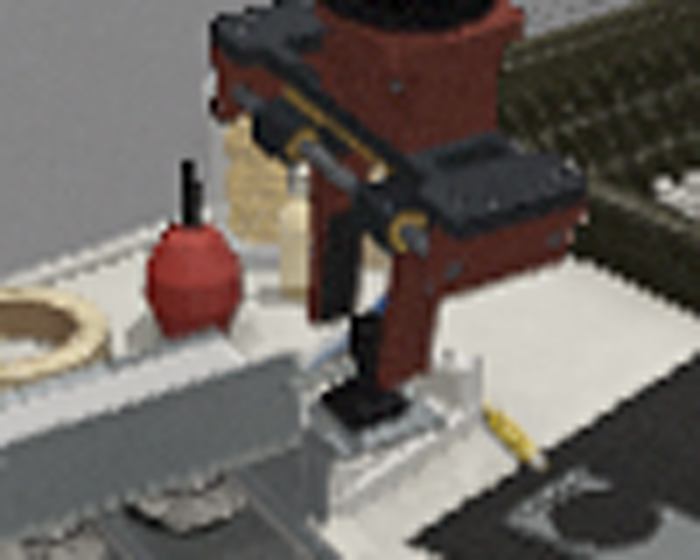

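Emit:
send_rows:
  moves: [0,0,3,0,0,0,0,0,4,0,0,0,0,0,4,0,0,0,0,0,3,0,0,0,0,0,0,0,0,0,0,0,0,0,0,0,0,0,0,0,0,0,0,0,0,0,0,0,0,0,0,0,0,0,0,0,0,0,0,0]

```text
time: 99.15
tcp_pos: [0.5933, -0.0706, 0.1192]
ee_rot: [[0.981, -0.114, 0.156], [-0.113, -0.993, -0.015], [0.157, -0.003, -0.988]]
wrist_force: [-0.3, -0.4, -0.3]
gripper_width: 0.496
```

Emit:
send_rows:
  moves: [0,0,0,0,0,0,0,0,0,0,0,0,0,0,0,0,0,0,0,0,0,0,0,0,0,0,0,0,0,0,0,0,0,0,0,0,0,0,0,0,0,0,0,0,0,0,0,0,0,0,0,0,0,0,0,0,0,0,0,0]
  fingers: -1

```text
time: 100.15
tcp_pos: [0.5948, -0.0708, 0.1197]
ee_rot: [[0.981, -0.114, 0.159], [-0.113, -0.993, -0.016], [0.16, -0.002, -0.987]]
wrist_force: [5.5, -1.4, -3.8]
gripper_width: 0.156
```

Run:
```python
from h import *
p,d=snap("scene","55",(210,130,310,210),7)
p,d=snap("top","55",(130,120,340,290),3.5)
todo(rt(-.078,-.1345,.076),RL2)
```

```text
t 100.25 pos [ 0.5948 -0.0708  0.1197] F [ 5.9 -1.2 -3.5] g 0.16
turn(now) [-0.11 -0.19 -0.11] | shift in now-frame [-1.6  0.4  3.3] | shift after turn [-1.6  0.4  3.3]
```

View pics/scene55.png

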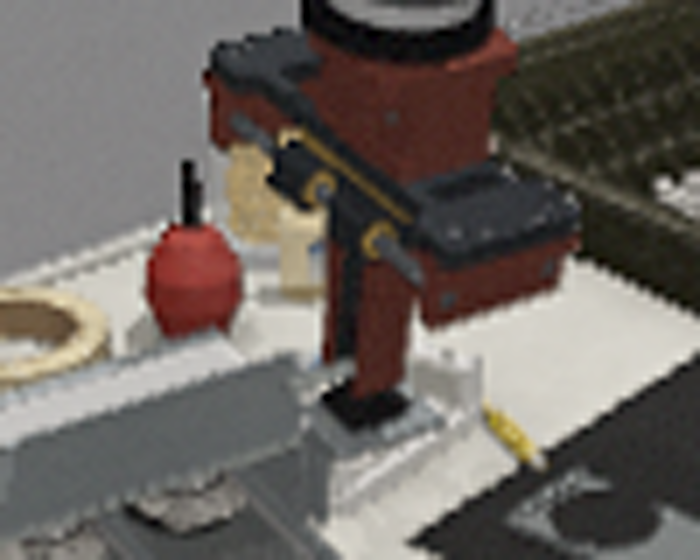

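Emit:
send_rows:
  moves: [0,1,0,0,0,0,0,2,0,0,0,0,0,2,0,0,0,0,0,2,0,0,0,0,0,2,0,0,0,0,0,2,0,0,0,0,0,2,0,0,0,0,0,2,0,0,0,0,0,1,0,0,0,0,0,0,0,0,0,0]

```text
time: 101.25
tcp_pos: [0.5932, -0.0854, 0.1196]
ee_rot: [[0.981, -0.113, 0.159], [-0.113, -0.994, -0.014], [0.159, -0.004, -0.987]]
wrist_force: [5.9, 2.1, -1.7]
gripper_width: 0.157
```

Run:
```python
from h import *
p,d=snap("scene","56",(170,130,310,240),5)
todo(rt(-.078,-.1345,.076),RL2)
```

```text
t 101.3 pos [ 0.5932 -0.0853  0.1197] F [ 4.6  1.  -2. ] g 0.157
turn(now) [-0.22 -0.17 -0.07] | shift in now-frame [ -1.6 -14.2   3.4] | shift after turn [ -1.6 -14.2   3.4]
```

View pics/scene56.png

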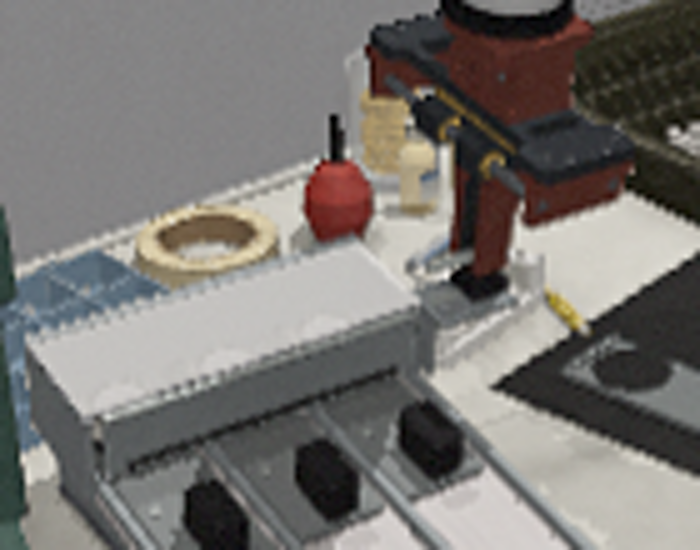

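Emit:
send_rows:
  moves: [0,0,0,0,0,0,0,0,0,0,0,0,0,0,0,0,0,0,0,0,0,0,0,0,0,0,-2,0,0,0,0,0,-8,0,0,0,0,0,-14,0,0,0,0,0,-20,0,0,0,0,0,-25,0,0,0,0,0,-20,0,0,0]
  fingers: 0

```text
time: 102.3
tcp_pos: [0.5776, -0.0856, 0.2093]
ee_rot: [[0.981, -0.115, 0.157], [-0.114, -0.993, -0.015], [0.158, -0.003, -0.987]]
wrist_force: [-0.4, -0.1, 0.4]
gripper_width: 0.496
```

Emit:
send_rows:
  moves: [-4,6,-5,0,0,0,-8,12,-5,0,0,0,-12,16,0,0,0,0,-14,18,0,0,0,0,-14,18,0,0,0,0,-14,18,0,0,0,0,-12,14,0,0,0,0,-8,8,0,0,0,0,0,0,0,0,0,0,0,0,0,0,0,0]

```text
time: 103.3
tcp_pos: [0.4793, -0.1843, 0.2031]
ee_rot: [[0.981, -0.114, 0.156], [-0.113, -0.993, -0.015], [0.157, -0.003, -0.988]]
wrist_force: [0.8, -0.4, 0.4]
gripper_width: 0.503
```

Run:
```python
from h import *
p,d=snap("scene","57",(150,110,350,290),3.9)
p,d=snap("top","57",(120,120,330,270),3.8)
print(telemetry.get_obs()["joints"].round(1))
todo(rt(-.078,-.1345,.076),RL2)
```

```text
[-30.5  11.7  52.5 121.  -16.7  44.2  25.4]
t 103.4 pos [ 0.4798 -0.1838  0.2032] F [ 0.3  0.3 -1. ] g 0.497
turn(now) [-0.15 -0.02 -0.03] | shift in now-frame [  85.6 -124.7  102.1] | shift after turn [  85.7 -124.9  101.7]
```

View pics/scene57.png

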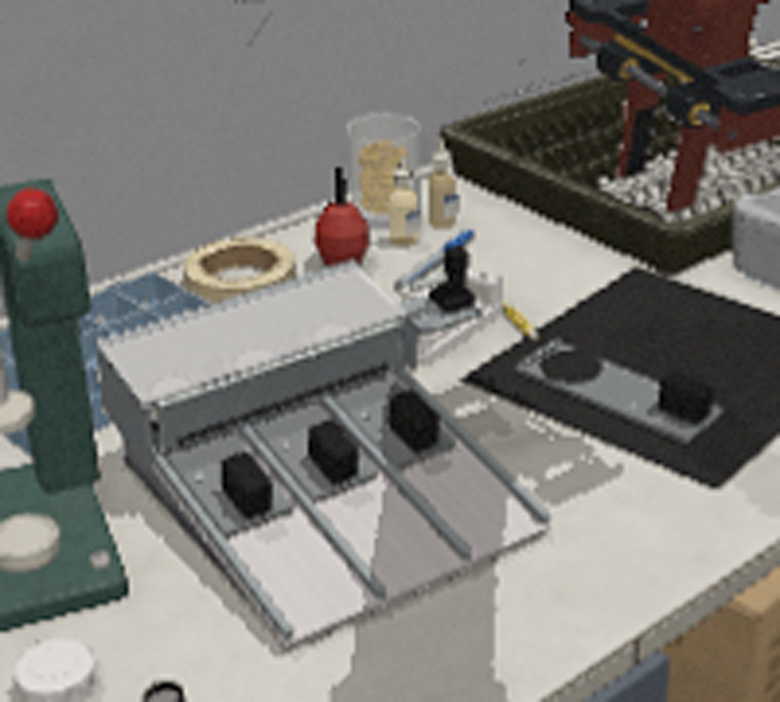

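View pics/top57.png

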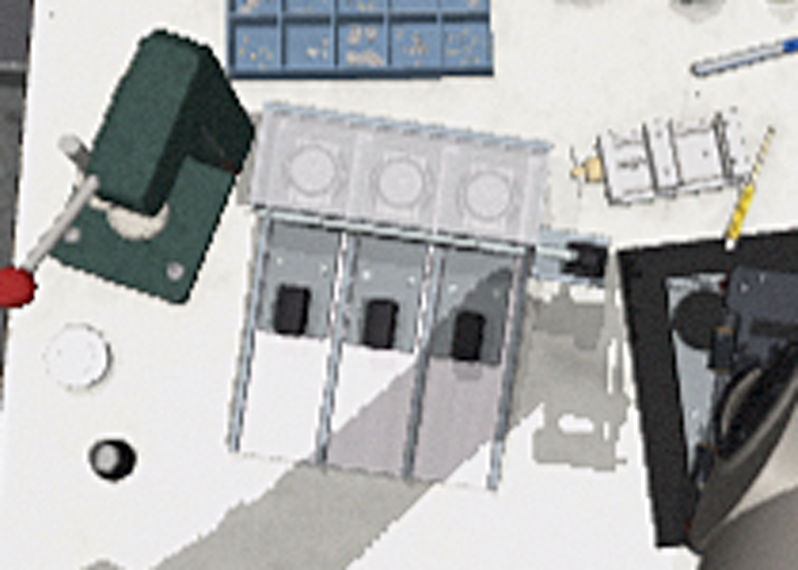

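Run:
```python
from h import *
Rm,o=ramp();p=np.load("top57.npz")['p'];g=cv2.cvtColor(p,cv2.COLOR_RGB2GRAY).astype(float)
# profile along lane, beside the handle, on plane z=8mm of ramp: find base->deck brightness jump
for y in(.07,0,-.07):
  out=[]
  for dy in(-.02,-.018,.018,.02):
    xs=np.arange(-.2,-.155,.0005)
    uv=proj("top",np.c_[xs,np.full(len(xs),y+dy),np.full(len(xs),.008)]@Rm.T+o).astype(np.float32)
    v=cv2.remap(g.astype(np.float32),uv[:,0].reshape(1,-1),uv[:,1].reshape(1,-1),cv2.INTER_LINEAR)[0]
    v=cv2.GaussianBlur(v.reshape(1,-1),(9,1),0)[0]
    out.append(xs[np.argmin(np.diff(v))].round(4))
  print(y,out)
```

```text
0.07 [np.float64(-0.1685), np.float64(-0.1685), np.float64(-0.17), np.float64(-0.1705)]
0 [np.float64(-0.17), np.float64(-0.1705), np.float64(-0.1695), np.float64(-0.17)]
-0.07 [np.float64(-0.1715), np.float64(-0.17), np.float64(-0.1715), np.float64(-0.1715)]
```

All three rear ends measure −0.169 to −0.171 m, against −0.170 m with the nose on the stop. The cover is shut, the empty carrier is flat on the mat and the arm is clear, so I'm handing in.

Run:
```python
from plant import env
print(env.finish_job())
```

```text
the job is handed in; nothing more can be done
None
```

The rack is reloaded and the job is handed in at about 103 s. No verdict was reported.

- **Carriers:** all three watch carriers are in the lanes, pushed up until they pressed against the stop with about 6–12 N. Carrier 1 is in the right lane, 2 in the left and 3 in the middle. In the last top picture their rear ends measured 168.5–171.5 mm from the stop face, where 170 mm is exact and the limit is 5 mm either way.
- **Empty carrier:** it lies flat on the mat.
- **Cover and latch:** I slid the latch about 15 mm outward. The cover looked fully shut in both views, though its angle was judged by eye.
- **Bystanders:** the loupe and tin look unmoved in the pictures; I did not measure them at the end.
- **Robot:** at hand-in the gripper was open and clear of everything.

**Problems on the way:**
- **Grip slackened on carrier 1:** it swung nose-down. I laid it back on the mat and regripped it, and contact force briefly reached 51 N at the wrist.
- **Carrier 2 was knocked aside:** I measured its position again before picking it up.
- **Arm near its joint limits:** while turning for the latch, several joints came right up to their limits. I backed the arm out using a fitted arm model.

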